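# Refit the swing divider of the lens tray and put the lens cases away

### The job

The drawer has been wiped out; put the lens tray back in order. Hang the loose swing divider on the tray's hinge while it stands open, drop the red-topped hinge pin down through both knuckles until its head sits flush on the divider's knuckle, and afterwards push the divider shut until it has snapped past the roller catch; every lens case belongs inside the tray, lying flat on the tray floor, lid up. Leave the other things in the drawer where they are.

Things in the scene. Friction and masses are not known exactly. Their poses are not given: they have to be found in the camera images.
- tray: sky-blue lens tray, fixed on the drawer floor, which is the work surface (z = 0). Origin: on the drawer floor, mid-width, on the centre line of the shut divider. Its x points into the tray, y to the left along the open front, z up. The hinge's lower knuckle stands at its left front corner (0, +83 mm), the roller catch outside its right front corner
- tray_in (a point): middle of the tray floor's upper face, 93 mm along the tray's x, 3 mm above the drawer floor. The floor spans 150 mm (x) by 160 mm (y) inside; left, right and back walls are 5 mm thick and 40 mm high, the front is open. A rib 3 mm wide and 8 mm high runs along x through this point and halves the floor: cases go left and right of it
- tray_stop (a point): front edge of the tray's right wall, x = 6, y = -83 mm in the tray: the stop that the divider's free end meets when shut. The catch housing, 50 mm high, stands outside it (tray x -20 to 28, y -110 to -124 mm)
- tray_bore (a point): centre of the top mouth of the tray's fixed lower hinge knuckle: a sky-blue upright tube 19 mm across and 26 mm high on the drawer floor, with a bore of 9.2 mm all through
- gate_bore (a point): centre of the top mouth of the loose swing divider's knuckle: a white tube 19 mm across, 9.2 mm bore, from 28 to 56 mm above the divider's underside, so it stands over the tray's knuckle with 2 mm to spare when the divider's foot is on the drawer floor. Axes: z up along the bore, the panel runs from the bore along -y; when hung and shut they are parallel to the tray's
- gate_grip (a point): point in the divider's panel near its centre of mass, 88 mm from the bore axis, 45 mm above its underside, for gripping across the panel. White frame, clear pane, 120 g; panel 12 mm thick, 60 mm high, from 16 to 172 mm from the bore axis; it stands by itself on a T foot 28 mm wide, 4 mm high, from 25 to 140 mm from the axis
- gate_tip (a point): centre of the divider's rounded free end (radius 6 mm), 166 mm from the bore axis, 32 mm up. The divider opens towards the tray's -x, turning clockwise seen from above (at 90 degrees open it points along the tray's -x). With the pin in, it swings freely, its foot sliding on the drawer floor
- catch (a joint): sprung catch roller, m: 0 = fully out, negative = pushed in along the tray's -y (to -0.0075). White upright roller 14 mm across, z 17 to 43 mm, axis at x = -10, y = -91 mm in the tray: 4.5 mm in the way of the divider's free end. It yields to a push of about 4 to 9 N on the free end and springs back behind it, holding it at the stop
- pin_knob (a point): point on the axis of the hinge pin's red knob at which to grip it. Upright pin (z up), 85 mm long, 30 g: steel shank 8 mm across, 52 mm long, its last 7 mm tapering to a 4 mm tip; then a collar 16 mm across, 3 mm thick; then the knob, 12 mm across, 30 mm tall. Tip 76 mm, collar's underside 24 mm, below this point. Fully home this point is 80 mm above the drawer floor
- stand: heavy fixed white applicator stand, 36 x 84 x 42 mm (x, y, z); origin under its centre. Two holes 38 mm deep at y = +22 and -22 mm; the hinge pin is parked upright in one, the green lens applicator stands in the other
- case1_center (a point): a lens case, 62 long (its x), 32 wide (its y), 20 mm tall, 30 g: off-white rounded body with a green and a white snap lid on top; the point is its centre, 10 mm above its underside; it lies lid up (z up). Absent in some runs
- case2_center (a point): a lens case, 62 long (its x), 32 wide (its y), 20 mm tall, 30 g: off-white rounded body with a green and a white snap lid on top; the point is its centre, 10 mm above its underside; it lies lid up (z up). Absent in some runs
- case3_center (a point): a lens case, 62 long (its x), 32 wide (its y), 20 mm tall, 30 g: off-white rounded body with a green and a white snap lid on top; the point is its centre, 10 mm above its underside; it lies lid up (z up). Absent in some runs
- case4_center (a point): a lens case, 62 long (its x), 32 wide (its y), 20 mm tall, 30 g: off-white rounded body with a green and a white snap lid on top; the point is its centre, 10 mm above its underside; it lies lid up (z up). Absent in some runs
- applicator_center (a point): green lens applicator in the stand, 66 mm tall, 12 mm across; point half-way up; leave it
- mirror_center (a point): closed steel compact mirror, 68 mm across, 12 mm tall; its centre; leave it
- bottle_center (a point): white bottle with blue cap, 54 mm across, 125 mm tall; its centre; leave it
- jar_center (a point): glass jar with metal lid, 68 mm across, 65 mm tall; its centre; leave it
- tin_center (a point): flat aluminium tin, 60 mm across, 22 mm tall; its centre; leave it
- floss_center (a point): green floss box, 50 x 38 x 18 mm; its centre; leave it
Mind the look-alikes: they are no part of the job. What is shaped like the part that bears case4_center but orange is not meant.

How it is judged:
By the outcome, as a careful person would: the job done as asked, in the order asked, and still so for the second after the job is handed in, with the robot touching nothing.
Of case1, case2, case3, case4 only 3 to 4 are there at a start; the rules pass over those that are not, and their reading is None.
At some moment in a run one of case1, case2, case3, case4 may be knocked a few centimetres aside while the robot is not near it.
It also fails if it takes over 208 s, if anything falls off the work surface, if the arm or the gripper's body presses on something with over 40 N, if the wrist force passes 120 N, or if a joint passes its speed limit or range.

### The arm

A 6-joint arm with a two-finger parallel gripper is mounted at the origin on the work surface. World frame = base frame: x ahead of the robot, y to its left, z up, the work surface at z = 0. Lengths are in m, angles in degrees, forces in N, time in s.
With the tool pointing down it reaches from about 0.25 to 0.725 m from the base axis. Payload 9.7 kg.
Tool frame: the origin (TCP) lies at the centre of the arm's flange, where the gripper is bolted on; the fingertips stand 173 mm ahead of it and the grasp point (between the pads) lies bot.grip_depth ahead of it (bot.grip_depth is the distance from the TCP to the grasp point, in m); z points along the fingers, y is the direction in which the jaws open and shut (so a half turn about z gives the same grasp; the last joint's range is limited). The gripper opens to 85 mm and grips with 20 to 120 N. Pads are 22 mm wide; open, the fingers measure 114 mm over their backs; the gripper's body (76 mm by 85 mm) begins 54 mm behind the grasp point. The pads swing forward as they close: fully open they stand 13 mm farther back than shut.
Start: joints at [71.161, 4.979, 10.078, 95.1, 0, 90], TCP at [0.178, 0.521, 0.405] pointing down, gripper open.
Joint ranges: [-179.16, 179.16], [-48.56, 103.87], [-65.8, 70.77], [-126.05, 130.52], [-82.76, 87.17], [-180, 180]. Speed limits (degrees/s): [127.2, 127.2, 147.25, 180, 180, 180].

### API

Orientations are given as [roll, pitch, yaw] about the fixed x, y, z axes, in that order (R = Rz(yaw) Ry(pitch) Rx(roll)).
In Python, from workcell import status, viewer, bot gives the robot as it stands. The module is installed in compiled form; this text tells all that it offers.
- The arm moves only by the tool move_arm, never from a script. Its argument "commands" is a list of rows, each an object with "claw": the gripper's target within -1 to 1 (fully open at 1, half-way at 0, shut at -1); "travel": the shift along the tool's x, y, z in cm, a list of three; "turn": the turn about the tool's z in degrees. A call has 1 to 5 rows; each row shifts and turns the commanded pose from where the row before left it, along the tool's axes as they then stand; what a row does not reach is not made up. A row lasts 1/12 s, in which the tool goes at most 41.7 mm and 7.16 degrees, less where a joint would pass 70% of its speed; a pose out of reach is approached as far as the arm can. A call is refused whole if a number of a shift passes 4.17 or a number of a turn 7.16, either way. A call with a gripper value outside its range is refused whole. The fingers move at their own pace and stop on an object; "squeeze" is the grip in N (left out, the last holds). Time passes only in rows, so rows that do not move let the fingers close. It gives the time, the measured TCP pose, the force and the opening at its end, in the units of the state.
- status.get_obs(): the state, without advancing time (a new reading comes with each control period).
- viewer.camera(name): name is "scene" or "top"; returns the picture (384x512x3 uint8, blue, green, red); there is no depth.
- viewer.camera_params(name): a dict with "camera_matrix" (3x3 intrinsics, pixels), "D" ([k1, k2, p1, p2, k3] as OpenCV has them; the pictures are not rectified), "xyz" and "rotation" of the camera in the world. Camera axes: x right, y up, looking along -z (the intrinsics and any distortion apply to the point x, -y, -z); pixel columns grow to the right and rows downward; lengths in m; the calibration is good to about 2 mm. A picture is of the moment at which its call begins. camera_params takes no time and is no camera call.
- bot.job_done(): hands the job in, once; it reports no verdict.
The state is a dict: "time": time; "q": joint angles; "qd": joint speeds; "joint_efforts": joint torques, N m; "ee_pos": TCP position; "tcp_rot": TCP orientation; "wrist_force": force on the tool from outside, world axes, zero at the start; "torque": the same for the moment, N m; "opening": finger opening in m.
Only numpy, scipy, OpenCV 4.12 (cv2) and the standard library are available. Lean on these libraries where they do the work, as an engineer would, in place of code of your own. Each camera call takes 0.05 s, during which the arm holds its last target.

## Working session

There is one attempt and no reset: what is moved stays moved. The work goes in short steps, Python scripts to look and compute and a tool call to move; the robot and the scene stay as the last step left them, time stands still between calls to the robot, and variables do not carry over. Pictures are saved under pics/ and viewed, and the job is handed in when it is done.

Besides the shell and the picture viewer there is one more tool, called after "Emit:" as name(argument=value, ...) on one line, values as JSON. move_arm: Moves the arm, as the interface text tells. Its arguments: {"type":"object","properties":{"commands":{"type":"array"},"squeeze":{"type":"number"}},"required":["commands"]}

```bash
mkdir -p pics; ls; python3 - <<'E'
from workcell import status, viewer, bot
import cv2
for n in ["scene","top"]:
    im=viewer.camera(n); cv2.imwrite(f"pics/a_{n}.png",im); print(viewer.camera_params(n))
print(status.get_obs(), bot.grip_depth)
E
```

```text
pics
{'camera_matrix': array([[415.74639837,   0.        , 253.02757979],
       [  0.        , 415.74639837, 189.3594909 ],
       [  0.        ,   0.        ,   1.        ]]), 'D': array([-0.15440956,  0.        ,  0.        ,  0.        ,  0.        ]), 'xyz': array([ 1.18266278, -0.33137575,  0.80877632]), 'rotation': array([44.10321383,  0.29838232, 59.5234607 ])}
{'camera_matrix': array([[426.88287414,   0.        , 267.138175  ],
       [  0.        , 426.88287414, 182.77402801],
       [  0.        ,   0.        ,   1.        ]]), 'D': array([-0.02597714,  0.        ,  0.        ,  0.        ,  0.        ]), 'xyz': array([0.38999731, 0.03003108, 1.12960912]), 'rotation': array([ 10.5674979 ,   1.650724  , -89.54495033])}
{'time': 0.1, 'q': array([7.11625857e+01, 5.00555422e+00, 1.00376152e+01, 9.51001555e+01,
       1.02373678e-03, 8.99993285e+01]), 'qd': array([-0.02561579, -0.01083846,  0.08756122,  0.07436745,  0.04451145,
        0.01281886]), 'joint_efforts': array([-4.53974326e-04, -5.21560585e+01,  4.65654588e+01,  1.60503300e-02,
        1.01781103e-05, -1.26913596e-05]), 'ee_pos': array([0.17757921, 0.52052726, 0.40406448]), 'tcp_rot': array([-1.79931906e+02, -1.02453415e-03,  1.61163256e+02]), 'wrist_force': array([ 0.42435138,  1.03952926, -0.42964442]), 'torque': array([-0.01517106, -0.0362772 , -0.03950957]), 'opening': 0.08523368103741205} 0.1547
```

View pics/a_scene.png

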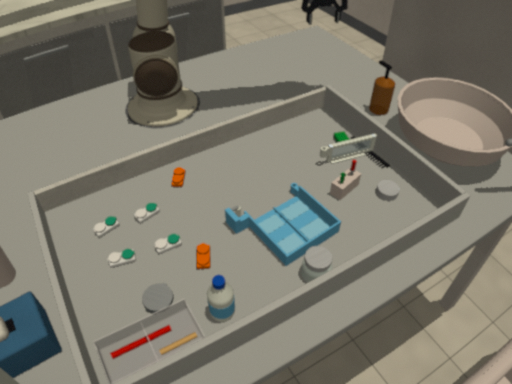

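View pics/a_top.png

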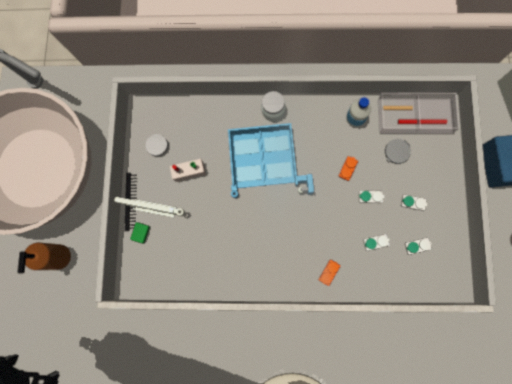

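```bash
cat > h.py <<'E'
from workcell import status, viewer, bot
import cv2, numpy as np
from scipy.spatial.transform import Rotation as Ro
P={n:viewer.camera_params(n) for n in ["scene","top"]}
def ray(n,u,v):
    p=P[n]; q=cv2.undistortPoints(np.array([[[u,v]]],float),p['camera_matrix'],p['D'])[0,0]
    R=Ro.from_euler('xyz',p['rotation'],degrees=True).as_matrix()
    return p['xyz'],R@np.array([q[0],-q[1],-1.])
def pt(n,u,v,z):
    o,d=ray(n,u,v); return o+d*(z-o[2])/d[2]
def proj(n,X):
    p=P[n];R=Ro.from_euler('xyz',p['rotation'],degrees=True).as_matrix()
    c=R.T@(np.array(X,float)-p['xyz']); c=np.array([[c[0],-c[1],-c[2]]])
    return cv2.projectPoints(c,np.zeros(3),np.zeros(3),p['camera_matrix'],p['D'])[0][0,0]
def tri(a,b):
    (o1,d1),(o2,d2)=ray('top',*a),ray('scene',*b)
    A=np.stack([d1,-d2],1); s=np.linalg.lstsq(A,o2-o1,rcond=None)[0]
    p,q=o1+d1*s[0],o2+d2*s[1]; return (p+q)/2, np.linalg.norm(p-q)
def crop(im,x0,y0,w,h,s,name):
    c=cv2.resize(im[y0:y0+h,x0:x0+w],None,fx=s,fy=s,interpolation=cv2.INTER_CUBIC)
    for i in range(0,w,10): cv2.putText(c,str(x0+i),(i*s,8),0,.3,(0,0,255),1); cv2.line(c,(i*s,10),(i*s,14),(0,0,255),1)
    for i in range(0,h,10): cv2.putText(c,str(y0+i),(0,i*s+4),0,.3,(0,0,255),1)
    cv2.imwrite("pics/"+name,c)
E
python3 - <<'E'
from h import *
t=cv2.imread('pics/a_top.png');s=cv2.imread('pics/a_scene.png')
crop(t,105,120,105,125,6 and 5,'c1.png')
crop(t,220,115,105,90,7,'c2.png')
crop(s,315,125,90,75,8,'c3.png')
crop(s,215,180,130,85,6,'c4.png')
for n,im in (('top',t),('scene',s)):
  hsv=cv2.cvtColor(im,cv2.COLOR_BGR2HSV)
  for nm,lo,hi in (('green',(60,120,60),(95,255,255)),('red',(0,170,80),(5,255,255)),('blue',(95,120,120),(112,255,255)),('orange',(5,200,100),(15,255,255))):
    m=cv2.inRange(hsv,lo,hi); k,l,st,c=cv2.connectedComponentsWithStats(m)
    for i in range(1,k):
      if st[i,4]>8: print(n,nm,st[i],c[i].round(1), pt(n,*c[i],0.02).round(3))
E
```

```text
top green [191 163   5   4  11] [192.9 164.6] [0.646 0.263 0.02 ]
top green [360 192  10   9  64] [365.1 195.9] [ 0.562 -0.193  0.02 ]
top green [403 197  10   9  66] [408.1 200.9] [ 0.55  -0.304  0.02 ]
top green [131 223  18  20 246] [139.5 232.4] [0.464 0.397 0.02 ]
top green [366 239  10   9  70] [370.6 243.2] [ 0.44  -0.203  0.02 ]
top green [407 243  11   9  73] [412.7 247.1] [ 0.431 -0.31   0.02 ]
top red [399 120  18   4  55] [407.4 121. ] [ 0.767 -0.314  0.02 ]
top red [421 120  25   3  61] [432.1 121.2] [ 0.767 -0.381  0.02 ]
top red [173 166   4   4  12] [174.7 167.3] [0.638 0.312 0.02 ]
top blue [360  98   9   8  58] [363.9 101.6] [ 0.823 -0.199  0.02 ]
top orange [340 158  17  22 202] [348.1 168. ] [ 0.637 -0.151  0.02 ]
top orange [331 262   8  15  72] [333.7 267.7] [ 0.377 -0.108  0.02 ]
scene green [334 132  14   9  92] [340.2 136.1] [0.463 0.395 0.02 ]
scene green [341 173   3   9  16] [341.9 177. ] [0.606 0.286 0.02 ]
scene green [147 203   9   8  58] [150.9 206.7] [ 0.441 -0.204  0.02 ]
scene green [106 217  10   8  66] [110.2 220.4] [ 0.432 -0.311  0.02 ]
scene green [168 234  11   9  74] [172.9 238.2] [ 0.564 -0.194  0.02 ]
scene green [122 249  12   9  76] [127.3 253.3] [ 0.551 -0.306  0.02 ]
scene red [352 160   4  10  20] [353.3 164.2] [0.581 0.347 0.02 ]
scene red [148 326  23  14 120] [158.8 332.4] [ 0.772 -0.316  0.02 ]
scene red [111 337  36  21 204] [128.6 347.1] [ 0.772 -0.382  0.02 ]
scene blue [292 184   7   7  27] [295.2 187.1] [0.572 0.153 0.02 ]
scene blue [227 196 112  61 960] [285.3 224.4] [0.665 0.06  0.02 ]
scene blue [213 275  12  11  93] [218.2 279.9] [ 0.721 -0.154  0.02 ]
scene orange [376  78  18  10 109] [384.8  82.6] [0.301 0.739 0.02 ]
scene orange [172 168  13  18 178] [177.9 176.8] [ 0.375 -0.1    0.02 ]
scene orange [197 244  13  25 288] [202.8 256.2] [ 0.647 -0.155  0.02 ]
```

View pics/c1.png

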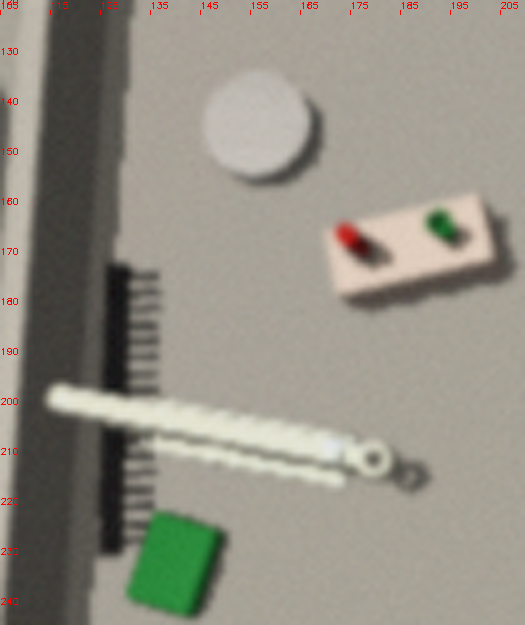

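View pics/c2.png

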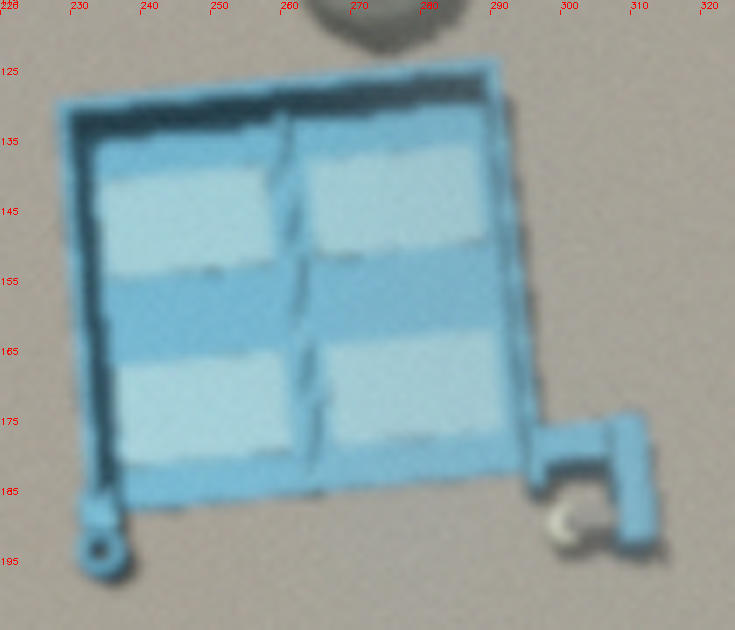

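View pics/c3.png

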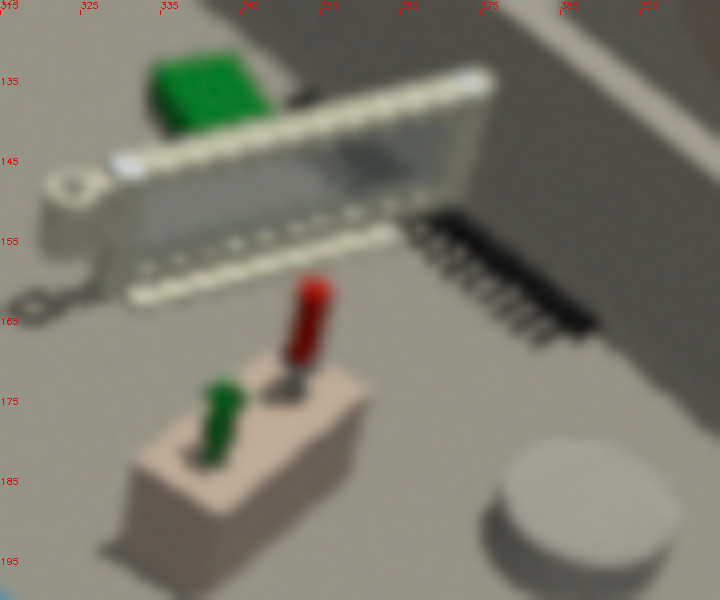

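View pics/c4.png

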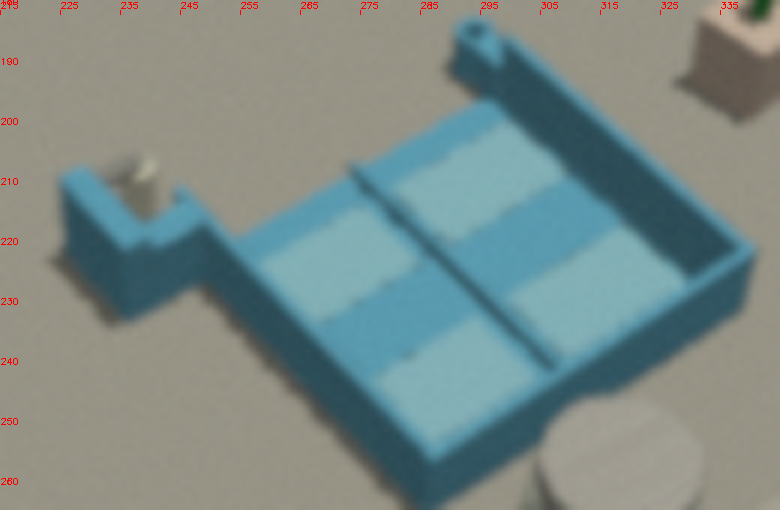

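```bash
cat > edge.py <<'E'
from h import *
def edgepts(n,im,A,B,z,sig,half=3.0,N=30,lo=.1,hi=.9):
    """A,B world endpoints (xy) approx, z height: sample normals in image on sig image; return world pts on plane z"""
    out=[]
    a,b=proj(n,[*A,z]),proj(n,[*B,z]); d=(b-a)/np.linalg.norm(b-a); nn=np.array([-d[1],d[0]])
    s=np.arange(-half,half+.01,.25)
    for f in np.linspace(lo,hi,N):
        c=a+(b-a)*f; q=c+s[:,None]*nn
        v=cv2.remap(sig,q[None,:,0].astype(np.float32),q[None,:,1].astype(np.float32),cv2.INTER_LINEAR)[0]
        g=np.gradient(v); i=np.argmax(np.abs(g)); 
        w=np.abs(g)*(np.abs(s-s[i])<1.3); e=(w*s).sum()/w.sum()
        out.append(pt(n,*(c+e*nn),z)[:2])
    return np.array(out)
def fit(p):
    vx,vy,x,y=cv2.fitLine(p.astype(np.float32),cv2.DIST_HUBER,0,1e-5,1e-5).ravel()
    r=(p-[x,y])@[-vy,vx]; return np.array([x,y]),np.array([vx,vy]),r.std()
E
python3 - <<'E'
from edge import *
ims={'top':cv2.imread('pics/a_top.png'),'scene':cv2.imread('pics/a_scene.png')}
k=lambda X,Y,x0,y0,s:(x0+(X+.5)/s-.5,y0+(Y+.5)/s-.5)
kn=k(101,549,220,115,7)
print('knuckle top',pt('top',*kn,.026), 'tri', tri(kn,k(478,31,215,180,6)))
BL=pt('top',*k(62,103,220,115,7),.04)[:2];BR=pt('top',*k(497,62,220,115,7),.04)[:2]
print(BL,BR,np.linalg.norm(BL-BR))
ex=(BL-BR)/np.linalg.norm(BL-BR); ax=np.array([ex[1],-ex[0]]) # y axis, x axis
print('yaw',np.degrees(np.arctan2(ax[1],ax[0])))
for n in ims:
    S=ims[n].astype(np.float32); sig=S[:,:,0]-S[:,:,2]
    FL=BL-ax*.165;FR=BR-ax*.165
    if n=='top': L=[('left',FL,BL),('right',FR,BR),('back',BL,BR)]
    else: L=[('left',FL,BL),('rightO',FR,BR),('backO',BL,BR)]
    for nm,a,b in L:
        p=edgepts(n,ims[n],a,b,.04,sig,2.5,30,.25,.85)
        c,d,r=fit(p); nv=np.array([-d[1],d[0]])
        print(n,nm,'ang',np.degrees(np.arctan2(d[1],d[0]))%180,'c',c,'off',nv@c,'r',r)
E
```

```text
knuckle top [0.56817477 0.15030012 0.026     ] tri (array([0.56847096, 0.15100569, 0.02696546]), np.float64(0.0018293865172486485))
[0.73803983 0.16754899] [0.75407697 0.00187185] 0.16645150548453297
yaw 5.528863595395706
top left ang 5.8083663 c [0.67149794 0.16367376] off 0.0948768 r 0.0003171486092113561
top right ang 5.7435822 c [ 0.6840957  -0.00640075] off -0.07483059 r 0.00033656052105464715
top back ang 96.09544 c [0.7484257  0.08551959] off 0.7532753 r 0.000283323698693192
scene left ang 5.6352906 c [0.67546403 0.16474484] off 0.09762085 r 0.00020004857207378432
scene rightO ang 6.1871 c [ 0.6812945  -0.00658862] off -0.07997711 r 0.00044576553094546737
scene backO ang 95.83577 c [0.7494616  0.07875507] off 0.75358504 r 0.0015379703492680496
```

```bash
python3 - <<'E'
from edge import *
ims={'top':cv2.imread('pics/a_top.png'),'scene':cv2.imread('pics/a_scene.png')}
k=lambda X,Y,x0,y0,s:(x0+(X+.5)/s-.5,y0+(Y+.5)/s-.5)
bt=k(373,460,105,120,5); bs=k(73,187,315,125,8)
print('bore',pt('top',*bt,.056),pt('scene',*bs,.056),tri(bt,bs))
et=pt('top',*k(50,394,105,120,5),.06);es=pt('scene',*k(492,80,315,125,8),.06);print('tip',et,es)
B=pt('top',*bt,.056)[:2]; d=et[:2]-B; print(np.linalg.norm(d)); d/=np.linalg.norm(d); nn=np.array([-d[1],d[0]])
print('dir',np.degrees(np.arctan2(d[1],d[0])))
for n in ims:
    g=cv2.cvtColor(ims[n],cv2.COLOR_BGR2GRAY).astype(np.float32)
    for sgn in (1,-1):
        p=edgepts(n,ims[n],B+d*.03+nn*sgn*.006,B+d*.165+nn*sgn*.006,.06,g,2.,30)
        c,v,r=fit(p); print(n,sgn,np.degrees(np.arctan2(v[1],v[0]))%180,'perp dist of bore',(B-c)@np.array([-v[1],v[0]])*1e3,r)
# pin
for nm,t,s in (('pin top',k(345,233,105,120,5),k(316,288,315,125,8)),('appl top',k(437,219,105,120,5),k(225,388,315,125,8))):
    print(nm,tri(t,s),pt('top',*t,.095))
# stand top corners z=.042 top view
cs=[k(*c,105,120,5) for c in ((324,226),(478,192),(497,260),(338,297))]
w=[pt('top',*c,.042)[:2] for c in cs]; print(np.round(w,4),np.mean(w,0))
cs=[k(*c,315,125,8) for c in ((130,458),(270,350),(372,388),(220,515))]
w=[pt('scene',*c,.042)[:2] for c in cs]; print(np.round(w,4),np.mean(w,0))
E
```

```text
bore [0.51489248 0.28594294 0.056     ] [0.51381907 0.28775123 0.056     ] (array([0.51497903, 0.28604125, 0.05744957]), np.float64(0.0009898664071257386))
tip [0.547549   0.45399242 0.06      ] [0.54697175 0.45569859 0.06      ]
0.17119309618803752
dir 79.00295387853328
top 1 77.83308 perp dist of bore -10.225255816091602 0.0017900445215727327
top -1 80.62294 perp dist of bore 10.816960634315906 0.0009290435414307728
scene 1 79.26972 perp dist of bore -8.229999498887391 0.0006839194328850437
scene -1 78.38124 perp dist of bore 4.538129986320217 0.0006317494252647155
pin top (array([0.62546407, 0.2971707 , 0.09064618]), np.float64(5.380358717977775e-05)) [0.62446207 0.29602743 0.095     ]
appl top (array([0.63599265, 0.25366161, 0.07558435]), np.float64(0.0008304798628267886)) [0.63168887 0.24990227 0.095     ]
[[0.6402 0.321 ]
 [0.6587 0.24  ]
 [0.6221 0.2286]
 [0.6021 0.3117]] [0.63078408 0.27532692]
[[0.6209 0.2316]
 [0.6041 0.3053]
 [0.6364 0.3233]
 [0.6566 0.2407]] [0.62947775 0.27522882]
```

```bash
cat > plan.py <<'E'
import sys,json
from h import *
def plan(x,y,z,yaw,step=3.6,tstep=6.5):
    o=status.get_obs(); R=Ro.from_euler('xyz',o['tcp_rot'],degrees=True)
    y0=o['tcp_rot'][2]; dy=(yaw-y0+180)%360-180
    gp=o['ee_pos']+R.apply([0,0,bot.grip_depth]); d=(np.array([x,y,z])-gp)*100
    n=max(1,int(np.ceil(max(np.linalg.norm(d)/step,abs(dy)/tstep-1e-6))))
    rows=[]; c=y0
    for i in range(n):
        a=np.radians(c); w=d/n
        t=[w[0]*np.cos(a)+w[1]*np.sin(a), w[0]*np.sin(a)-w[1]*np.cos(a), -w[2]]
        rows.append(([round(float(v),2) for v in t],round(-dy/n,2))); c+=dy/n
    print('t',round(o['time'],2),'gp',gp.round(4),'rpy',o['tcp_rot'].round(2),'F',o['wrist_force'].round(1),'op',round(o['opening'],4),'q',o['q'].round(0))
    for i in range(0,n,5): print(' | '.join(f"{r[0]} {r[1]}" for r in rows[i:i+5]))
if __name__=='__main__': plan(*map(float,sys.argv[1:5]),*(map(float,sys.argv[5:])))
E
python3 plan.py .531 .373 .13 79
```

```text
t 0.1 gp [0.1775 0.5204 0.2494] rpy [-179.93   -0.    161.16] F [ 0.4  1.  -0.4] op 0.0852 q [71.  5. 10. 95.  0. 90.]
[-2.94, -0.19, 0.92] 6.32 | [-2.94, 0.13, 0.92] 6.32 | [-2.91, 0.45, 0.92] 6.32 | [-2.84, 0.77, 0.92] 6.32 | [-2.74, 1.08, 0.92] 6.32
[-2.61, 1.37, 0.92] 6.32 | [-2.44, 1.65, 0.92] 6.32 | [-2.24, 1.91, 0.92] 6.32 | [-2.02, 2.15, 0.92] 6.32 | [-1.77, 2.36, 0.92] 6.32
[-1.5, 2.54, 0.92] 6.32 | [-1.21, 2.69, 0.92] 6.32 | [-0.91, 2.8, 0.92] 6.32
```

```bash
python3 - <<'E'
from h import *
t=cv2.imread('pics/a_top.png')
crop(t,320,150,120,125,5,'c5.png')
E
```

```text
(no output)
```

View pics/c5.png

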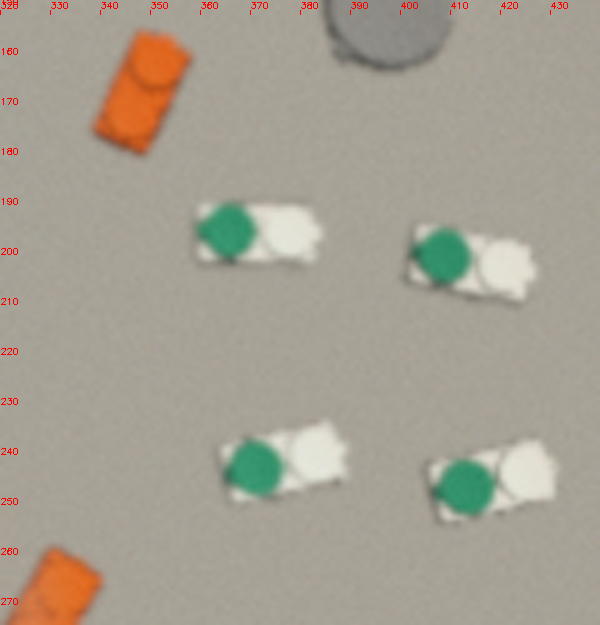

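Top view candidates:
- **Divider:** the white frame at (150,207). Nothing else looks like it.
- **Pin:** red knob (174,167). The green applicator (193,165) and the red bar in the organiser (420,121) are not it.
- **Cases:** off-white with a green lid at (371,197), (414,203), (377,243) and (419,247). The orange ones at (348,168) and (330,272) are not meant.

The close crops confirm these choices, so I'll start with the divider.

Emit:
move_arm(commands=[{"claw":1,"travel":[-2.94,-0.19,0.92],"turn":6.32},{"claw":1,"travel":[-2.94,0.13,0.92],"turn":6.32},{"claw":1,"travel":[-2.91,0.45,0.92],"turn":6.32},{"claw":1,"travel":[-2.84,0.77,0.92],"turn":6.32},{"claw":1,"travel":[-2.74,1.08,0.92],"turn":6.32}], squeeze=30)

```text
time: 0.52
ee_pos: [0.3146, 0.4632, 0.3579]
tcp_rot: [-180.0, 0.0, 129.3]
wrist_force: [0.2, 1.1, 0.5]
opening: 0.0851
```

Emit:
move_arm(commands=[{"claw":1,"travel":[-2.61,1.37,0.92],"turn":6.32},{"claw":1,"travel":[-2.44,1.65,0.92],"turn":6.32},{"claw":1,"travel":[-2.24,1.91,0.92],"turn":6.32},{"claw":1,"travel":[-2.02,2.15,0.92],"turn":6.32},{"claw":1,"travel":[-1.77,2.36,0.92],"turn":6.32}])

```text
time: 0.93
ee_pos: [0.4507, 0.4063, 0.3118]
tcp_rot: [-180.0, 0.0, 97.6]
wrist_force: [-0.4, 0.2, 0.1]
opening: 0.0854
```

Emit:
move_arm(commands=[{"claw":1,"travel":[-1.5,2.54,0.92],"turn":6.32},{"claw":1,"travel":[-1.21,2.69,0.92],"turn":6.32},{"claw":1,"travel":[-0.91,2.8,0.92],"turn":6.32},{"claw":1,"travel":[0,0,0],"turn":0}])

```text
time: 1.27
ee_pos: [0.5345, 0.3707, 0.2817]
tcp_rot: [-179.9, 0.2, 78.4]
wrist_force: [1.1, 0.3, -1.1]
opening: 0.0856
```

```bash
python3 plan.py .531 .373 .06 79
```

```text
t 1.27 gp [0.5342 0.3703 0.127 ] rpy [-179.92    0.18   78.42] F [ 1.1  0.3 -1.1] op 0.0856 q [ 35.  18.  12.  84.  -0. 136.]
[0.1, -0.18, 3.35] -0.29 | [0.1, -0.18, 3.35] -0.29
```

Emit:
move_arm(commands=[{"claw":0.2,"travel":[0.1,-0.17,2.8],"turn":-0.2},{"claw":0.2,"travel":[0.1,-0.17,2.8],"turn":-0.2},{"claw":0.2,"travel":[0,0,2.6],"turn":0},{"claw":0.2,"travel":[0,0,0],"turn":0}])

```text
time: 1.6
ee_pos: [0.5265, 0.3749, 0.1969]
tcp_rot: [-179.6, 0.4, 79.4]
wrist_force: [-0.7, -0.9, -1.0]
opening: 0.0513
```

```bash
python3 plan.py .531 .373 .045 79; python3 - <<'E'
from h import *
t=viewer.camera('top');s=viewer.camera('scene')
a=cv2.resize(t[140:260,90:250],None,fx=4,fy=4,interpolation=cv2.INTER_CUBIC)
cv2.imwrite('pics/d1.png',a);cv2.imwrite('pics/d2.png',cv2.resize(s[80:230,280:440],None,fx=4,fy=4))
E
```

```text
t 1.6 gp [0.5254 0.3741 0.0422] rpy [-179.64    0.36   79.45] F [-0.7 -0.9 -1. ] op 0.0513 q [ 35.  19.   4.  75.   0. 136.]
[-0.0, 0.57, -0.28] 0.45
```

View pics/d2.png

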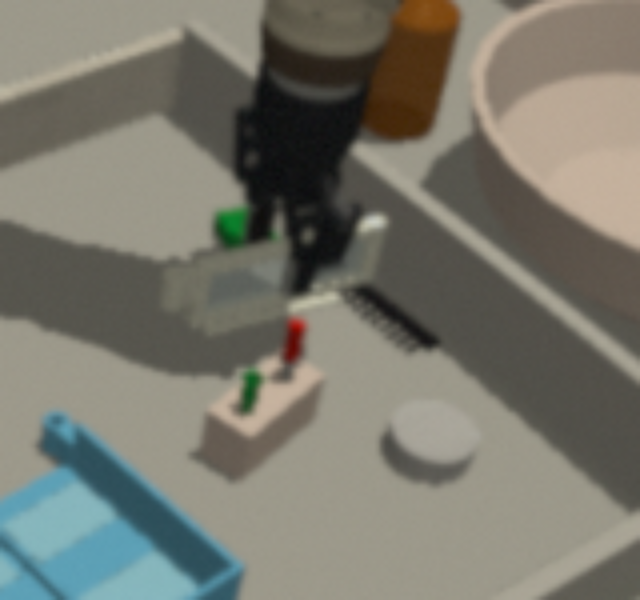

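The fingers straddle the panel, with the stand, pin and applicator clear of them. Closing now.

Emit:
move_arm(commands=[{"claw":0.2,"travel":[0,0.4,-0.1],"turn":0.4},{"claw":-1,"travel":[0,0,0],"turn":0},{"claw":-1,"travel":[0,0,0],"turn":0},{"claw":-1,"travel":[0,0,0],"turn":0},{"claw":-1,"travel":[0,0,0],"turn":0}], squeeze=40)

```text
time: 2.12
ee_pos: [0.5324, 0.3752, 0.2054]
tcp_rot: [179.9, -0.1, 79.0]
wrist_force: [1.3, -0.5, 5.6]
opening: 0.0112
```

Emit:
move_arm(commands=[{"claw":-1,"travel":[0,0,0],"turn":0},{"claw":-1,"travel":[0,0,0],"turn":0},{"claw":-1,"travel":[0,0,-1],"turn":0},{"claw":-1,"travel":[0,0,-2],"turn":0},{"claw":-1,"travel":[0,0,-3],"turn":0}])

```text
time: 2.53
ee_pos: [0.5314, 0.3745, 0.2622]
tcp_rot: [-179.8, 0.2, 79.0]
wrist_force: [0.4, 0.5, -1.3]
opening: 0.0113
```

Emit:
move_arm(commands=[{"claw":-1,"travel":[0,0,-2],"turn":0},{"claw":-1,"travel":[0,0,-2],"turn":0}])

```text
time: 2.7
ee_pos: [0.5319, 0.375, 0.3061]
tcp_rot: [180.0, -0.0, 79.0]
wrist_force: [-0.1, -0.7, -1.2]
opening: 0.0116
```

```bash
python3 plan.py .480 .142 .145 185.8
```

```text
t 2.7 gp [0.532  0.375  0.1514] rpy [ 1.7998e+02 -2.0000e-02  7.9010e+01] F [-0.1 -0.7 -1.2] op 0.0116 q [ 35.  18.  14.  86.   0. 136.]
[-1.4, -0.04, 0.04] -6.28 | [-1.39, -0.19, 0.04] -6.28 | [-1.36, -0.34, 0.04] -6.28 | [-1.32, -0.49, 0.04] -6.28 | [-1.25, -0.63, 0.04] -6.28
[-1.18, -0.76, 0.04] -6.28 | [-1.09, -0.89, 0.04] -6.28 | [-0.98, -1.0, 0.04] -6.28 | [-0.87, -1.1, 0.04] -6.28 | [-0.74, -1.19, 0.04] -6.28
[-0.61, -1.27, 0.04] -6.28 | [-0.46, -1.33, 0.04] -6.28 | [-0.32, -1.37, 0.04] -6.28 | [-0.17, -1.39, 0.04] -6.28 | [-0.01, -1.4, 0.04] -6.28
[0.14, -1.4, 0.04] -6.28 | [0.29, -1.37, 0.04] -6.28
```

Emit:
move_arm(commands=[{"claw":-1,"travel":[-1.4,-0.04,0.04],"turn":-6.28},{"claw":-1,"travel":[-1.39,-0.19,0.04],"turn":-6.28},{"claw":-1,"travel":[-1.36,-0.34,0.04],"turn":-6.28},{"claw":-1,"travel":[-1.32,-0.49,0.04],"turn":-6.28},{"claw":-1,"travel":[-1.25,-0.63,0.04],"turn":-6.28}])

```text
time: 3.12
ee_pos: [0.5165, 0.3059, 0.3024]
tcp_rot: [-180.0, -0.0, 110.7]
wrist_force: [0.2, 0.5, -0.6]
opening: 0.0114
```

Emit:
move_arm(commands=[{"claw":-1,"travel":[-1.18,-0.76,0.04],"turn":-6.28},{"claw":-1,"travel":[-1.09,-0.89,0.04],"turn":-6.28},{"claw":-1,"travel":[-0.98,-1.0,0.04],"turn":-6.28},{"claw":-1,"travel":[-0.87,-1.1,0.04],"turn":-6.28},{"claw":-1,"travel":[-0.74,-1.19,0.04],"turn":-6.28}])

```text
time: 3.53
ee_pos: [0.5012, 0.2374, 0.3005]
tcp_rot: [-180.0, -0.0, 142.1]
wrist_force: [0.3, 0.1, -0.7]
opening: 0.0115
```

Emit:
move_arm(commands=[{"claw":-1,"travel":[-0.61,-1.27,0.04],"turn":-6.28},{"claw":-1,"travel":[-0.46,-1.33,0.04],"turn":-6.28},{"claw":-1,"travel":[-0.32,-1.37,0.04],"turn":-6.28},{"claw":-1,"travel":[-0.17,-1.39,0.04],"turn":-6.28},{"claw":-1,"travel":[-0.01,-1.4,0.04],"turn":-6.28}])

```text
time: 3.95
ee_pos: [0.4859, 0.1689, 0.2985]
tcp_rot: [-180.0, -0.0, 173.5]
wrist_force: [0.1, 0.4, -0.9]
opening: 0.0109
```

Emit:
move_arm(commands=[{"claw":-1,"travel":[0.14,-1.4,0.04],"turn":-6.28},{"claw":-1,"travel":[0.29,-1.37,0.04],"turn":-6.28},{"claw":-1,"travel":[0,0,0],"turn":0},{"claw":-1,"travel":[0,0,0],"turn":0}])

```text
time: 4.28
ee_pos: [0.4802, 0.1418, 0.2978]
tcp_rot: [180.0, 0.0, -174.5]
wrist_force: [0.3, -0.8, -1.4]
opening: 0.0112
```

```bash
python3 - <<'E'
from h import *
t=viewer.camera('top');s=viewer.camera('scene')
cv2.imwrite('pics/e_top.png',t);cv2.imwrite('pics/e_scene.png',s)
crop(t,200,150,110,100,6,'e1.png');crop(s,230,120,120,100,6,'e2.png')
E
python3 plan.py .480 .142 .145 185.8
```

```text
t 4.38 gp [0.4804 0.1425 0.1429] rpy [ 1.7998e+02  1.0000e-02 -1.7441e+02] F [ 0.2  0.1 -1.8] op 0.0113 q [17. -3. -9. 83.  0. 11.]
[0.04, -0.05, -0.21] -0.21
```

View pics/e1.png

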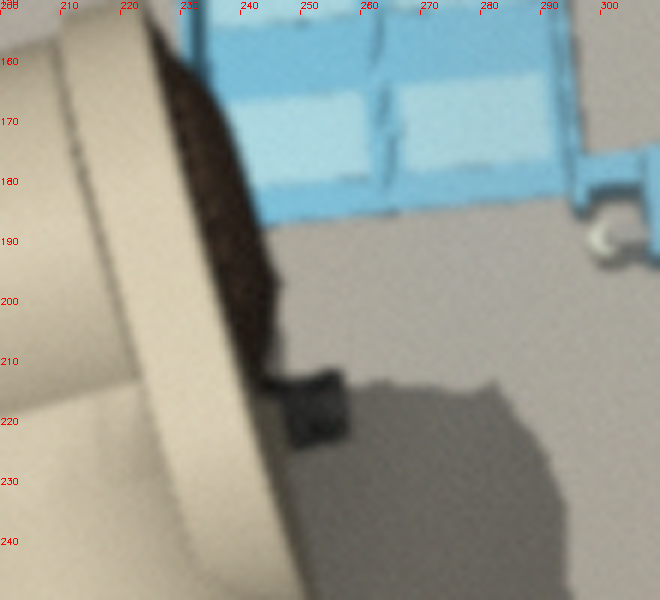

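View pics/e2.png

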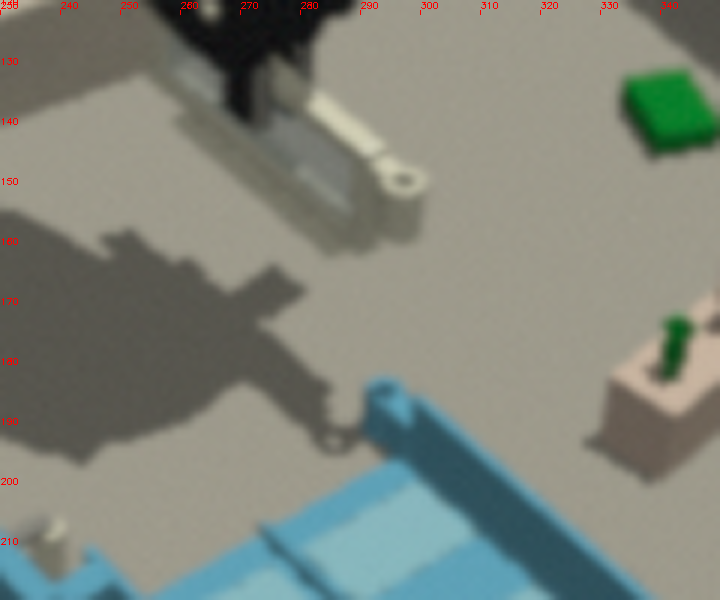

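```bash
python3 - <<'E'
from h import *
k=lambda X,Y,x0,y0,s:(x0+(X+.5)/s-.5,y0+(Y+.5)/s-.5)
print('tray kn scene',pt('scene',*k(478,31,215,180,6),.026), pt('scene',*k(386,393,230,120,6),.026))
for z in (.147,.15,.153): print(pt('scene',*k(403,179,230,120,6),z))
# blue/white subpixel: knuckle ring extents
im=cv2.imread('pics/a_scene.png'); crop(im,280,175,30,30,20,'f1.png')
im=cv2.imread('pics/e_scene.png'); crop(im,282,135,30,30,20,'f2.png')
E
```

```text
tray kn scene [0.56801779 0.15249242 0.026     ] [0.56859291 0.15102636 0.026     ]
[0.56547068 0.15217287 0.147     ]
[0.56826857 0.14998083 0.15      ]
[0.57106646 0.14778878 0.153     ]
```

View pics/f1.png

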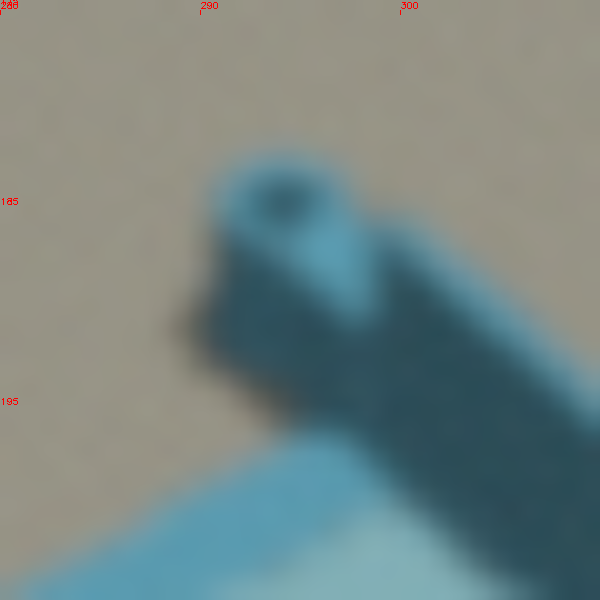

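View pics/f2.png

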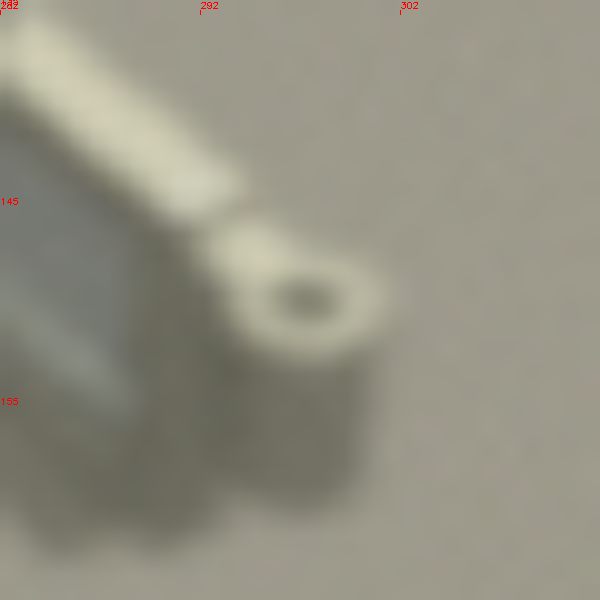

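```bash
python3 - <<'E'
from h import *
print(pt('scene',293.8,184.5,.026))
for z in (.148,.15): print(pt('scene',296.9,149.5,z))
E
```

```text
[0.56663379 0.15199288 0.026     ]
[0.56684894 0.15157955 0.148     ]
[0.56871285 0.15011777 0.15      ]
```

Emit:
move_arm(commands=[{"claw":-1,"travel":[0.0,0,3],"turn":0},{"claw":-1,"travel":[0,0,3],"turn":0},{"claw":-1,"travel":[0,0,2.3],"turn":0},{"claw":-1,"travel":[0,0,0],"turn":0},{"claw":-1,"travel":[0,0,0],"turn":0}])

```text
time: 4.8
ee_pos: [0.4799, 0.1426, 0.2138]
tcp_rot: [-180.0, -0.1, -174.3]
wrist_force: [-0.1, 1.0, -1.0]
opening: 0.011
```

Emit:
move_arm(commands=[{"claw":-1,"travel":[0,0,0.3],"turn":0},{"claw":-1,"travel":[0,0,0],"turn":0}])

```text
time: 4.97
ee_pos: [0.4808, 0.1425, 0.2127]
tcp_rot: [180.0, 0.1, -174.3]
wrist_force: [0.2, -0.1, -1.4]
opening: 0.0113
```

Emit:
move_arm(commands=[{"claw":-1,"travel":[0,0,0.2],"turn":0},{"claw":-1,"travel":[0,0,0],"turn":0}])

```text
time: 5.13
ee_pos: [0.4806, 0.1423, 0.2101]
tcp_rot: [180.0, 0.1, -174.2]
wrist_force: [0.9, -0.3, -2.0]
opening: 0.0116
```

Emit:
move_arm(commands=[{"claw":-1,"travel":[0,0,0.3],"turn":0},{"claw":-1,"travel":[0,0,0],"turn":0}])

```text
time: 5.3
ee_pos: [0.4803, 0.1421, 0.2061]
tcp_rot: [180.0, 0.0, -174.2]
wrist_force: [-0.2, 0.4, -1.8]
opening: 0.0114
```

Emit:
move_arm(commands=[{"claw":-1,"travel":[0,0,0.2],"turn":0},{"claw":-1,"travel":[0,0,0],"turn":0}])

```text
time: 5.47
ee_pos: [0.4803, 0.1421, 0.2053]
tcp_rot: [180.0, 0.0, -174.2]
wrist_force: [-3.0, -1.2, 7.7]
opening: 0.0112
```

```bash
python3 - <<'E'
from h import *
s=viewer.camera('scene');t=viewer.camera('top');cv2.imwrite('pics/g_scene.png',s)
crop(s,275,160,40,40,18,'g1.png');crop(t,200,140,110,100,6,'g2.png')
print(status.get_obs()['ee_pos'],status.get_obs()['wrist_force'])
E
```

```text
[0.48032152 0.14210844 0.2053256 ] [-3.51922122 -1.03447904  7.72901737]
```

View pics/g1.png

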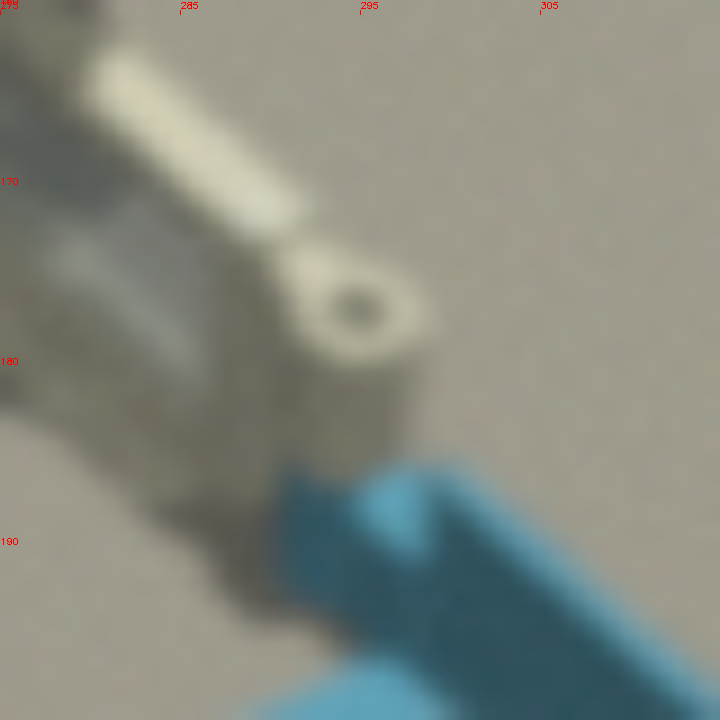

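View pics/g2.png

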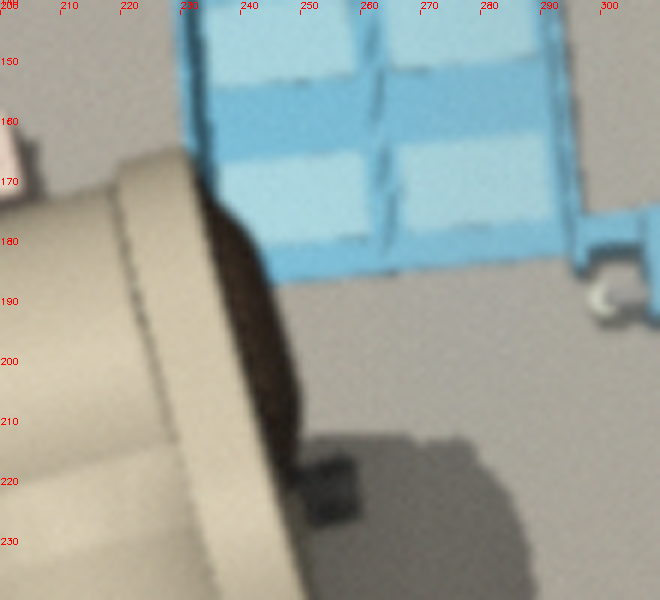

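```bash
python3 - <<'E'
from h import *
print(pt('scene',294.5,176.7,.056), pt('scene',293.8,184.5,.026), pt('top',234.0,193.0,.026))
for b in ([.5678,.1515],[.5675,.1515]): print(proj('scene',[*b,.026]),proj('scene',[*b,.056]))
E
```

```text
[0.56755294 0.1512182  0.056     ] [0.56663379 0.15199288 0.026     ] [0.56817477 0.15030012 0.026     ]
[293.89505928 184.83575426] [294.6430615  176.71835653]
[293.83116734 184.7666912 ] [294.57774604 176.6492627 ]
```

The divider's foot is on the floor. In the scene view its bore at (294.5,176.7) matches the tray bore axis to about 1 mm. Releasing it and going to the pin.

Emit:
move_arm(commands=[{"claw":-0.3,"travel":[0,0,-0.1],"turn":0},{"claw":-0.3,"travel":[0,0,0],"turn":0},{"claw":-0.3,"travel":[0,0,0],"turn":0},{"claw":-0.3,"travel":[0,0,-2],"turn":0},{"claw":-0.3,"travel":[0,0,-3],"turn":0}])

```text
time: 5.98
ee_pos: [0.4794, 0.1418, 0.253]
tcp_rot: [-179.9, -0.3, -174.2]
wrist_force: [-0.3, -0.3, -0.2]
opening: 0.03
```

Emit:
move_arm(commands=[{"claw":-0.3,"travel":[0,0,-3.5],"turn":0},{"claw":-0.3,"travel":[0,0,-3.5],"turn":0}])

```text
time: 6.15
ee_pos: [0.4799, 0.142, 0.3261]
tcp_rot: [-180.0, -0.1, -174.2]
wrist_force: [0.4, -0.0, -0.8]
opening: 0.0303
```

```bash
python3 plan.py .6255 .297 .15 103
```

```text
t 6.15 gp [0.4797 0.142  0.1714] rpy [-1.7999e+02 -7.0000e-02 -1.7424e+02] F [ 0.4 -0.  -0.8] op 0.0303 q [16. -3. -6. 86.  0. 11.]
[-1.24, 1.07, 0.16] 6.37 | [-1.11, 1.2, 0.16] 6.37 | [-0.97, 1.32, 0.16] 6.37 | [-0.82, 1.42, 0.16] 6.37 | [-0.65, 1.5, 0.16] 6.37
[-0.48, 1.56, 0.16] 6.37 | [-0.31, 1.61, 0.16] 6.37 | [-0.13, 1.63, 0.16] 6.37 | [0.06, 1.64, 0.16] 6.37 | [0.24, 1.62, 0.16] 6.37
[0.41, 1.58, 0.16] 6.37 | [0.59, 1.53, 0.16] 6.37 | [0.75, 1.45, 0.16] 6.37
```

Emit:
move_arm(commands=[{"claw":-0.1,"travel":[-1.24,1.07,0.1],"turn":6.37},{"claw":-0.1,"travel":[-1.11,1.2,0.1],"turn":6.37},{"claw":-0.1,"travel":[-0.97,1.32,0.1],"turn":6.37},{"claw":-0.1,"travel":[-0.82,1.42,0.1],"turn":6.37},{"claw":-0.1,"travel":[-0.65,1.5,0.1],"turn":6.37}])

```text
time: 6.57
ee_pos: [0.537, 0.2023, 0.32]
tcp_rot: [-180.0, -0.0, 153.6]
wrist_force: [-0.4, 0.4, 0.3]
opening: 0.0386
```

Emit:
move_arm(commands=[{"claw":-0.1,"travel":[-0.48,1.56,0.16],"turn":6.37},{"claw":-0.1,"travel":[-0.31,1.61,0.16],"turn":6.37},{"claw":-0.1,"travel":[-0.13,1.63,0.16],"turn":6.37},{"claw":-0.1,"travel":[0.06,1.64,0.16],"turn":6.37},{"claw":-0.1,"travel":[0.24,1.62,0.16],"turn":6.37}])

```text
time: 6.98
ee_pos: [0.5931, 0.2619, 0.3118]
tcp_rot: [-180.0, -0.0, 121.7]
wrist_force: [-0.1, 0.8, -0.0]
opening: 0.0384
```

Emit:
move_arm(commands=[{"claw":-0.1,"travel":[0.41,1.58,0.16],"turn":6.37},{"claw":-0.1,"travel":[0.59,1.53,0.16],"turn":6.37},{"claw":-0.1,"travel":[0.75,1.45,0.16],"turn":6.37},{"claw":-0.1,"travel":[0,0,0],"turn":0},{"claw":-0.1,"travel":[0,0,0],"turn":0}])

```text
time: 7.4
ee_pos: [0.6263, 0.2973, 0.3064]
tcp_rot: [-179.9, 0.0, 103.1]
wrist_force: [0.1, 0.1, 0.9]
opening: 0.0384
```

```bash
python3 plan.py .6255 .297 .085 103;  python3 - <<'E'
from h import *
s=viewer.camera('scene');t=viewer.camera('top')
cv2.imwrite('pics/h_scene.png',s);cv2.imwrite('pics/h_top.png',t)
crop(s,275,100,110,95,6,'h1.png');crop(t,170,130,110,110,6,'h2.png')
E
```

```text
t 7.4 gp [0.6261 0.2972 0.1517] rpy [-1.7991e+02  2.0000e-02  1.0312e+02] F [0.1 0.1 0.9] op 0.0384 q [ 25.  24.  23.  88.  -0. 102.]
[-0.0, -0.03, 3.33] 0.06 | [-0.0, -0.03, 3.33] 0.06
```

View pics/h1.png

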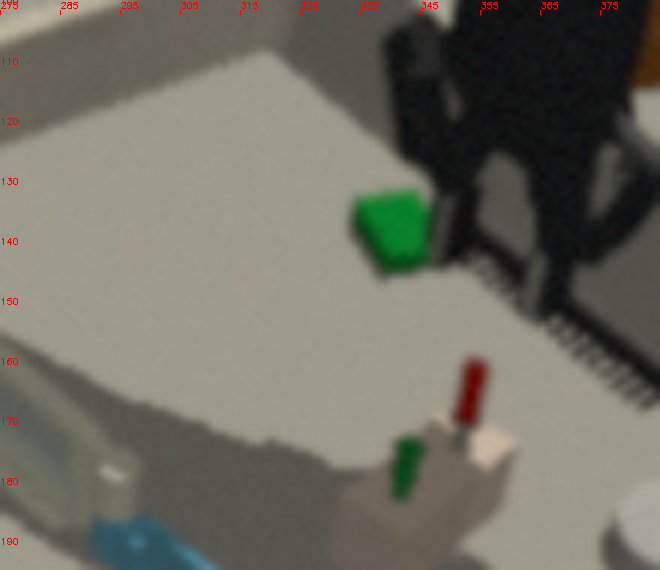

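View pics/h2.png

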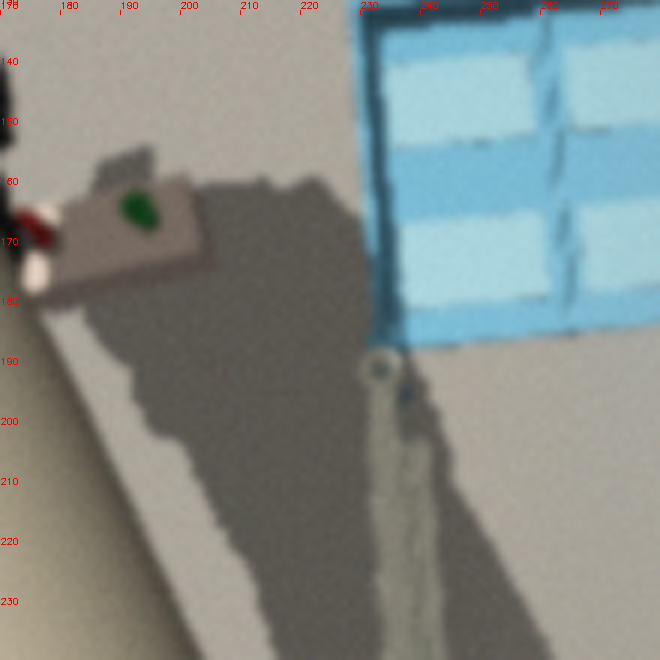

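```bash
python3 - <<'E'
from h import *
print(pt('top',233.1,191.3,.056), pt('top',234.0,193.0,.026))
E
```

```text
[0.56772436 0.14943582 0.056     ] [0.56817477 0.15030012 0.026     ]
```

Emit:
move_arm(commands=[{"claw":-0.1,"travel":[0,-0.05,2.5],"turn":0},{"claw":-0.1,"travel":[0,0,2.5],"turn":0},{"claw":-0.1,"travel":[0,0,1.8],"turn":0},{"claw":-0.1,"travel":[0,0,0],"turn":0},{"claw":-0.1,"travel":[0,0,0],"turn":0}])

```text
time: 7.92
ee_pos: [0.6251, 0.2962, 0.2394]
tcp_rot: [-179.9, 0.0, 103.0]
wrist_force: [-0.1, -0.1, 1.0]
opening: 0.0385
```

```bash
python3 - <<'E'
from h import *
s=viewer.camera('scene')
crop(s,315,110,80,80,8,'i1.png')
o=status.get_obs();print(o['ee_pos'],o['wrist_force'])
E
```

```text
[0.62553775 0.29647017 0.24087199] [0.88948544 0.85825333 1.05421288]
```

View pics/i1.png

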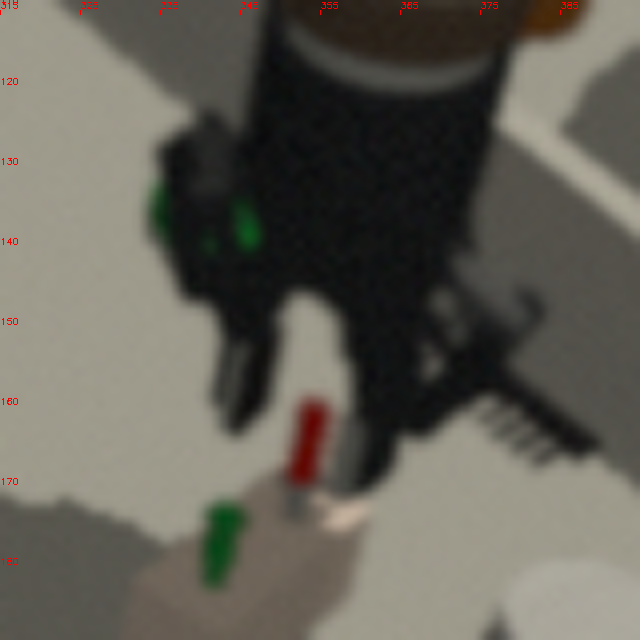

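Emit:
move_arm(commands=[{"claw":-0.1,"travel":[0,0,0.4],"turn":0},{"claw":-1,"travel":[0,0,0],"turn":0},{"claw":-1,"travel":[0,0,0],"turn":0},{"claw":-1,"travel":[0,0,0],"turn":0},{"claw":-1,"travel":[0,0,0],"turn":0}], squeeze=30)

```text
time: 8.38
ee_pos: [0.6258, 0.297, 0.2364]
tcp_rot: [179.9, -0.0, 103.0]
wrist_force: [-1.0, -0.4, 3.8]
opening: 0.0112
```

```bash
python3 plan.py .568 .151 .145 103
```

```text
t 8.38 gp [0.626  0.2971 0.0817] rpy [ 1.7992e+02 -1.0000e-02  1.0296e+02] F [-1.  -0.4  3.8] op 0.0112 q [ 25.  25.  15.  80.  -0. 102.]
[-2.59, -1.79, -1.27] -0.01 | [-2.59, -1.79, -1.27] -0.01 | [-2.59, -1.79, -1.27] -0.01 | [-2.59, -1.79, -1.27] -0.01 | [-2.59, -1.79, -1.27] -0.01
```

Emit:
move_arm(commands=[{"claw":-1,"travel":[0,0,0],"turn":0},{"claw":-1,"travel":[0,0,-1.5],"turn":0},{"claw":-1,"travel":[0,0,-2.5],"turn":0},{"claw":-1,"travel":[0,0,-2.5],"turn":0},{"claw":-1,"travel":[0,0,-1.5],"turn":0}])

```text
time: 8.8
ee_pos: [0.6257, 0.2969, 0.3181]
tcp_rot: [179.9, -0.0, 103.0]
wrist_force: [0.6, 0.2, 1.0]
opening: 0.0108
```

```bash
python3 plan.py .568 .151 .155 186
```

```text
t 8.8 gp [0.626  0.297  0.1634] rpy [ 1.7989e+02 -3.0000e-02  1.0295e+02] F [0.6 0.2 1. ] op 0.0108 q [ 25.  24.  24.  89.   0. 102.]
[-0.99, -0.69, 0.06] -6.39 | [-0.91, -0.79, 0.06] -6.39 | [-0.82, -0.89, 0.06] -6.39 | [-0.71, -0.97, 0.06] -6.39 | [-0.6, -1.05, 0.06] -6.39
[-0.48, -1.11, 0.06] -6.39 | [-0.35, -1.16, 0.06] -6.39 | [-0.22, -1.19, 0.06] -6.39 | [-0.09, -1.21, 0.06] -6.39 | [0.04, -1.21, 0.06] -6.39
[0.18, -1.2, 0.06] -6.39 | [0.31, -1.17, 0.06] -6.39 | [0.44, -1.13, 0.06] -6.39
```

Emit:
move_arm(commands=[{"claw":-1,"travel":[-0.99,-0.69,0],"turn":-6.39},{"claw":-1,"travel":[-0.91,-0.79,0],"turn":-6.39},{"claw":-1,"travel":[-0.82,-0.89,0],"turn":-6.39},{"claw":-1,"travel":[-0.71,-0.97,0],"turn":-6.39},{"claw":-1,"travel":[-0.6,-1.05,0],"turn":-6.39}])

```text
time: 9.22
ee_pos: [0.6031, 0.2404, 0.3153]
tcp_rot: [-180.0, -0.0, 135.2]
wrist_force: [-0.1, -0.5, 0.9]
opening: 0.0109
```

Emit:
move_arm(commands=[{"claw":-1,"travel":[-0.48,-1.11,0.1],"turn":-6.39},{"claw":-1,"travel":[-0.35,-1.16,0.1],"turn":-6.39},{"claw":-1,"travel":[-0.22,-1.19,0.1],"turn":-6.39},{"claw":-1,"travel":[-0.09,-1.21,0.1],"turn":-6.39},{"claw":-1,"travel":[0.04,-1.21,0.1],"turn":-6.39}])

```text
time: 9.63
ee_pos: [0.5806, 0.1841, 0.3102]
tcp_rot: [-180.0, -0.0, 167.2]
wrist_force: [0.9, 0.3, -0.8]
opening: 0.0112
```

Emit:
move_arm(commands=[{"claw":-1,"travel":[0.18,-1.2,0.1],"turn":-6.39},{"claw":-1,"travel":[0.31,-1.17,0.1],"turn":-6.39},{"claw":-1,"travel":[0.44,-1.13,0.1],"turn":-6.39},{"claw":-1,"travel":[0,0,0],"turn":0},{"claw":-1,"travel":[0,0,0],"turn":0}])

```text
time: 10.05
ee_pos: [0.5675, 0.1505, 0.3075]
tcp_rot: [180.0, 0.0, -174.2]
wrist_force: [-0.3, -0.3, -0.6]
opening: 0.0106
```

```bash
python3 plan.py .568 .151 .145 186; python3 - <<'E'
from h import *
s=viewer.camera('scene');t=viewer.camera('top')
cv2.imwrite('pics/j_scene.png',s);cv2.imwrite('pics/j_top.png',t)
crop(s,270,130,60,60,11,'j1.png');crop(t,200,140,90,90,7,'j2.png')
E
```

```text
t 10.05 gp [0.5675 0.1506 0.1528] rpy [ 179.99    0.   -174.2 ] F [-0.3 -0.3 -0.6] op 0.0106 q [15.  9.  4. 85.  0.  9.]
[-0.05, 0.04, 0.78] -0.2
```

View pics/j1.png

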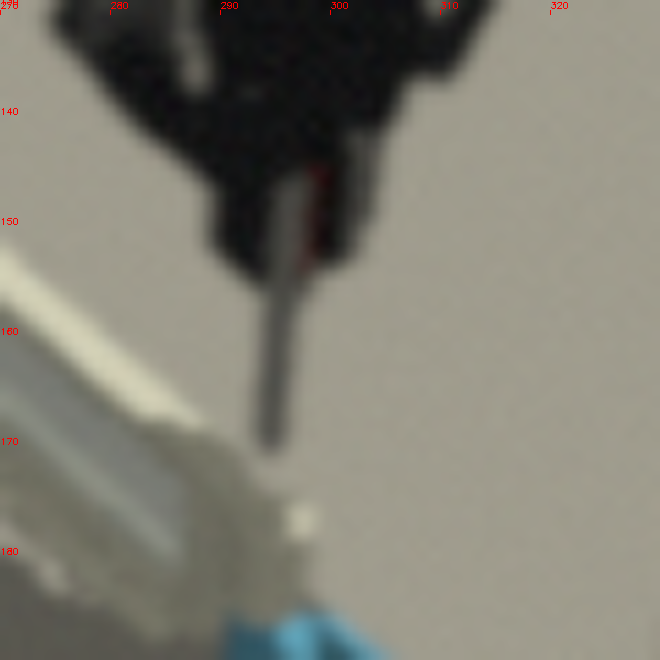

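View pics/j2.png

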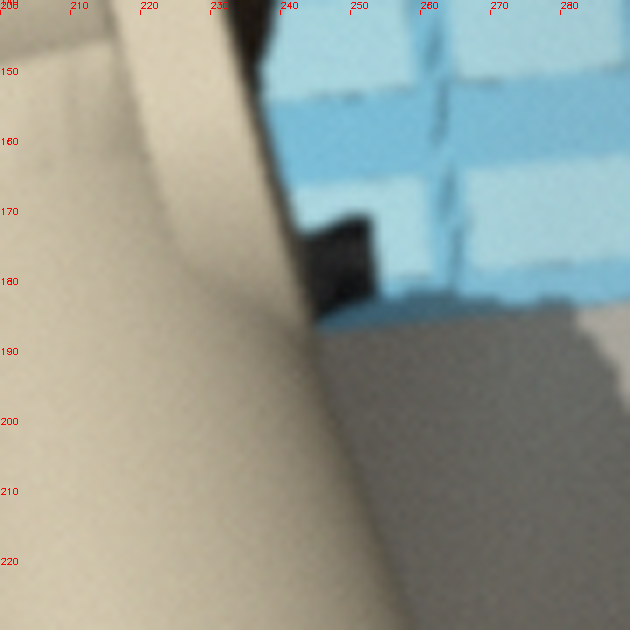

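```bash
python3 - <<'E'
from h import *
k=lambda X,Y,x0,y0,s:(x0+(X+.5)/s-.5,y0+(Y+.5)/s-.5)
for z in (.075,.100,.125): print(z,proj('scene',[.5675,.151,z]))
print(k(270,448,270,130,11),k(281,310,270,130,11),k(275,400,270,130,11))
s=cv2.imread('pics/j_scene.png'); g=cv2.cvtColor(s,cv2.COLOR_BGR2GRAY).astype(float)
for r in range(156,173):
    w=np.clip(150-g[r,286:304],0,None); w[w<12]=0
    print(r, (w*np.arange(286,304)).sum()/max(w.sum(),1), w.sum().round())
E
```

```text
0.075 [294.90304009 171.40958227]
0.1 [295.55491963 164.21982191]
0.125 [296.22479055 156.78761725]
(294.09090909090907, 170.27272727272728) (295.09090909090907, 157.72727272727272) (294.54545454545456, 165.9090909090909)
156 295.1243523316062 386.0
157 295.2700729927007 274.0
158 294.9914163090129 233.0
159 294.837962962963 216.0
160 294.8133971291866 209.0
161 294.7609756097561 205.0
162 294.57216494845363 194.0
163 294.5532994923858 197.0
164 294.44897959183675 196.0
165 294.3673469387755 196.0
166 294.18407960199005 201.0
167 294.1472081218274 197.0
168 294.1 200.0
169 292.47083333333336 240.0
170 290.42528735632186 261.0
171 289.4566037735849 265.0
172 288.5420168067227 238.0
```

```bash
python3 - <<'E'
from h import *
s=cv2.imread('pics/j_scene.png')
g=cv2.cvtColor(s,cv2.COLOR_BGR2GRAY)
for r in (158,160,162,164,166,168,169,170,171,172,173): print(r,g[r,286:304])
h=cv2.imread('pics/h_scene.png'); crop(h,275,160,40,40,18,'h3.png'); crop(s,275,155,40,40,18,'j3.png')
E
```

```text
158 [156 155 155 155 156 155 149 126  93  78  93 127 147 155 155 155 154 154]
160 [155 156 155 154 156 155 148 125  91  82 106 137 152 157 155 157 155 154]
162 [155 155 154 154 155 154 149 121  88  84 113 141 153 155 155 155 155 156]
164 [157 155 155 155 153 154 144 114  84  86 120 146 154 155 156 155 155 156]
166 [177 162 156 155 155 153 138 108  84  91 128 150 156 155 156 155 155 155]
168 [163 174 164 157 155 153 135 105  84  97 129 150 155 156 154 155 156 154]
169 [128 134 135 142 151 149 135 108  86 101 133 151 153 155 155 156 156 155]
170 [113 116 117 124 131 141 140 121 101 116 141 154 155 156 154 155 155 155]
171 [108 112 115 115 120 127 137 135 129 137 151 155 156 155 155 155 155 156]
172 [106 109 112 115 116 121 133 146 148 151 155 154 155 156 156 154 153 155]
173 [110 106 110 114 116 116 127 141 149 153 155 155 154 155 154 155 155 156]
```

View pics/h3.png

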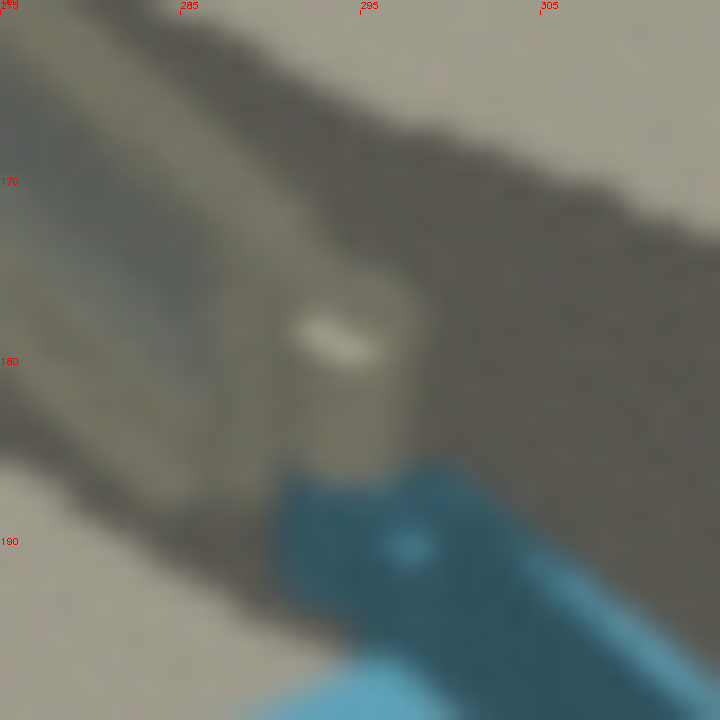

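View pics/j3.png

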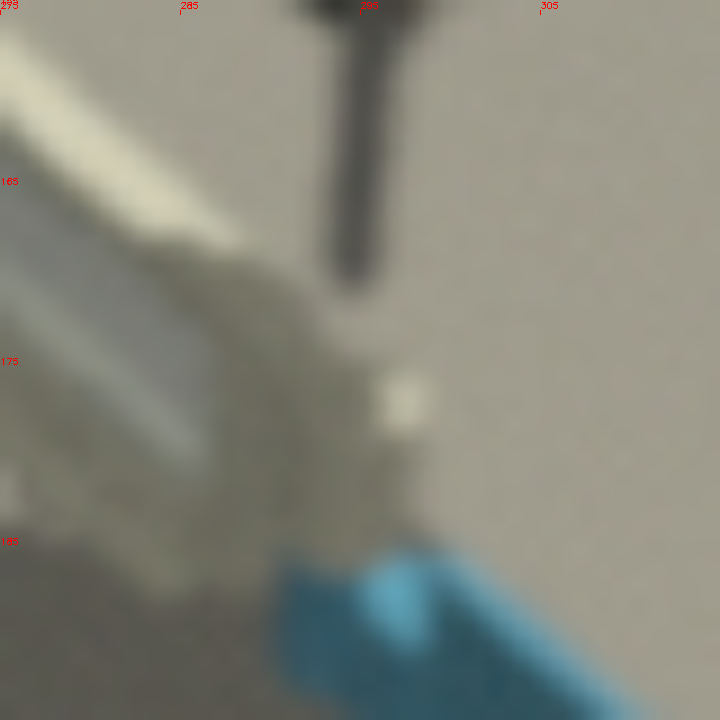

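```bash
python3 - <<'E'
from h import *
print(tri((174.7,167.3),(353.3,164.2)))
for xy in ((.6255,.297),(.625,.302)):
  for z in (.056,.089): print(xy,z,proj('scene',[*xy,z]),proj('top',[*xy,z]))
t=cv2.imread('pics/a_top.png');s=cv2.imread('pics/a_scene.png')
crop(t,165,155,35,30,18,'k1.png');crop(s,335,150,40,40,15,'k2.png')
E
```

```text
(array([0.62547216, 0.29744187, 0.07773352]), np.float64(0.00013363504838872288))
(0.6255, 0.297) 0.056 [351.8686365  170.29019192] [176.91194478 169.13771586]
(0.6255, 0.297) 0.089 [353.90783339 161.06532522] [173.81802388 166.32491549]
(0.625, 0.302) 0.056 [353.17877426 169.52616802] [174.99313277 169.32369226]
(0.625, 0.302) 0.089 [355.23941869 160.30576548] [171.84192664 166.51681038]
```

View pics/k1.png

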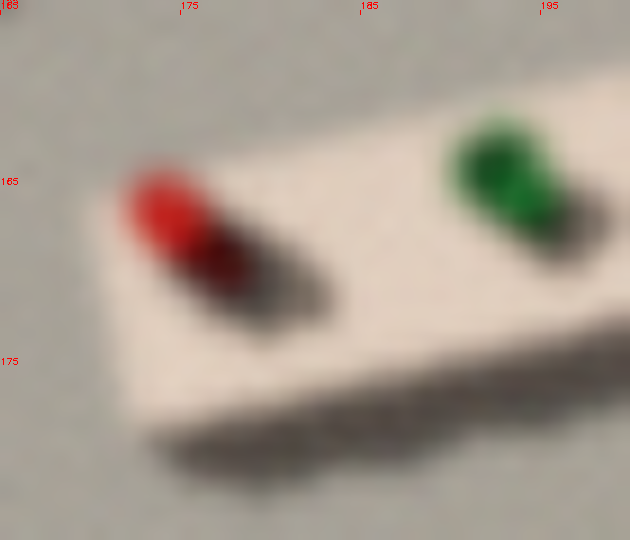

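View pics/k2.png

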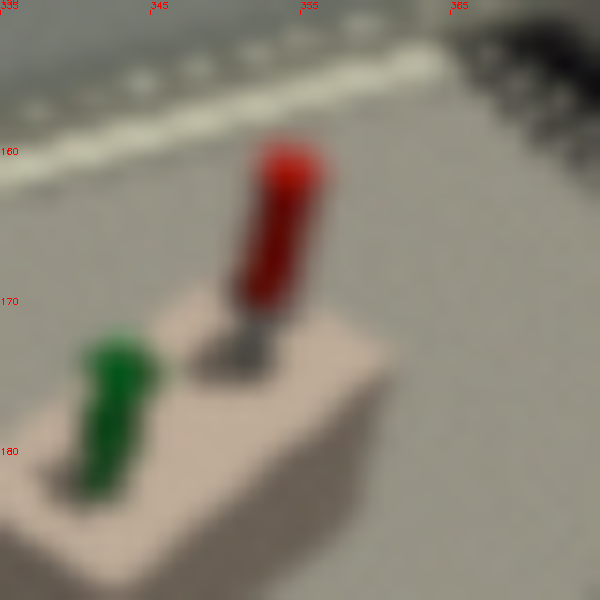

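Emit:
move_arm(commands=[{"claw":-1,"travel":[0,0,0],"turn":7},{"claw":-1,"travel":[0,0,0],"turn":7},{"claw":-1,"travel":[0,0,0],"turn":7},{"claw":-1,"travel":[0,0,0],"turn":7},{"claw":-1,"travel":[0,0,0],"turn":7}])

```text
time: 10.57
ee_pos: [0.5677, 0.1515, 0.3073]
tcp_rot: [-180.0, -0.0, 150.6]
wrist_force: [0.2, -0.1, 0.1]
opening: 0.0106
```

Emit:
move_arm(commands=[{"claw":-1,"travel":[0,0,0],"turn":7},{"claw":-1,"travel":[0,0,0],"turn":7},{"claw":-1,"travel":[0,0,0],"turn":7},{"claw":-1,"travel":[0,0,0],"turn":7},{"claw":-1,"travel":[0,0,0],"turn":7}])

```text
time: 10.98
ee_pos: [0.5678, 0.1515, 0.3074]
tcp_rot: [-180.0, -0.0, 115.6]
wrist_force: [-0.5, -0.4, -0.1]
opening: 0.0103
```

Emit:
move_arm(commands=[{"claw":-1,"travel":[0,0,0],"turn":7},{"claw":-1,"travel":[0,0,0],"turn":7},{"claw":-1,"travel":[0,0,0],"turn":6},{"claw":-1,"travel":[0,0,0],"turn":0},{"claw":-1,"travel":[0,0,0],"turn":0}])

```text
time: 11.4
ee_pos: [0.5677, 0.1513, 0.3074]
tcp_rot: [-180.0, -0.0, 96.2]
wrist_force: [-0.2, -0.5, -0.1]
opening: 0.0111
```

```bash
python3 plan.py .568 .151 .145 186|head -1; python3 - <<'E'
from h import *
s=viewer.camera('scene')
cv2.imwrite('pics/l_scene.png',s)
crop(s,270,130,60,60,11,'l1.png')
g=cv2.cvtColor(s,cv2.COLOR_BGR2GRAY)
for r in range(152,178,2): print(r,g[r,286:306])
E
```

```text
t 11.4 gp [0.5677 0.1513 0.1527] rpy [-180.     -0.     96.16] F [-0.2 -0.5 -0.1] op 0.0111 q [15.  9.  4. 85.  0. 99.]
152 [155 156 154 147 124  82  48  38  43  57  68  64  45  26  17  21  24  67
 123 148]
154 [155 155 154 155 154 148 137 118  87  72  71  61  40  26  29  49  75 110
 140 152]
156 [154 155 155 156 155 154 151 134 103  79  76  75  75  96 124 140 149 153
 155 155]
158 [156 154 156 155 155 157 154 149 129  97  81  95 125 147 154 155 155 155
 155 154]
160 [155 155 155 154 155 155 155 149 125  92  81  98 132 151 156 154 155 155
 155 155]
162 [155 154 154 155 154 155 155 148 124  92  83 106 137 152 154 155 156 155
 154 157]
164 [158 156 156 156 156 156 154 146 120  88  85 113 140 154 155 155 156 155
 154 155]
166 [177 162 156 154 155 154 154 140 109  82  86 124 146 156 154 155 155 155
 156 155]
168 [165 174 165 156 156 154 152 138 109  85  95 129 150 155 156 154 156 155
 154 155]
170 [114 115 118 122 130 142 148 145 122 102 118 142 154 155 154 157 155 155
 156 156]
172 [107 109 113 115 116 121 135 148 150 149 151 153 155 156 155 155 155 155
 156 155]
174 [114 107 106 110 111 113 118 128 143 157 163 159 157 156 155 154 154 156
 155 155]
176 [115 108 105 104 105 108 111 112 119 140 170 180 169 160 155 156 155 156
 155 156]
```

View pics/l1.png

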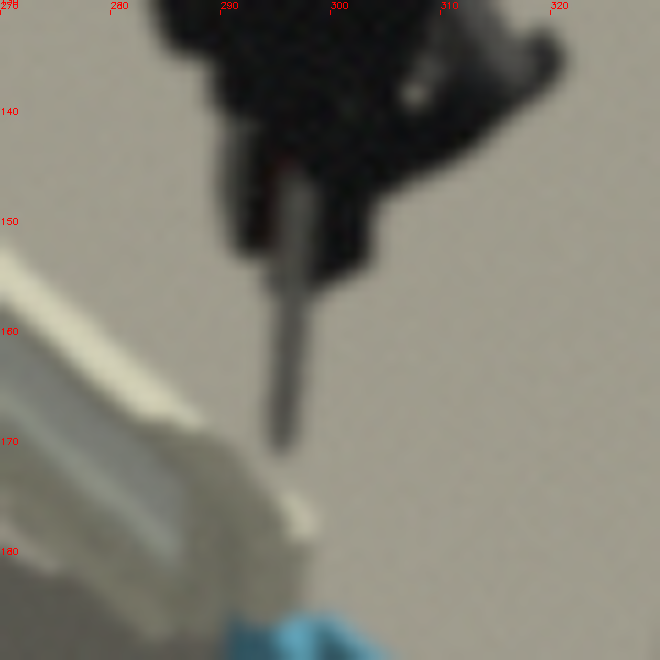

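Emit:
move_arm(commands=[{"claw":-1,"travel":[0,0,0],"turn":-7},{"claw":-1,"travel":[0,0,0],"turn":-7},{"claw":-1,"travel":[0,0,0],"turn":-7},{"claw":-1,"travel":[0,0,0],"turn":-7},{"claw":-1,"travel":[0,0,0],"turn":-7}])

```text
time: 11.87
ee_pos: [0.5676, 0.151, 0.3074]
tcp_rot: [-180.0, -0.0, 131.5]
wrist_force: [-0.1, -0.6, -0.3]
opening: 0.011
```

Emit:
move_arm(commands=[{"claw":-1,"travel":[0,0,0],"turn":-7},{"claw":-1,"travel":[0,0,0],"turn":-7},{"claw":-1,"travel":[0,0,0],"turn":-7},{"claw":-1,"travel":[0,0,0],"turn":-7},{"claw":-1,"travel":[0,0,0],"turn":-7}])

```text
time: 12.28
ee_pos: [0.5676, 0.151, 0.3075]
tcp_rot: [180.0, 0.0, 166.5]
wrist_force: [0.8, -0.6, 0.0]
opening: 0.0109
```

Emit:
move_arm(commands=[{"claw":-1,"travel":[0,0,0],"turn":-7},{"claw":-1,"travel":[0,0,0],"turn":-7},{"claw":-1,"travel":[-0.33,0,0],"turn":-6},{"claw":-1,"travel":[0,0,0],"turn":0},{"claw":-1,"travel":[0,0,0],"turn":0}])

```text
time: 12.7
ee_pos: [0.5709, 0.1509, 0.3074]
tcp_rot: [-180.0, -0.0, -174.1]
wrist_force: [-1.3, 1.7, -0.2]
opening: 0.0102
```

```bash
python3 plan.py .571 .1516 .1527 186; python3 - <<'E'
from h import *
s=viewer.camera('scene')
g=cv2.cvtColor(s,cv2.COLOR_BGR2GRAY)
for r in range(164,178,2): print(r,g[r,286:306])
E
```

```text
t 12.7 gp [0.5709 0.1509 0.1527] rpy [-1.8000e+02 -1.0000e-02 -1.7408e+02] F [-1.3  1.7 -0.2] op 0.0102 q [15. 10.  4. 85.  0.  9.]
[-0.02, 0.07, 0.0] -0.08
164 [158 155 156 155 156 155 155 144 115  85  89 124 149 154 157 155 156 155
 154 156]
166 [180 164 157 156 154 155 153 139 109  84  93 128 151 156 156 154 155 156
 155 156]
168 [188 188 180 168 159 155 152 132 100  83  96 131 151 156 155 156 155 156
 156 155]
170 [117 126 136 132 134 140 147 136 107  94 116 143 154 156 155 156 156 155
 154 156]
172 [107 109 114 116 116 121 135 147 142 137 144 152 155 156 154 155 155 155
 155 155]
174 [113 108 108 110 112 114 119 128 139 145 147 152 154 156 155 155 156 155
 155 156]
176 [115 107 106 106 106 109 111 113 113 116 132 149 156 157 155 156 155 156
 156 155]
```

Emit:
move_arm(commands=[{"claw":-1,"travel":[0,0.06,0.7],"turn":0},{"claw":-1,"travel":[0,0,0.6],"turn":0},{"claw":-1,"travel":[0,0,0.3],"turn":0},{"claw":-1,"travel":[0,0,0],"turn":0}])

```text
time: 13.08
ee_pos: [0.5704, 0.1513, 0.2901]
tcp_rot: [-180.0, -0.1, -174.0]
wrist_force: [-0.6, 0.1, -0.3]
opening: 0.0111
```

Emit:
move_arm(commands=[{"claw":-1,"travel":[0,0,0.3],"turn":0},{"claw":-1,"travel":[0,0,0],"turn":0},{"claw":-1,"travel":[0,0,0],"turn":0}])

```text
time: 13.33
ee_pos: [0.5707, 0.1514, 0.2884]
tcp_rot: [-180.0, -0.0, -174.0]
wrist_force: [-0.6, 0.8, -0.8]
opening: 0.0108
```

Emit:
move_arm(commands=[{"claw":-1,"travel":[0,0,0.3],"turn":0},{"claw":-1,"travel":[0,0,0],"turn":0},{"claw":-1,"travel":[0,0,0],"turn":0}])

```text
time: 13.58
ee_pos: [0.5707, 0.1514, 0.2854]
tcp_rot: [-180.0, -0.0, -174.0]
wrist_force: [0.2, -1.3, -0.7]
opening: 0.0106
```

Emit:
move_arm(commands=[{"claw":-1,"travel":[0,0,0.3],"turn":0},{"claw":-1,"travel":[0,0,0],"turn":0},{"claw":-1,"travel":[0,0,0],"turn":0}])

```text
time: 13.83
ee_pos: [0.5707, 0.1514, 0.2823]
tcp_rot: [-180.0, -0.0, -174.0]
wrist_force: [-0.2, -0.4, -0.5]
opening: 0.0108
```

```bash
python3 - <<'E'
from h import *
s=viewer.camera('scene')
crop(s,270,140,50,50,13,'m1.png')
E
```

```text
(no output)
```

View pics/m1.png

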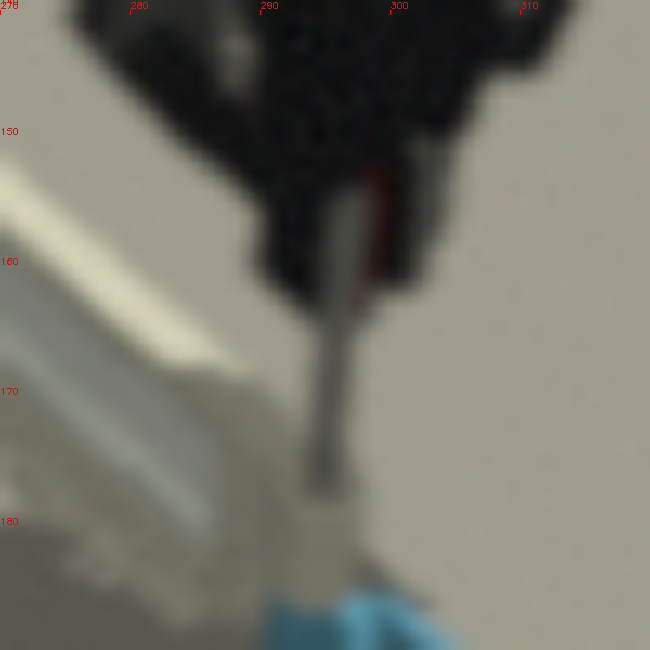

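Emit:
move_arm(commands=[{"claw":-1,"travel":[0,0,0.3],"turn":0},{"claw":-1,"travel":[0,0,0],"turn":0}])

```text
time: 14.05
ee_pos: [0.5707, 0.1514, 0.279]
tcp_rot: [-180.0, -0.0, -174.0]
wrist_force: [-0.4, -0.0, -1.5]
opening: 0.0108
```

Emit:
move_arm(commands=[{"claw":-1,"travel":[0,0,0.4],"turn":0},{"claw":-1,"travel":[0,0,0],"turn":0},{"claw":-1,"travel":[0,0,0],"turn":0}])

```text
time: 14.3
ee_pos: [0.5707, 0.1513, 0.2751]
tcp_rot: [-180.0, -0.0, -174.0]
wrist_force: [0.3, 0.4, -0.3]
opening: 0.0108
```

Emit:
move_arm(commands=[{"claw":-1,"travel":[0,0,0.4],"turn":0},{"claw":-1,"travel":[0,0,0],"turn":0},{"claw":-1,"travel":[0,0,0],"turn":0}])

```text
time: 14.55
ee_pos: [0.5707, 0.1513, 0.2712]
tcp_rot: [-180.0, -0.0, -174.0]
wrist_force: [-0.0, -0.3, -0.1]
opening: 0.0111
```

```bash
python3 - <<'E'
from h import *
s=viewer.camera('scene')
crop(s,270,140,50,50,13,'m2.png')
E
```

```text
(no output)
```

View pics/m2.png

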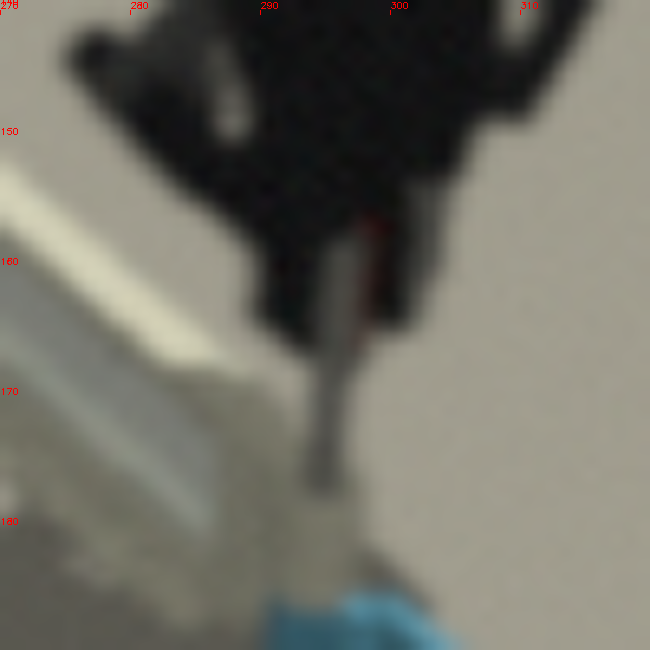

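The pin is in the divider's bore: the visible shank end stays at row 178 while the gripper goes down. Next is the tray knuckle.

Emit:
move_arm(commands=[{"claw":-1,"travel":[0,0,0.4],"turn":0},{"claw":-1,"travel":[0,0,0.4],"turn":0},{"claw":-1,"travel":[0,0,0],"turn":0}])

```text
time: 14.85
ee_pos: [0.5706, 0.1513, 0.2624]
tcp_rot: [-180.0, -0.1, -174.0]
wrist_force: [-0.1, -0.2, -0.8]
opening: 0.0107
```

Emit:
move_arm(commands=[{"claw":-1,"travel":[0,0,0.3],"turn":0},{"claw":-1,"travel":[0,0,0],"turn":0},{"claw":-1,"travel":[0,0,0],"turn":0}])

```text
time: 15.1
ee_pos: [0.5707, 0.1513, 0.2603]
tcp_rot: [-180.0, -0.0, -174.0]
wrist_force: [-0.4, -0.5, -0.1]
opening: 0.011
```

Emit:
move_arm(commands=[{"claw":-1,"travel":[0,0,0.3],"turn":0},{"claw":-1,"travel":[0,0,0],"turn":0},{"claw":-1,"travel":[0,0,0],"turn":0}])

```text
time: 15.35
ee_pos: [0.5707, 0.1514, 0.2573]
tcp_rot: [-180.0, -0.0, -174.0]
wrist_force: [0.3, -0.6, -0.0]
opening: 0.0106
```

Emit:
move_arm(commands=[{"claw":-1,"travel":[0,0,0.3],"turn":0},{"claw":-1,"travel":[0,0,0],"turn":0},{"claw":-1,"travel":[0,0,0],"turn":0}])

```text
time: 15.6
ee_pos: [0.5707, 0.1514, 0.2542]
tcp_rot: [-180.0, -0.0, -174.0]
wrist_force: [0.0, -0.2, 0.4]
opening: 0.0108
```

Emit:
move_arm(commands=[{"claw":-1,"travel":[0,0,0.3],"turn":0},{"claw":-1,"travel":[0,0,0],"turn":0},{"claw":-1,"travel":[0,0,0],"turn":0}])

```text
time: 15.85
ee_pos: [0.5707, 0.1513, 0.2513]
tcp_rot: [-180.0, -0.0, -174.0]
wrist_force: [-0.5, 0.4, -0.7]
opening: 0.0108
```

Emit:
move_arm(commands=[{"claw":-1,"travel":[0,0,0.3],"turn":0},{"claw":-1,"travel":[0,0,0],"turn":0},{"claw":-1,"travel":[0,0,0],"turn":0}])

```text
time: 16.1
ee_pos: [0.5707, 0.1514, 0.2483]
tcp_rot: [-180.0, -0.0, -174.0]
wrist_force: [0.4, 0.3, -0.2]
opening: 0.0111
```

Emit:
move_arm(commands=[{"claw":-1,"travel":[0,0,0.3],"turn":0},{"claw":-1,"travel":[0,0,0],"turn":0},{"claw":-1,"travel":[0,0,0],"turn":0}])

```text
time: 16.35
ee_pos: [0.5707, 0.1514, 0.2452]
tcp_rot: [-180.0, -0.0, -174.0]
wrist_force: [-0.1, -0.5, -0.5]
opening: 0.011
```

Emit:
move_arm(commands=[{"claw":-1,"travel":[0,0,0.3],"turn":0},{"claw":-1,"travel":[0,0,0.3],"turn":0},{"claw":-1,"travel":[0,0,0],"turn":0}])

```text
time: 16.6
ee_pos: [0.5706, 0.1514, 0.2387]
tcp_rot: [-180.0, -0.0, -174.0]
wrist_force: [-0.7, 0.3, -0.3]
opening: 0.0107
```

Emit:
move_arm(commands=[{"claw":-1,"travel":[0,0,0.1],"turn":0},{"claw":-1,"travel":[0,0,0],"turn":0},{"claw":-1,"travel":[0,0,0],"turn":0}])

```text
time: 16.85
ee_pos: [0.5707, 0.1514, 0.2384]
tcp_rot: [180.0, -0.0, -174.0]
wrist_force: [-0.2, 0.1, -0.7]
opening: 0.0109
```

Emit:
move_arm(commands=[{"claw":-1,"travel":[0,0,0.1],"turn":0},{"claw":-1,"travel":[0,0,0],"turn":0},{"claw":-1,"travel":[0,0,0],"turn":0}])

```text
time: 17.1
ee_pos: [0.5708, 0.1514, 0.2375]
tcp_rot: [180.0, -0.0, -174.0]
wrist_force: [-0.7, 0.7, -0.7]
opening: 0.0108
```

Emit:
move_arm(commands=[{"claw":-1,"travel":[0,0,0.1],"turn":0},{"claw":-1,"travel":[0,0,0],"turn":0},{"claw":-1,"travel":[0,0,0],"turn":0}])

```text
time: 17.35
ee_pos: [0.5708, 0.1514, 0.2365]
tcp_rot: [180.0, 0.0, -174.0]
wrist_force: [-0.1, 1.4, -0.1]
opening: 0.0109
```

Emit:
move_arm(commands=[{"claw":-1,"travel":[0,0,0.1],"turn":0},{"claw":-1,"travel":[0,0,0],"turn":0},{"claw":-1,"travel":[0,0,0],"turn":0}])

```text
time: 17.6
ee_pos: [0.571, 0.1514, 0.2363]
tcp_rot: [180.0, 0.1, -174.0]
wrist_force: [-0.8, 1.0, 5.5]
opening: 0.0106
```

Emit:
move_arm(commands=[{"claw":-1,"travel":[0,0,0.1],"turn":0},{"claw":-1,"travel":[0,0,0],"turn":0},{"claw":-1,"travel":[0,0,0],"turn":0}])

```text
time: 17.85
ee_pos: [0.5712, 0.1515, 0.2361]
tcp_rot: [180.0, 0.2, -174.0]
wrist_force: [-0.2, 1.8, 9.5]
opening: 0.0109
```

Contact at the same height as in the stand, so the collar is seated. Releasing the pin and backing off to check.

Emit:
move_arm(commands=[{"claw":-1,"travel":[0,0,-0.2],"turn":0},{"claw":-0.3,"travel":[0,0,0],"turn":0},{"claw":-0.3,"travel":[0,0,0],"turn":0},{"claw":-0.3,"travel":[0,0,-0.5],"turn":0},{"claw":-0.3,"travel":[0,0,-2],"turn":0}])

```text
time: 18.27
ee_pos: [0.57, 0.1511, 0.2585]
tcp_rot: [-179.9, -0.3, -174.0]
wrist_force: [0.2, 0.3, 0.1]
opening: 0.0298
```

Emit:
move_arm(commands=[{"claw":-0.3,"travel":[0,0,-3.5],"turn":0},{"claw":-0.3,"travel":[0,0,-3.5],"turn":0},{"claw":-0.3,"travel":[0,0,-3],"turn":0},{"claw":-0.3,"travel":[3.5,0,-1],"turn":0},{"claw":-0.3,"travel":[3.5,-0.5,-1],"turn":0}])

```text
time: 18.68
ee_pos: [0.5022, 0.1394, 0.3824]
tcp_rot: [180.0, 0.0, -174.0]
wrist_force: [0.5, 0.5, 0.0]
opening: 0.0301
```

Emit:
move_arm(commands=[{"claw":0,"travel":[3,-3,0],"turn":0},{"claw":0,"travel":[3,-3,0],"turn":0},{"claw":0,"travel":[2,-3.5,0],"turn":0},{"claw":0,"travel":[1,-4,0],"turn":0},{"claw":0,"travel":[0,-4,0],"turn":0}])

```text
time: 19.1
ee_pos: [0.4293, -0.0444, 0.3826]
tcp_rot: [-180.0, 0.1, -173.9]
wrist_force: [0.6, 1.0, -0.2]
opening: 0.0427
```

```bash
python3 - <<'E'
from h import *
s=viewer.camera('scene');t=viewer.camera('top')
cv2.imwrite('pics/n_scene.png',s);cv2.imwrite('pics/n_top.png',t)
crop(s,250,140,70,60,10,'n1.png')
E
python3 plan.py .5 0 .2 180
```

```text
t 19.2 gp [ 0.4311 -0.0477  0.2272] rpy [-1.7991e+02  5.0000e-02 -1.7432e+02] F [0.3 0.9 0.1] op 0.0426 q [ -6. -11.  -8.  93.  -0. -12.]
[-2.44, 1.36, 0.91] 1.89 | [-2.4, 1.44, 0.91] 1.89 | [-2.35, 1.51, 0.91] 1.89
```

View pics/n1.png

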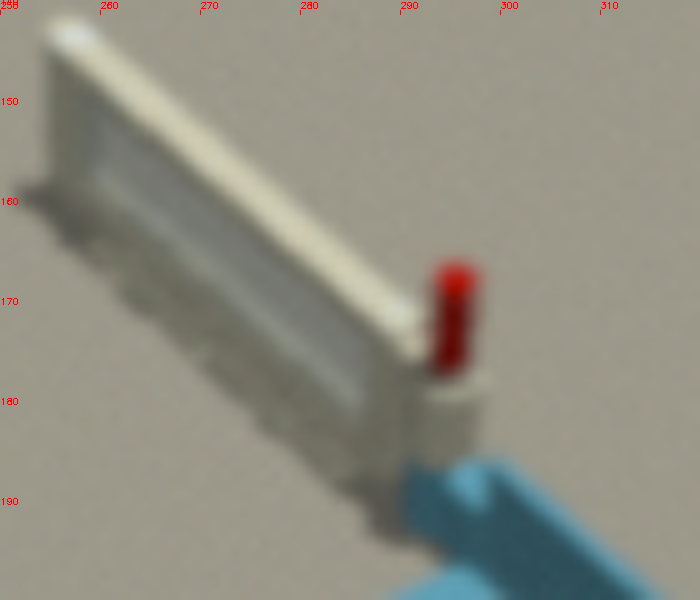

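View pics/n_top.png

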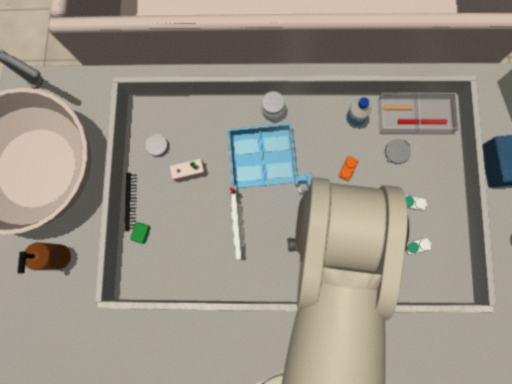

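```bash
cat > cases.py <<'E'
from h import *
def cases(im,n):
    hsv=cv2.cvtColor(im,cv2.COLOR_BGR2HSV)
    mg=cv2.inRange(hsv,(60,120,60),(95,255,255)); mw=cv2.inRange(hsv,(0,0,185),(179,45,255))
    m=cv2.morphologyEx(mg|mw,cv2.MORPH_CLOSE,np.ones((2,2),np.uint8))
    k,l,st,c=cv2.connectedComponentsWithStats(m); out=[]
    for i in range(1,k):
        g=(l==i)&(mg>0); w=(l==i)&(mw>0)
        if g.sum()>25 and w.sum()>25 and st[i,4]<500:
            gc=np.array(np.nonzero(g))[::-1].mean(1); 
            P3=pt(n,*gc,.02)[:2]
            ys,xs=np.nonzero(l==i); pw=np.array([pt(n,x,y,.018)[:2] for x,y in zip(xs,ys)],np.float32)
            (cx,cy),(a,b),ang=cv2.minAreaRect(pw)
            if a<b: ang+=90
            d=np.array([cx,cy])-P3
            out.append((P3.round(4),np.array([cx,cy]).round(4),round(max(a,b),4),round(min(a,b),4),round(float(np.degrees(np.arctan2(d[1],d[0]))),1),round((ang+90)%180-90,1)))
    return out
if __name__=='__main__':
    import sys
    if len(sys.argv)>1: src=[(n,cv2.imread(f'pics/{sys.argv[1]}_{n}.png')) for n in ('top','scene')]
    else: src=[(n,viewer.camera(n)) for n in ('scene',)]
    for n,im in src:
        for c in cases(im,n): print(n,*c)
E
python3 cases.py a; echo; python3 cases.py n
```

```text
top [ 0.5612 -0.1941] [ 0.56   -0.2138] 0.0631 0.0265 -93.4 -89.8
top [ 0.5486 -0.3053] [ 0.5446 -0.3252] 0.0627 0.0292 -101.5 78.6
top [ 0.4389 -0.2041] [ 0.4416 -0.2227] 0.0629 0.03 -81.6 -75.9
top [ 0.4295 -0.3111] [ 0.4327 -0.3292] 0.0635 0.0302 -80.0 -77.5

top [ 0.5489 -0.3089] [ 0.5432 -0.3297] 0.0533 0.0292 -105.3 80.5
top [ 0.4293 -0.3112] [ 0.4327 -0.3292] 0.0635 0.0302 -79.4 -77.5
scene [ 0.4341 -0.3106] [ 0.4405 -0.325 ] 0.0585 0.0328 -65.9 -81.0
scene [ 0.5661 -0.194 ] [ 0.5686 -0.2095] 0.0584 0.0325 -80.7 83.5
scene [ 0.5528 -0.3056] [ 0.5488 -0.3209] 0.0592 0.032 -104.5 88.5
```

```bash
python3 plan.py .560 -.2125 .09 88 3.6 7.1
```

```text
t 19.2 gp [ 0.4311 -0.0477  0.2272] rpy [-1.7991e+02  5.0000e-02 -1.7432e+02] F [0.3 0.9 0.1] op 0.0426 q [ -6. -11.  -8.  93.  -0. -12.]
[-0.8, -1.26, 0.98] 6.98 | [-0.95, -1.16, 0.98] 6.98 | [-1.08, -1.03, 0.98] 6.98 | [-1.2, -0.89, 0.98] 6.98 | [-1.3, -0.74, 0.98] 6.98
[-1.38, -0.58, 0.98] 6.98 | [-1.44, -0.41, 0.98] 6.98 | [-1.48, -0.23, 0.98] 6.98 | [-1.49, -0.05, 0.98] 6.98 | [-1.49, 0.13, 0.98] 6.98
[-1.46, 0.31, 0.98] 6.98 | [-1.41, 0.49, 0.98] 6.98 | [-1.34, 0.66, 0.98] 6.98 | [-1.25, 0.82, 0.98] 6.98
```

Emit:
move_arm(commands=[{"claw":0.2,"travel":[-0.8,-1.26,0.98],"turn":6.98},{"claw":0.2,"travel":[-0.95,-1.16,0.98],"turn":6.98},{"claw":0.2,"travel":[-1.08,-1.03,0.98],"turn":6.98},{"claw":0.2,"travel":[-1.2,-0.89,0.98],"turn":6.98},{"claw":0.2,"travel":[-1.3,-0.74,0.98],"turn":6.98}])

```text
time: 19.62
ee_pos: [0.4784, -0.1019, 0.3321]
tcp_rot: [180.0, -0.0, 150.8]
wrist_force: [0.2, 0.2, 0.1]
opening: 0.0514
```

Emit:
move_arm(commands=[{"claw":0.2,"travel":[-1.38,-0.58,0.98],"turn":6.98},{"claw":0.2,"travel":[-1.44,-0.41,0.98],"turn":6.98},{"claw":0.2,"travel":[-1.48,-0.23,0.98],"turn":6.98},{"claw":0.2,"travel":[-1.49,-0.05,0.98],"turn":6.98},{"claw":0.2,"travel":[-1.49,0.13,0.98],"turn":6.98}])

```text
time: 20.03
ee_pos: [0.5249, -0.1605, 0.2829]
tcp_rot: [-180.0, -0.0, 115.9]
wrist_force: [-0.3, 0.1, 0.5]
opening: 0.0511
```

Emit:
move_arm(commands=[{"claw":0.2,"travel":[-1.46,0.31,0.98],"turn":6.98},{"claw":0.2,"travel":[-1.41,0.49,0.98],"turn":6.98},{"claw":0.2,"travel":[-1.34,0.66,0.98],"turn":6.98},{"claw":0.2,"travel":[-1.25,0.82,0.98],"turn":6.98},{"claw":0.2,"travel":[0,0,0],"turn":0}])

```text
time: 20.45
ee_pos: [0.5622, -0.208, 0.2417]
tcp_rot: [-179.8, -0.0, 87.9]
wrist_force: [0.4, -0.4, -0.0]
opening: 0.0509
```

```bash
python3 plan.py .560 -.2125 .021 88; python3 - <<'E'
from h import *
import cases as C
s=viewer.camera('scene')
for c in C.cases(s,'scene'): print(*c)
crop(s,90,160,130,110,6,'o1.png')
E
```

```text
t 20.45 gp [ 0.5618 -0.2079  0.087 ] rpy [-1.7985e+02 -3.0000e-02  8.7910e+01] F [ 0.4 -0.4 -0. ] op 0.0509 q [-20.  12.  -0.  78.  -0.  72.]
[-0.23, -0.08, 3.3] -0.05 | [-0.23, -0.08, 3.3] -0.05
[ 0.4341 -0.3104] [ 0.4404 -0.3258] 0.0597 0.0336 -67.9 -83.8
```

View pics/o1.png

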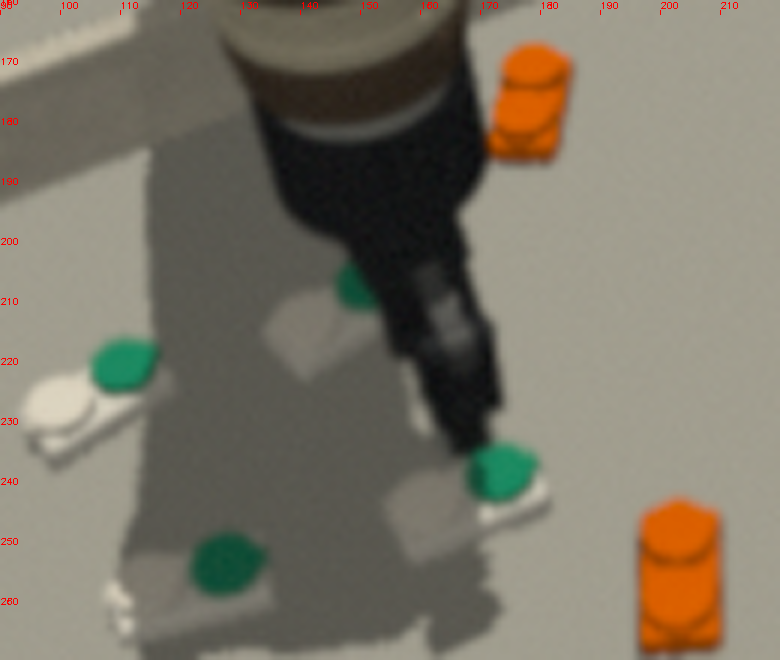

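Emit:
move_arm(commands=[{"claw":0.2,"travel":[-0.4,-0.15,2.5],"turn":0},{"claw":0.2,"travel":[0,0,2.2],"turn":0},{"claw":0.2,"travel":[0,0,1.4],"turn":0},{"claw":0.2,"travel":[0,0,0.4],"turn":0},{"claw":0.2,"travel":[0,0,0],"turn":0}])

```text
time: 20.92
ee_pos: [0.5594, -0.2104, 0.1789]
tcp_rot: [-179.9, -0.0, 88.5]
wrist_force: [0.2, -0.2, 0.3]
opening: 0.051
```

```bash
python3 plan.py .560 -.2125 .021 88; python3 - <<'E'
from h import *
s=viewer.camera('scene')
crop(s,130,190,80,80,8,'o2.png')
E
```

```text
t 20.92 gp [ 0.5591 -0.2103  0.0242] rpy [-1.7991e+02 -4.0000e-02  8.8470e+01] F [ 0.2 -0.2  0.3] op 0.051 q [-21.  13.  -6.  71.   0.  71.]
[-0.22, 0.1, 0.32] 0.47
```

View pics/o2.png

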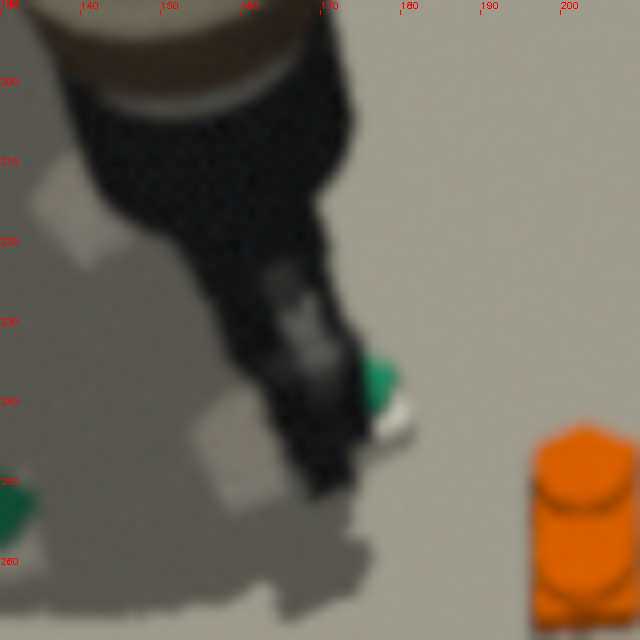

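Emit:
move_arm(commands=[{"claw":-1,"travel":[0,0,0.1],"turn":0},{"claw":-1,"travel":[0,0,0],"turn":0},{"claw":-1,"travel":[0,0,0],"turn":0},{"claw":-1,"travel":[0,0,0],"turn":0},{"claw":-1,"travel":[0,0,0],"turn":0}], squeeze=30)

```text
time: 21.38
ee_pos: [0.5603, -0.2113, 0.18]
tcp_rot: [179.9, 0.0, 88.3]
wrist_force: [0.0, 1.8, 6.1]
opening: 0.0312
```

Emit:
move_arm(commands=[{"claw":-1,"travel":[0,0,-1],"turn":0},{"claw":-1,"travel":[0,0,-3],"turn":0},{"claw":-1,"travel":[0,0,-3],"turn":0},{"claw":-1,"travel":[0,0,-2],"turn":0}])

```text
time: 21.72
ee_pos: [0.5598, -0.2113, 0.2719]
tcp_rot: [179.9, 0.0, 88.3]
wrist_force: [1.1, -1.4, -0.0]
opening: 0.0317
```

```bash
python3 - <<'E'
import numpy as np
ax=np.array([.9948,.1019]);ay=np.array([-.1019,.9948]);o=np.array([.5763,.0689])
for a,b in ((122,-40),(122,40),(66,-40),(66,39)): print(a,b,o+ax*a/1e3+ay*b/1e3)
E
python3 plan.py .7018 .0415 .11 95.8
```

```text
122 -40 [0.7017416 0.0415398]
122 40 [0.6935896 0.1211238]
66 -40 [0.6460328 0.0358334]
66 39 [0.6379827 0.1144226]
t 21.72 gp [ 0.5602 -0.2115  0.1172] rpy [1.7987e+02 5.0000e-02 8.8310e+01] F [ 1.1 -1.4 -0. ] op 0.0317 q [-21.  11.   2.  81.  -0.  71.]
[2.86, 1.49, 0.08] -0.83 | [2.83, 1.53, 0.08] -0.83 | [2.81, 1.57, 0.08] -0.83 | [2.79, 1.61, 0.08] -0.83 | [2.76, 1.65, 0.08] -0.83
[2.74, 1.69, 0.08] -0.83 | [2.72, 1.73, 0.08] -0.83 | [2.69, 1.77, 0.08] -0.83 | [2.66, 1.81, 0.08] -0.83
```

Emit:
move_arm(commands=[{"claw":-1,"travel":[2.86,1.49,0.08],"turn":-0.83},{"claw":-1,"travel":[2.83,1.53,0.08],"turn":-0.83},{"claw":-1,"travel":[2.81,1.57,0.08],"turn":-0.83},{"claw":-1,"travel":[2.79,1.61,0.08],"turn":-0.83},{"claw":-1,"travel":[2.76,1.65,0.08],"turn":-0.83}])

```text
time: 22.13
ee_pos: [0.6388, -0.0695, 0.2653]
tcp_rot: [180.0, 0.0, 92.5]
wrist_force: [0.4, -0.2, -0.2]
opening: 0.0315
```

Emit:
move_arm(commands=[{"claw":-1,"travel":[2.74,1.69,0.08],"turn":-0.83},{"claw":-1,"travel":[2.72,1.73,0.08],"turn":-0.83},{"claw":-1,"travel":[2.69,1.77,0.08],"turn":-0.83},{"claw":-1,"travel":[2.66,1.81,0.08],"turn":-0.83},{"claw":-1,"travel":[0,0,0],"turn":0}])

```text
time: 22.55
ee_pos: [0.7028, 0.0464, 0.2609]
tcp_rot: [180.0, -0.1, 96.1]
wrist_force: [1.1, -0.2, -0.0]
opening: 0.0316
```

```bash
python3 plan.py .7018 .0415 .035 95.8; python3 - <<'E'
from h import *
s=viewer.camera('scene');t=viewer.camera('top')
crop(s,215,140,130,110,6,'p1.png');crop(t,210,110,110,95,6,'p2.png')
E
```

```text
t 22.55 gp [0.7029 0.0466 0.1062] rpy [ 1.7997e+02 -7.0000e-02  9.6070e+01] F [ 1.1 -0.2 -0. ] op 0.0316 q [ 4. 26. 20. 84.  0. 88.]
[-0.25, -0.08, 3.56] 0.13 | [-0.25, -0.08, 3.56] 0.13
```

View pics/p1.png

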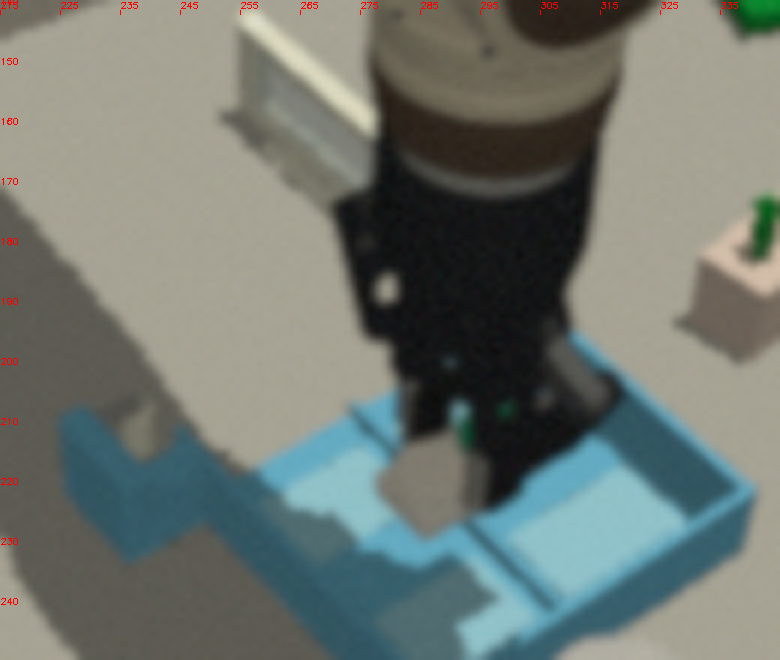

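Emit:
move_arm(commands=[{"claw":-1,"travel":[-0.3,0,2.5],"turn":0},{"claw":-1,"travel":[0,0,2.5],"turn":0},{"claw":-1,"travel":[0,0,1.6],"turn":0},{"claw":-1,"travel":[0,0,0.6],"turn":0},{"claw":-1,"travel":[0,0,0],"turn":0}])

```text
time: 23.07
ee_pos: [0.7008, 0.0376, 0.1879]
tcp_rot: [-179.8, 0.0, 95.7]
wrist_force: [-0.0, 0.0, 0.1]
opening: 0.0311
```

Emit:
move_arm(commands=[{"claw":-1,"travel":[0,0,0.3],"turn":0},{"claw":-1,"travel":[0,0,0],"turn":0}])

```text
time: 23.23
ee_pos: [0.7018, 0.0382, 0.1875]
tcp_rot: [179.9, 0.0, 95.7]
wrist_force: [-0.9, -0.1, -0.6]
opening: 0.0311
```

```bash
python3 plan.py .7018 .0415 .0275 95.8
```

```text
t 23.23 gp [0.7021 0.0382 0.0328] rpy [1.799e+02 1.000e-02 9.574e+01] F [-0.9 -0.1 -0.6] op 0.0311 q [ 3. 27. 13. 76. -0. 87.]
[0.33, 0.0, 0.53] -0.06
```

Emit:
move_arm(commands=[{"claw":-1,"travel":[0.2,0,0.3],"turn":0},{"claw":-1,"travel":[0,0,0],"turn":0},{"claw":-1,"travel":[0,0,0],"turn":0}])

```text
time: 23.48
ee_pos: [0.7014, 0.0408, 0.1836]
tcp_rot: [180.0, 0.0, 95.8]
wrist_force: [-0.3, 0.0, -0.6]
opening: 0.031
```

Emit:
move_arm(commands=[{"claw":-1,"travel":[0,0,0.2],"turn":0},{"claw":-1,"travel":[0,0,0],"turn":0},{"claw":-1,"travel":[0,0,0],"turn":0}])

```text
time: 23.73
ee_pos: [0.7014, 0.0408, 0.183]
tcp_rot: [179.9, -0.0, 95.8]
wrist_force: [-4.0, -0.2, 9.2]
opening: 0.0313
```

Emit:
move_arm(commands=[{"claw":0,"travel":[0,0,-0.1],"turn":0},{"claw":0,"travel":[0,0,0],"turn":0},{"claw":0,"travel":[0,0,0],"turn":0},{"claw":0,"travel":[0,0,-2],"turn":0},{"claw":0,"travel":[0,0,-3.5],"turn":0}])

```text
time: 24.15
ee_pos: [0.7003, 0.0406, 0.2326]
tcp_rot: [-179.5, -0.0, 95.8]
wrist_force: [0.5, 0.3, 0.4]
opening: 0.0428
```

Emit:
move_arm(commands=[{"claw":0.2,"travel":[-2,-1,-3.5],"turn":0},{"claw":0.2,"travel":[-3.5,-1,0],"turn":0},{"claw":0.2,"travel":[-3.5,-1,0],"turn":0},{"claw":0.2,"travel":[-3.5,-1,0],"turn":0},{"claw":0.2,"travel":[-3.5,-1,0],"turn":0}])

```text
time: 24.57
ee_pos: [0.6673, -0.125, 0.2722]
tcp_rot: [180.0, 0.0, 95.8]
wrist_force: [0.6, -0.5, -0.9]
opening: 0.0511
```

```bash
python3 plan.py .441 -.222 .11 103; python3 plan.py .441 -.222 .11 103; python3 - <<'E'
from h import *
import cases as C
s=viewer.camera('scene');t=viewer.camera('top')
for n,i in (('top',t),('scene',s)):
  for c in C.cases(i,n): print(n,*c)
crop(s,215,180,130,85,6,'q1.png');cv2.imwrite('pics/q_top.png',t)
E
```

```text
t 24.57 gp [ 0.6673 -0.125   0.1175] rpy [1.7999e+02 1.0000e-02 9.5800e+01] F [ 0.6 -0.5 -0.9] op 0.0511 q [-11.  22.  16.  84.  -0.  74.]
[-1.05, -3.36, 0.11] -1.03 | [-0.99, -3.37, 0.11] -1.03 | [-0.93, -3.39, 0.11] -1.03 | [-0.87, -3.41, 0.11] -1.03 | [-0.81, -3.42, 0.11] -1.03
[-0.75, -3.44, 0.11] -1.03 | [-0.69, -3.45, 0.11] -1.03
t 24.57 gp [ 0.6673 -0.125   0.1175] rpy [1.7999e+02 1.0000e-02 9.5800e+01] F [ 0.6 -0.5 -0.9] op 0.0511 q [-11.  22.  16.  84.  -0.  74.]
[-1.05, -3.36, 0.11] -1.03 | [-0.99, -3.37, 0.11] -1.03 | [-0.93, -3.39, 0.11] -1.03 | [-0.87, -3.41, 0.11] -1.03 | [-0.81, -3.42, 0.11] -1.03
[-0.75, -3.44, 0.11] -1.03 | [-0.69, -3.45, 0.11] -1.03
top [ 0.4294 -0.3115] [ 0.4329 -0.3301] 0.0617 0.0302 -79.4 -77.5
scene [ 0.4342 -0.3111] [ 0.4411 -0.3257] 0.0598 0.035 -64.6 -83.8
scene [0.6963 0.0609] [0.7026 0.0449] 0.0642 0.0341 -68.6 -80.4
scene [ 0.5529 -0.3057] [ 0.5522 -0.3222] 0.0625 0.0351 -92.6 77.8
```

View pics/q1.png

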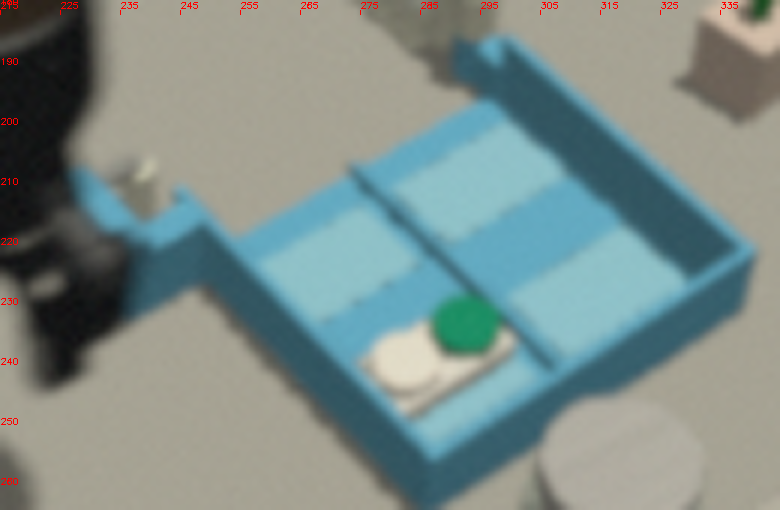

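View pics/q_top.png

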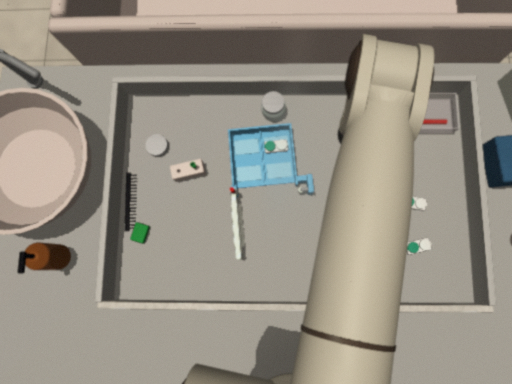

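Case 1 lies flat in the right rear place, with the green lid at (292,234) in the scene view. Next is the case at (.545,-.324).

```bash
python3 plan.py .545 -.324 .11 79 3.8 7.1
```

```text
t 24.67 gp [ 0.6666 -0.1286  0.1172] rpy [-1.7997e+02  6.0000e-02  9.5490e+01] F [-0.4  0.1 -0.2] op 0.0514 q [-11.  22.  16.  84.  -0.  74.]
[-2.61, -2.0, 0.1] 2.36 | [-2.69, -1.89, 0.1] 2.36 | [-2.77, -1.78, 0.1] 2.36 | [-2.84, -1.66, 0.1] 2.36 | [-2.9, -1.54, 0.1] 2.36
[-2.97, -1.42, 0.1] 2.36 | [-3.02, -1.3, 0.1] 2.36
```

Emit:
move_arm(commands=[{"claw":0.2,"travel":[-2.61,-2.0,0.1],"turn":2.36},{"claw":0.2,"travel":[-2.69,-1.89,0.1],"turn":2.36},{"claw":0.2,"travel":[-2.77,-1.78,0.1],"turn":2.36},{"claw":0.2,"travel":[-2.84,-1.66,0.1],"turn":2.36},{"claw":0.2,"travel":[-2.9,-1.54,0.1],"turn":2.36}])

```text
time: 25.08
ee_pos: [0.5806, -0.2644, 0.2668]
tcp_rot: [-180.0, -0.0, 83.9]
wrist_force: [0.3, -0.0, -0.1]
opening: 0.0512
```

Emit:
move_arm(commands=[{"claw":0.2,"travel":[-2.97,-1.42,0.1],"turn":2.36},{"claw":0.2,"travel":[-3.02,-1.3,0.1],"turn":2.36},{"claw":0.2,"travel":[0,0,0],"turn":0},{"claw":0.2,"travel":[0,0,0],"turn":0}])

```text
time: 25.42
ee_pos: [0.5461, -0.3207, 0.2649]
tcp_rot: [-180.0, -0.0, 79.1]
wrist_force: [0.8, 0.7, 0.4]
opening: 0.051
```

```bash
python3 plan.py .545 -.324 .024 79; python3 - <<'E'
from h import *
import cases as C
s=viewer.camera('scene');t=viewer.camera('top')
for n,i in (('top',t),('scene',s)):
  for c in C.cases(i,n): print(n,*c)
crop(s,80,160,130,110,6,'r1.png')
E
```

```text
t 25.42 gp [ 0.5461 -0.3207  0.1102] rpy [-1.7999e+02 -1.0000e-02  7.9110e+01] F [0.8 0.7 0.4] op 0.051 q [-30.  16.   7.  81.   0.  70.]
[-0.12, -0.02, 2.87] 0.04 | [-0.12, -0.02, 2.87] 0.04 | [-0.12, -0.02, 2.87] 0.04
top [0.6975 0.0574] [0.6987 0.0382] 0.0618 0.0304 -86.6 -82.6
top [ 0.439  -0.2036] [ 0.4416 -0.2226] 0.0632 0.0299 -82.3 -77.3
scene [0.6965 0.061 ] [0.7017 0.0471] 0.0602 0.0331 -69.5 -80.4
```

View pics/r1.png

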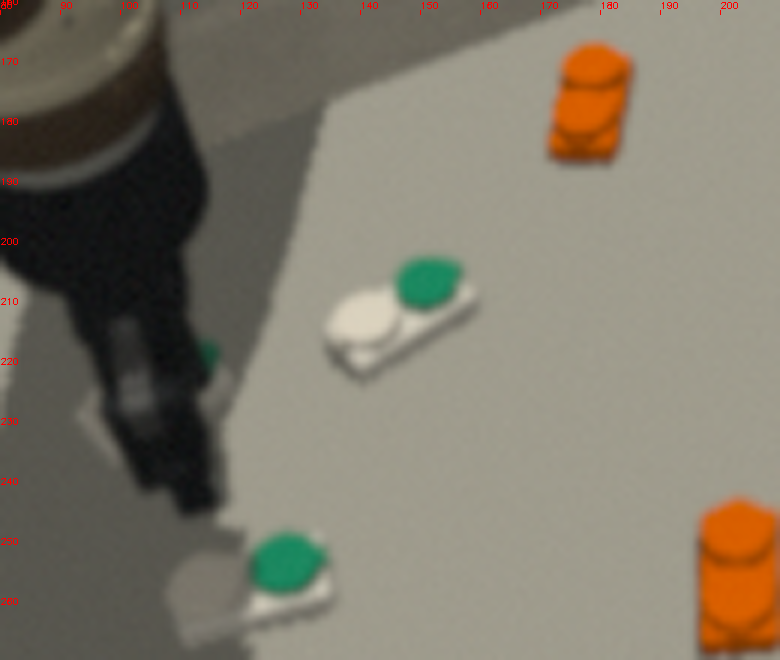

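Emit:
move_arm(commands=[{"claw":0.2,"travel":[-0.35,0,2.5],"turn":0},{"claw":0.2,"travel":[0,0,2.5],"turn":0},{"claw":0.2,"travel":[0,0,2.2],"turn":0},{"claw":0.2,"travel":[0,0,1.4],"turn":0},{"claw":0.2,"travel":[0,0,0],"turn":0}])

```text
time: 25.93
ee_pos: [0.5461, -0.3211, 0.1752]
tcp_rot: [-179.7, -0.1, 79.4]
wrist_force: [-0.6, -0.8, -0.2]
opening: 0.0514
```

Emit:
move_arm(commands=[{"claw":-1,"travel":[0,0,0],"turn":0},{"claw":-1,"travel":[0,0,0],"turn":0},{"claw":-1,"travel":[0,0,0],"turn":0},{"claw":-1,"travel":[0,0,0],"turn":0},{"claw":-1,"travel":[0,0,0],"turn":0}])

```text
time: 26.35
ee_pos: [0.5466, -0.3231, 0.1802]
tcp_rot: [179.9, 0.0, 79.3]
wrist_force: [0.6, 1.3, 3.7]
opening: 0.0311
```

Emit:
move_arm(commands=[{"claw":-1,"travel":[0,0,-1],"turn":0},{"claw":-1,"travel":[0,0,-3],"turn":0},{"claw":-1,"travel":[0,0,-3],"turn":0},{"claw":-1,"travel":[0,0,-2],"turn":0}])

```text
time: 26.68
ee_pos: [0.5463, -0.3231, 0.2729]
tcp_rot: [179.9, 0.1, 79.2]
wrist_force: [0.6, 0.1, -0.0]
opening: 0.0311
```

```bash
python3 plan.py .694 .121 .11 95.8 3.8; python3 - <<'E'
from h import *
s=viewer.camera('scene')
crop(s,80,160,130,110,6,'r2.png')
E
```

```text
t 26.68 gp [ 0.5467 -0.3233  0.1182] rpy [1.7985e+02 5.0000e-02 7.9240e+01] F [ 0.6  0.1 -0. ] op 0.0311 q [-31.  16.   8.  82.   0.  70.]
[3.57, 0.48, 0.06] -1.27 | [3.56, 0.55, 0.06] -1.27 | [3.54, 0.63, 0.06] -1.27 | [3.53, 0.71, 0.06] -1.27 | [3.51, 0.79, 0.06] -1.27
[3.49, 0.87, 0.06] -1.27 | [3.47, 0.95, 0.06] -1.27 | [3.45, 1.02, 0.06] -1.27 | [3.43, 1.1, 0.06] -1.27 | [3.4, 1.18, 0.06] -1.27
[3.38, 1.25, 0.06] -1.27 | [3.35, 1.33, 0.06] -1.27 | [3.32, 1.4, 0.06] -1.27
```

View pics/r2.png

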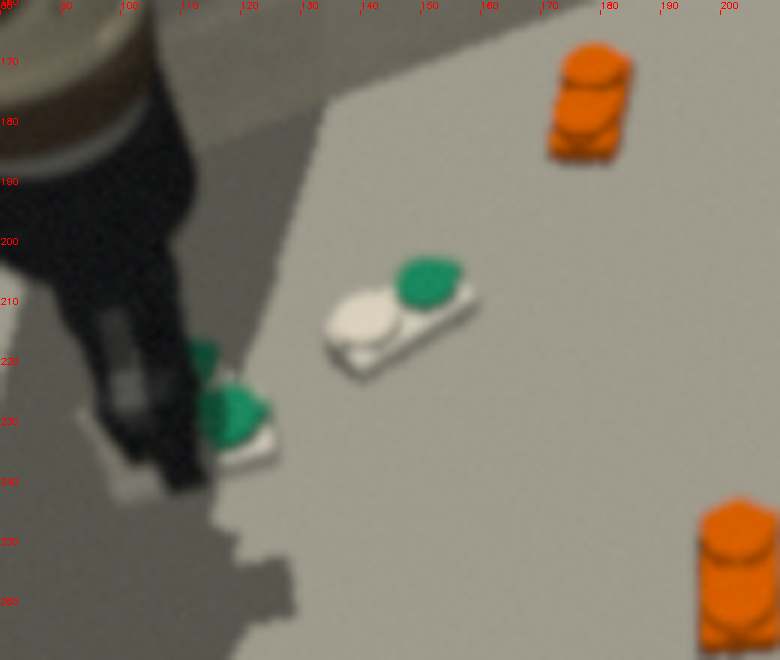

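Emit:
move_arm(commands=[{"claw":-1,"travel":[3.57,0.48,0.06],"turn":-1.27},{"claw":-1,"travel":[3.56,0.55,0.06],"turn":-1.27},{"claw":-1,"travel":[3.54,0.63,0.06],"turn":-1.27},{"claw":-1,"travel":[3.53,0.71,0.06],"turn":-1.27},{"claw":-1,"travel":[3.51,0.79,0.06],"turn":-1.27}])

```text
time: 27.15
ee_pos: [0.603, -0.1507, 0.267]
tcp_rot: [179.9, 0.0, 85.6]
wrist_force: [0.4, -0.1, 0.1]
opening: 0.0313
```

Emit:
move_arm(commands=[{"claw":-1,"travel":[3.49,0.87,0.06],"turn":-1.27},{"claw":-1,"travel":[3.47,0.95,0.06],"turn":-1.27},{"claw":-1,"travel":[3.45,1.02,0.06],"turn":-1.27},{"claw":-1,"travel":[3.43,1.1,0.06],"turn":-1.27},{"claw":-1,"travel":[3.4,1.18,0.06],"turn":-1.27}])

```text
time: 27.57
ee_pos: [0.6599, 0.0203, 0.264]
tcp_rot: [180.0, 0.0, 92.0]
wrist_force: [0.3, -0.6, -0.7]
opening: 0.0313
```

Emit:
move_arm(commands=[{"claw":-1,"travel":[3.38,1.25,0.06],"turn":-1.27},{"claw":-1,"travel":[3.35,1.33,0.06],"turn":-1.27},{"claw":-1,"travel":[3.32,1.4,0.06],"turn":-1.27},{"claw":-1,"travel":[0,0,0],"turn":0},{"claw":-1,"travel":[0,0,0],"turn":0}])

```text
time: 27.98
ee_pos: [0.6939, 0.1232, 0.2612]
tcp_rot: [-180.0, 0.0, 95.9]
wrist_force: [-0.6, -0.2, -0.5]
opening: 0.0312
```

```bash
python3 plan.py .694 .121 .034 95.8 3.8
```

```text
t 27.98 gp [0.6938 0.1232 0.1065] rpy [-179.98    0.     95.92] F [-0.6 -0.2 -0.5] op 0.0312 q [10. 26. 20. 84.  0. 94.]
[-0.11, -0.0, 3.63] 0.06 | [-0.11, -0.0, 3.63] 0.06
```

Emit:
move_arm(commands=[{"claw":-1,"travel":[-0.2,0,2.5],"turn":0},{"claw":-1,"travel":[0,0,2.5],"turn":0},{"claw":-1,"travel":[0,0,1.6],"turn":0},{"claw":-1,"travel":[0,0,0.8],"turn":0},{"claw":-1,"travel":[0,0,0],"turn":0}])

```text
time: 28.4
ee_pos: [0.6933, 0.118, 0.1855]
tcp_rot: [-179.8, 0.0, 95.7]
wrist_force: [0.4, -0.4, -0.2]
opening: 0.0313
```

Emit:
move_arm(commands=[{"claw":-1,"travel":[0,0,0.2],"turn":0},{"claw":-1,"travel":[0,0,0],"turn":0},{"claw":-1,"travel":[0,0,0],"turn":0}])

```text
time: 28.65
ee_pos: [0.6943, 0.119, 0.187]
tcp_rot: [179.9, -0.0, 95.7]
wrist_force: [1.2, 0.0, -0.1]
opening: 0.0313
```

Emit:
move_arm(commands=[{"claw":-1,"travel":[0,0,0.2],"turn":0},{"claw":-1,"travel":[0,0,0],"turn":0},{"claw":-1,"travel":[0,0,0],"turn":0}])

```text
time: 28.9
ee_pos: [0.694, 0.1193, 0.1836]
tcp_rot: [180.0, -0.0, 95.8]
wrist_force: [-0.1, -0.2, -0.5]
opening: 0.031
```

Emit:
move_arm(commands=[{"claw":-1,"travel":[0,0,0.15],"turn":0},{"claw":-1,"travel":[0,0,0],"turn":0},{"claw":-1,"travel":[0,0,0],"turn":0}])

```text
time: 29.15
ee_pos: [0.6939, 0.1193, 0.1831]
tcp_rot: [179.9, -0.0, 95.8]
wrist_force: [-2.2, -1.2, 7.1]
opening: 0.0313
```

Emit:
move_arm(commands=[{"claw":0,"travel":[0,0,-0.1],"turn":0},{"claw":0,"travel":[0,0,0],"turn":0},{"claw":0,"travel":[0,0,0],"turn":0},{"claw":0,"travel":[0,0,-2],"turn":0},{"claw":0,"travel":[0,0,-3.5],"turn":0}])

```text
time: 29.57
ee_pos: [0.6928, 0.119, 0.2333]
tcp_rot: [-179.5, 0.0, 95.8]
wrist_force: [1.2, -0.2, -0.5]
opening: 0.0428
```

Emit:
move_arm(commands=[{"claw":0.2,"travel":[-2,-1.5,-3.5],"turn":1},{"claw":0.2,"travel":[-3.5,-1.5,0],"turn":1},{"claw":0.2,"travel":[-3.5,-1.5,0],"turn":0},{"claw":0.2,"travel":[-3.5,-1.5,0],"turn":0},{"claw":0.2,"travel":[-3.5,-1.5,0],"turn":0}])

```text
time: 29.98
ee_pos: [0.6306, -0.0466, 0.2717]
tcp_rot: [180.0, 0.0, 93.8]
wrist_force: [0.7, -0.3, 0.6]
opening: 0.0517
```

```bash
python3 - <<'E'
from h import *
import cases as C
s=viewer.camera('scene');t=viewer.camera('top')
for n,i in (('top',t),('scene',s)):
  for c in C.cases(i,n): print(n,*c)
cv2.imwrite('pics/s_scene.png',s)
E
python3 plan.py .441 -.222 .11 103 3.8
```

```text
top [0.6978 0.0577] [0.6986 0.0392] 0.0624 0.0298 -87.8 -81.0
top [0.6902 0.1347] [0.6906 0.1168] 0.0613 0.0311 -88.7 -82.6
top [ 0.4293 -0.3114] [ 0.4326 -0.329 ] 0.0626 0.0302 -79.2 -77.5
scene [ 0.4429 -0.2038] [ 0.4489 -0.2185] 0.0592 0.0353 -67.8 -78.8
scene [0.6887 0.1397] [0.6946 0.1261] 0.0639 0.0335 -66.8 -80.7
scene [ 0.4341 -0.3108] [ 0.4411 -0.3257] 0.0598 0.035 -64.8 -83.8
scene [0.6963 0.0609] [0.7022 0.047 ] 0.0599 0.0341 -67.0 -80.4
t 30.08 gp [ 0.6298 -0.0499  0.1173] rpy [-1.7998e+02  6.0000e-02  9.3500e+01] F [0.4 0.1 0.7] op 0.0512 q [-5. 16.  8. 82. -0. 82.]
[-2.29, -2.84, 0.1] -1.36 | [-2.22, -2.9, 0.1] -1.36 | [-2.15, -2.95, 0.1] -1.36 | [-2.08, -3.0, 0.1] -1.36 | [-2.01, -3.05, 0.1] -1.36
[-1.94, -3.09, 0.1] -1.36 | [-1.86, -3.14, 0.1] -1.36
```

View pics/s_scene.png

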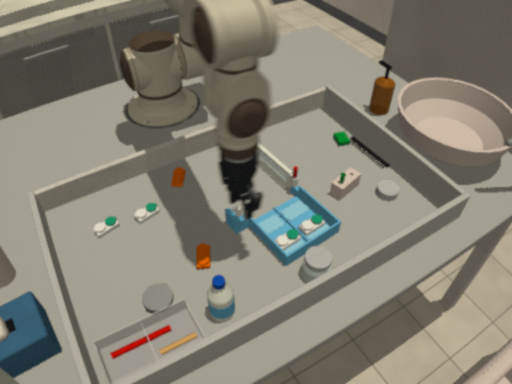

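Two cases are in the rear row. Next is the case at (.441,-.222), which hasn't moved.

Emit:
move_arm(commands=[{"claw":0.2,"travel":[-2.29,-2.84,0.1],"turn":-1.36},{"claw":0.2,"travel":[-2.22,-2.9,0.1],"turn":-1.36},{"claw":0.2,"travel":[-2.15,-2.95,0.1],"turn":-1.36},{"claw":0.2,"travel":[-2.08,-3.0,0.1],"turn":-1.36},{"claw":0.2,"travel":[-2.01,-3.05,0.1],"turn":-1.36}])

```text
time: 30.5
ee_pos: [0.4959, -0.1693, 0.2665]
tcp_rot: [180.0, -0.0, 100.7]
wrist_force: [0.0, -0.3, 1.1]
opening: 0.0516
```

Emit:
move_arm(commands=[{"claw":0.2,"travel":[-1.94,-3.09,0.1],"turn":-1.36},{"claw":0.2,"travel":[-1.86,-3.14,0.1],"turn":-1.36},{"claw":0.2,"travel":[0,0,0],"turn":0},{"claw":0.2,"travel":[0,0,0],"turn":0}])

```text
time: 30.83
ee_pos: [0.4425, -0.2191, 0.2649]
tcp_rot: [180.0, 0.0, 103.1]
wrist_force: [1.3, 0.3, 0.4]
opening: 0.0514
```

```bash
python3 plan.py .4415 -.222 .024 103; python3 - <<'E'
from h import *
s=viewer.camera('scene')
crop(s,80,160,130,110,6,'t1.png')
E
```

```text
t 30.83 gp [ 0.4426 -0.2192  0.1102] rpy [1.7997e+02 1.0000e-02 1.0312e+02] F [1.3 0.3 0.4] op 0.0514 q [-26.  -3. -14.  80.   0.  51.]
[-0.08, -0.06, 2.87] 0.04 | [-0.08, -0.06, 2.87] 0.04 | [-0.08, -0.06, 2.87] 0.04
```

View pics/t1.png

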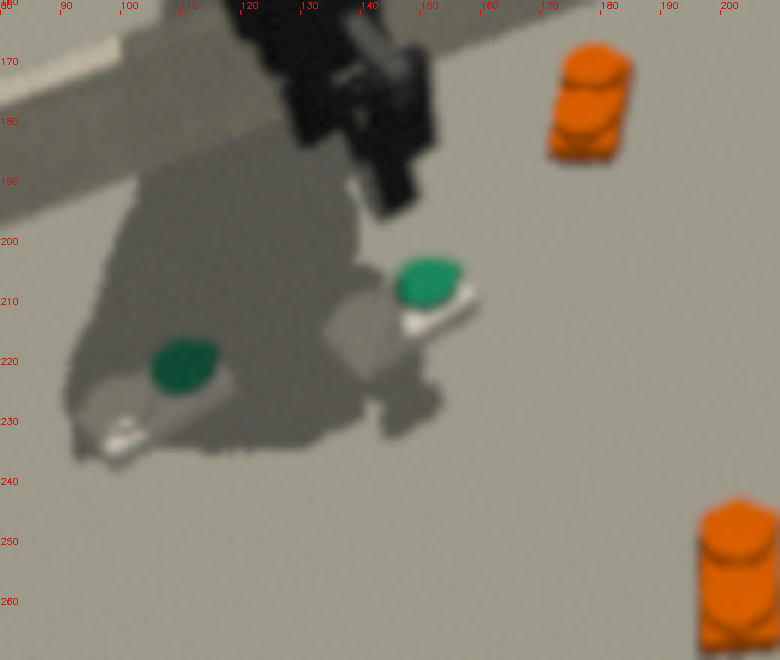

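Emit:
move_arm(commands=[{"claw":0.2,"travel":[-0.25,-0.1,2.5],"turn":0},{"claw":0.2,"travel":[0,0,2.5],"turn":0},{"claw":0.2,"travel":[0,0,2.2],"turn":0},{"claw":0.2,"travel":[0,0,1.3],"turn":0},{"claw":0.2,"travel":[0,0,0],"turn":0}])

```text
time: 31.3
ee_pos: [0.4429, -0.2195, 0.1765]
tcp_rot: [-179.8, -0.2, 103.4]
wrist_force: [-0.5, 0.4, 0.1]
opening: 0.0512
```

Emit:
move_arm(commands=[{"claw":-1,"travel":[0,0,0],"turn":0},{"claw":-1,"travel":[0,0,0],"turn":0},{"claw":-1,"travel":[0,0,0],"turn":0},{"claw":-1,"travel":[0,0,0],"turn":0},{"claw":-1,"travel":[0,0,0],"turn":0}])

```text
time: 31.72
ee_pos: [0.4432, -0.2211, 0.1806]
tcp_rot: [179.9, 0.0, 103.3]
wrist_force: [0.6, 0.8, 3.5]
opening: 0.0311
```

Emit:
move_arm(commands=[{"claw":-1,"travel":[0,0,-1],"turn":0},{"claw":-1,"travel":[0,0,-3],"turn":0},{"claw":-1,"travel":[0,0,-3],"turn":0},{"claw":-1,"travel":[0,0,-2],"turn":0}])

```text
time: 32.05
ee_pos: [0.4429, -0.2211, 0.2732]
tcp_rot: [179.9, 0.1, 103.3]
wrist_force: [0.8, 0.0, -0.5]
opening: 0.0313
```

```bash
python3 plan.py .646 .036 .11 95.8 3.8; python3 - <<'E'
from h import *
s=viewer.camera('scene')
crop(s,80,130,130,110,6,'t2.png')
E
```

```text
t 32.05 gp [ 0.4432 -0.2213  0.1185] rpy [1.7989e+02 9.0000e-02 1.0327e+02] F [ 0.8  0.  -0.5] op 0.0313 q [-27.  -3. -13.  80.   0.  50.]
[2.27, 2.85, 0.09] 0.83 | [2.31, 2.82, 0.09] 0.83 | [2.35, 2.78, 0.09] 0.83 | [2.39, 2.75, 0.09] 0.83 | [2.43, 2.71, 0.09] 0.83
[2.47, 2.68, 0.09] 0.83 | [2.5, 2.64, 0.09] 0.83 | [2.54, 2.6, 0.09] 0.83 | [2.58, 2.57, 0.09] 0.83
```

View pics/t2.png

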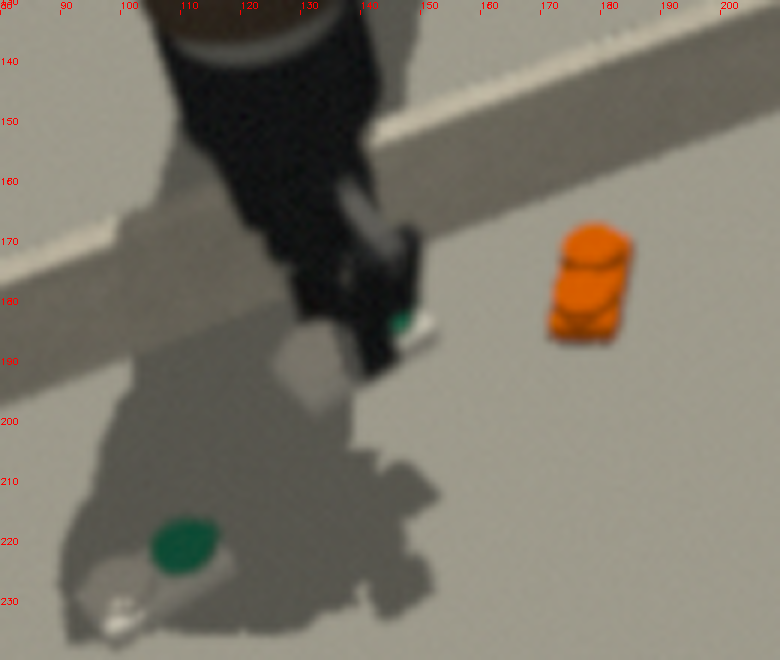

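Emit:
move_arm(commands=[{"claw":-1,"travel":[2.27,2.78,0.09],"turn":0.83},{"claw":-1,"travel":[2.31,2.75,0.09],"turn":0.83},{"claw":-1,"travel":[2.35,2.71,0.09],"turn":0.83},{"claw":-1,"travel":[2.39,2.68,0.09],"turn":0.83},{"claw":-1,"travel":[2.43,2.65,0.09],"turn":0.83}])

```text
time: 32.52
ee_pos: [0.5529, -0.0771, 0.266]
tcp_rot: [180.0, 0.0, 99.1]
wrist_force: [0.4, -0.3, -0.4]
opening: 0.0313
```

Emit:
move_arm(commands=[{"claw":-1,"travel":[2.47,2.61,0.09],"turn":0.83},{"claw":-1,"travel":[2.5,2.58,0.09],"turn":0.83},{"claw":-1,"travel":[2.5,2.53,0.09],"turn":0.83},{"claw":-1,"travel":[2.5,2.5,0.09],"turn":0.83},{"claw":-1,"travel":[0,0,0],"turn":0}])

```text
time: 32.93
ee_pos: [0.6421, 0.0386, 0.2609]
tcp_rot: [180.0, -0.1, 96.0]
wrist_force: [1.2, -0.2, -0.4]
opening: 0.0314
```

```bash
python3 plan.py .640 .0352 .034 95.8 3.8
```

```text
t 32.93 gp [0.6421 0.0388 0.1062] rpy [ 1.7996e+02 -6.0000e-02  9.5970e+01] F [ 1.2 -0.2 -0.4] op 0.0314 q [ 3. 17.  8. 81.  0. 87.]
[-0.17, -0.13, 3.61] 0.08 | [-0.17, -0.13, 3.61] 0.08
```

Emit:
move_arm(commands=[{"claw":-1,"travel":[0,0,2.5],"turn":0},{"claw":-1,"travel":[0,0,2.5],"turn":0},{"claw":-1,"travel":[0,0,1.6],"turn":0},{"claw":-1,"travel":[0,0,0.8],"turn":0},{"claw":-1,"travel":[0,0,0],"turn":0}])

```text
time: 33.35
ee_pos: [0.639, 0.034, 0.186]
tcp_rot: [-179.8, -0.0, 95.8]
wrist_force: [-0.0, -0.8, -0.0]
opening: 0.031
```

Emit:
move_arm(commands=[{"claw":-1,"travel":[0,0,0.3],"turn":0},{"claw":-1,"travel":[0,0,0],"turn":0},{"claw":-1,"travel":[0,0,0],"turn":0}])

```text
time: 33.6
ee_pos: [0.64, 0.0341, 0.186]
tcp_rot: [179.9, 0.0, 95.8]
wrist_force: [0.4, -0.5, -0.1]
opening: 0.0312
```

Emit:
move_arm(commands=[{"claw":-1,"travel":[0,0,0.15],"turn":0},{"claw":-1,"travel":[0,0,0],"turn":0},{"claw":-1,"travel":[0,0,0],"turn":0}])

```text
time: 33.85
ee_pos: [0.6398, 0.0342, 0.1836]
tcp_rot: [180.0, 0.0, 95.8]
wrist_force: [-0.2, -0.3, 1.0]
opening: 0.0312
```

Emit:
move_arm(commands=[{"claw":-1,"travel":[0,0,0.1],"turn":0},{"claw":-1,"travel":[0,0,0],"turn":0},{"claw":-1,"travel":[0,0,0],"turn":0}])

```text
time: 34.1
ee_pos: [0.6398, 0.0342, 0.1836]
tcp_rot: [179.9, 0.0, 95.8]
wrist_force: [-3.2, -0.3, 8.8]
opening: 0.0312
```

Emit:
move_arm(commands=[{"claw":0,"travel":[0,0,-0.1],"turn":0},{"claw":0,"travel":[0,0,0],"turn":0},{"claw":0,"travel":[0,0,0],"turn":0},{"claw":0,"travel":[0,0,-2],"turn":0},{"claw":0,"travel":[0,0,-3.5],"turn":0}])

```text
time: 34.52
ee_pos: [0.6385, 0.0342, 0.234]
tcp_rot: [-179.6, -0.0, 95.8]
wrist_force: [0.6, 0.8, -0.6]
opening: 0.0426
```

Emit:
move_arm(commands=[{"claw":0.2,"travel":[-2,-1.5,-3.5],"turn":0},{"claw":0.2,"travel":[-3.5,-1.5,0],"turn":0},{"claw":0.2,"travel":[-3.5,-1.5,0],"turn":0},{"claw":0.2,"travel":[-3.5,-1.5,0],"turn":0},{"claw":0.2,"travel":[-3.5,-1.5,0],"turn":0}])

```text
time: 34.93
ee_pos: [0.5809, -0.1331, 0.2721]
tcp_rot: [180.0, 0.0, 95.9]
wrist_force: [0.4, 0.6, -0.1]
opening: 0.0509
```

```bash
python3 - <<'E'
from h import *
import cases as C
s=viewer.camera('scene');t=viewer.camera('top')
for n,i in (('top',t),('scene',s)):
  for c in C.cases(i,n): print(n,*c)
cv2.imwrite('pics/u_scene.png',s)
E
python3 plan.py .4325 -.329 .11 102 3.8
```

```text
top [0.6902 0.1347] [0.6906 0.1166] 0.0617 0.0311 -88.6 -82.6
scene [0.6351 0.0538] [0.64 0.04] 0.0626 0.0346 -70.5 -78.8
scene [0.6886 0.1403] [0.6944 0.1271] 0.0629 0.0335 -66.4 -80.7
scene [ 0.4339 -0.3108] [ 0.4404 -0.3258] 0.0597 0.0336 -66.6 -83.8
scene [0.6963 0.0609] [0.7022 0.047 ] 0.0599 0.0341 -67.0 -80.4
t 35.03 gp [ 0.5801 -0.1362  0.1173] rpy [-1.7997e+02  6.0000e-02  9.5540e+01] F [ 0.4  0.3 -1.4] op 0.051 q [-13.  11.   2.  81.  -0.  71.]
[-2.54, -2.37, 0.1] -0.92 | [-2.5, -2.41, 0.1] -0.92 | [-2.46, -2.45, 0.1] -0.92 | [-2.42, -2.48, 0.1] -0.92 | [-2.38, -2.52, 0.1] -0.92
[-2.34, -2.56, 0.1] -0.92 | [-2.3, -2.6, 0.1] -0.92
```

View pics/u_scene.png

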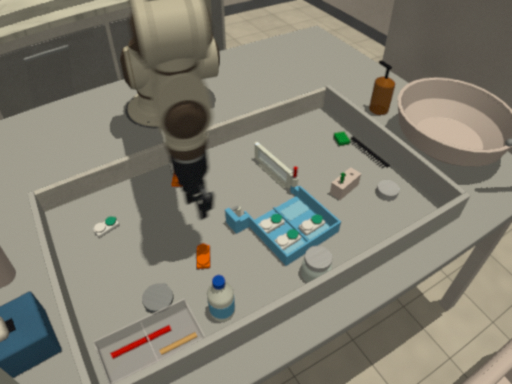

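Three cases are in the tray. The last one is at scene pixel (106,226) and hasn't moved.

Emit:
move_arm(commands=[{"claw":0.2,"travel":[-2.54,-2.37,0.1],"turn":-0.92},{"claw":0.2,"travel":[-2.5,-2.41,0.1],"turn":-0.92},{"claw":0.2,"travel":[-2.46,-2.45,0.1],"turn":-0.92},{"claw":0.2,"travel":[-2.42,-2.48,0.1],"turn":-0.92},{"claw":0.2,"travel":[-2.38,-2.52,0.1],"turn":-0.92}])

```text
time: 35.45
ee_pos: [0.476, -0.2707, 0.2668]
tcp_rot: [180.0, -0.0, 100.5]
wrist_force: [0.5, -0.5, 0.8]
opening: 0.0512
```

Emit:
move_arm(commands=[{"claw":0.2,"travel":[-2.34,-2.56,0.1],"turn":-0.92},{"claw":0.2,"travel":[-2.3,-2.6,0.1],"turn":-0.92},{"claw":0.2,"travel":[0,0,0],"turn":0},{"claw":0.2,"travel":[0,0,0],"turn":0},{"claw":0.2,"travel":[0,0,0],"turn":0}])

```text
time: 35.87
ee_pos: [0.4352, -0.3251, 0.2649]
tcp_rot: [180.0, -0.0, 102.2]
wrist_force: [0.3, -0.2, 0.2]
opening: 0.0513
```

```bash
python3 plan.py .4330 -.329 .024 102; python3 - <<'E'
from h import *
s=viewer.camera('scene')
crop(s,60,160,130,110,6,'v1.png')
E
```

```text
t 35.87 gp [ 0.4352 -0.3251  0.1102] rpy [ 1.7999e+02 -2.0000e-02  1.0222e+02] F [ 0.3 -0.2  0.2] op 0.0513 q [-37.   4.  -7.  80.   0.  41.]
[-0.11, -0.1, 2.87] 0.07 | [-0.11, -0.1, 2.87] 0.07 | [-0.11, -0.1, 2.87] 0.07
```

View pics/v1.png

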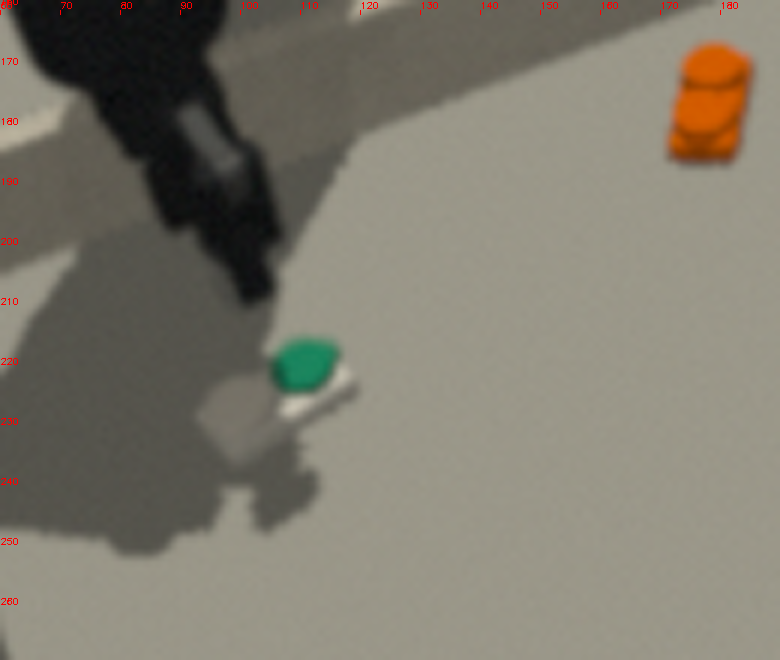

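Emit:
move_arm(commands=[{"claw":0.2,"travel":[-0.25,-0.15,2.5],"turn":0},{"claw":0.2,"travel":[0,0,2.5],"turn":0},{"claw":0.2,"travel":[0,0,2.2],"turn":0},{"claw":0.2,"travel":[0,0,1.3],"turn":0},{"claw":0.2,"travel":[0,0,0],"turn":0}])

```text
time: 36.33
ee_pos: [0.434, -0.3263, 0.1767]
tcp_rot: [-179.8, -0.2, 102.4]
wrist_force: [-0.7, 1.0, 0.0]
opening: 0.0515
```

Emit:
move_arm(commands=[{"claw":-1,"travel":[0,0,0],"turn":0},{"claw":-1,"travel":[0,0,0],"turn":0},{"claw":-1,"travel":[0,0,0],"turn":0},{"claw":-1,"travel":[0,0,0],"turn":0},{"claw":-1,"travel":[0,0,0],"turn":0}])

```text
time: 36.75
ee_pos: [0.4343, -0.3282, 0.181]
tcp_rot: [179.9, 0.1, 102.3]
wrist_force: [0.9, 1.2, 3.8]
opening: 0.0308
```

Emit:
move_arm(commands=[{"claw":-1,"travel":[0,0,-1],"turn":0},{"claw":-1,"travel":[0,0,-3],"turn":0},{"claw":-1,"travel":[0,0,-3],"turn":0},{"claw":-1,"travel":[0,0,-2],"turn":0}])

```text
time: 37.08
ee_pos: [0.434, -0.3283, 0.2736]
tcp_rot: [179.9, 0.1, 102.2]
wrist_force: [1.7, 0.4, -0.8]
opening: 0.0308
```

```bash
python3 plan.py .633 .1139 .115 95.8 3.9
```

```text
t 37.08 gp [ 0.4343 -0.3285  0.1189] rpy [1.7991e+02 1.1000e-01 1.0224e+02] F [ 1.7  0.4 -0.8] op 0.0308 q [-37.   4.  -6.  80.  -0.  41.]
[3.0, 2.22, 0.03] 0.5 | [3.02, 2.19, 0.03] 0.5 | [3.04, 2.16, 0.03] 0.5 | [3.06, 2.14, 0.03] 0.5 | [3.08, 2.11, 0.03] 0.5
[3.09, 2.08, 0.03] 0.5 | [3.11, 2.06, 0.03] 0.5 | [3.13, 2.03, 0.03] 0.5 | [3.15, 2.0, 0.03] 0.5 | [3.16, 1.98, 0.03] 0.5
[3.18, 1.95, 0.03] 0.5 | [3.2, 1.92, 0.03] 0.5 | [3.21, 1.89, 0.03] 0.5
```

Emit:
move_arm(commands=[{"claw":-1,"travel":[3.0,2.22,0.03],"turn":0.5},{"claw":-1,"travel":[3.02,2.19,0.03],"turn":0.5},{"claw":-1,"travel":[3.04,2.16,0.03],"turn":0.5},{"claw":-1,"travel":[3.06,2.14,0.03],"turn":0.5},{"claw":-1,"travel":[3.08,2.11,0.03],"turn":0.5}])

```text
time: 37.5
ee_pos: [0.5107, -0.1564, 0.2697]
tcp_rot: [179.9, 0.0, 99.7]
wrist_force: [0.6, -0.2, -0.6]
opening: 0.0312
```

Emit:
move_arm(commands=[{"claw":-1,"travel":[3.09,2.08,0.03],"turn":0.5},{"claw":-1,"travel":[3.11,2.06,0.03],"turn":0.5},{"claw":-1,"travel":[3.13,2.03,0.03],"turn":0.5},{"claw":-1,"travel":[3.15,2.0,0.03],"turn":0.5},{"claw":-1,"travel":[3.16,1.98,0.03],"turn":0.5}])

```text
time: 37.92
ee_pos: [0.5873, 0.0139, 0.2681]
tcp_rot: [179.9, 0.0, 97.2]
wrist_force: [1.5, -1.1, 0.1]
opening: 0.031
```

Emit:
move_arm(commands=[{"claw":-1,"travel":[3.18,1.95,0.03],"turn":0.5},{"claw":-1,"travel":[3.2,1.92,0.03],"turn":0.5},{"claw":-1,"travel":[3.21,1.89,0.03],"turn":0.5},{"claw":-1,"travel":[0,0,0],"turn":0},{"claw":-1,"travel":[0,0,0],"turn":0}])

```text
time: 38.33
ee_pos: [0.6331, 0.1158, 0.2662]
tcp_rot: [-180.0, 0.0, 95.9]
wrist_force: [-0.5, 0.0, 0.4]
opening: 0.0315
```

```bash
python3 - <<'E'
from h import *
s=viewer.camera('scene')
crop(s,215,140,130,110,6,'w1.png')
E
python3 plan.py .633 .1139 .034 95.8 3.9
```

```text
t 38.38 gp [0.6328 0.1145 0.1117] rpy [-1.7998e+02  2.0000e-02  9.5830e+01] F [-0.2 -0.7 -0. ] op 0.0311 q [10. 17.  9. 82. -0. 94.]
[-0.03, 0.01, 3.88] 0.01 | [-0.03, 0.01, 3.88] 0.01
```

View pics/w1.png

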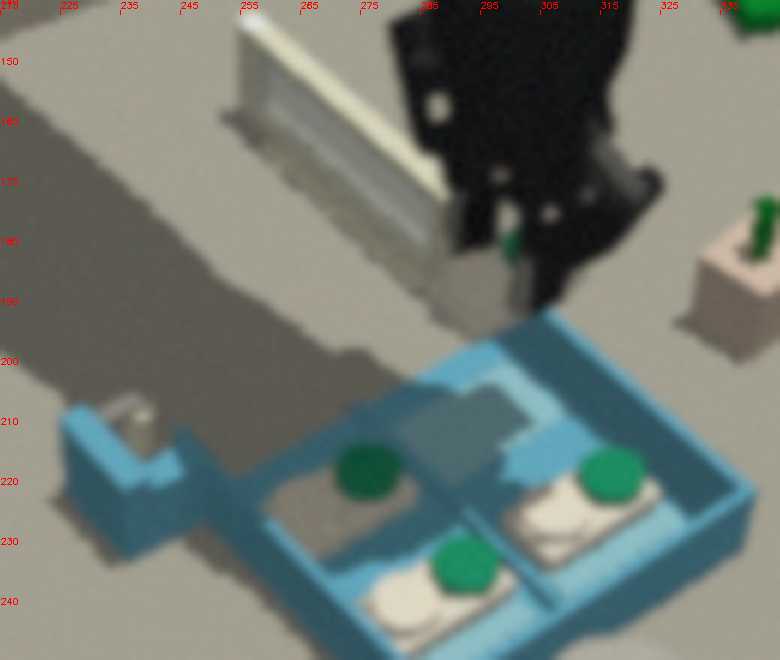

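Emit:
move_arm(commands=[{"claw":-1,"travel":[0,0,2.5],"turn":0},{"claw":-1,"travel":[0,0,2.5],"turn":0},{"claw":-1,"travel":[0,0,1.9],"turn":0},{"claw":-1,"travel":[0,0,0.8],"turn":0},{"claw":-1,"travel":[0,0,0],"turn":0}])

```text
time: 38.8
ee_pos: [0.632, 0.1127, 0.1875]
tcp_rot: [-179.8, 0.0, 95.7]
wrist_force: [-0.6, -0.4, -0.3]
opening: 0.0312
```

Emit:
move_arm(commands=[{"claw":-1,"travel":[0,0,0.3],"turn":0},{"claw":-1,"travel":[0,0,0],"turn":0},{"claw":-1,"travel":[0,0,0],"turn":0}])

```text
time: 39.05
ee_pos: [0.6333, 0.1139, 0.1876]
tcp_rot: [179.9, -0.0, 95.7]
wrist_force: [0.2, 0.1, -0.6]
opening: 0.0312
```

Emit:
move_arm(commands=[{"claw":-1,"travel":[0,0,0.15],"turn":0},{"claw":-1,"travel":[0,0,0],"turn":0},{"claw":-1,"travel":[0,0,0],"turn":0}])

```text
time: 39.3
ee_pos: [0.633, 0.1142, 0.185]
tcp_rot: [180.0, -0.0, 95.8]
wrist_force: [0.2, 0.4, -0.5]
opening: 0.0311
```

Emit:
move_arm(commands=[{"claw":-1,"travel":[0,0,0.2],"turn":0},{"claw":-1,"travel":[0,0,0],"turn":0},{"claw":-1,"travel":[0,0,0],"turn":0}])

```text
time: 39.55
ee_pos: [0.633, 0.1142, 0.184]
tcp_rot: [179.9, -0.0, 95.8]
wrist_force: [-2.9, 0.5, 9.1]
opening: 0.0311
```

Emit:
move_arm(commands=[{"claw":0,"travel":[0,0,-0.1],"turn":0},{"claw":0,"travel":[0,0,0],"turn":0},{"claw":0,"travel":[0,0,0],"turn":0},{"claw":0,"travel":[0,0,-2],"turn":0},{"claw":0,"travel":[0,0,-3.5],"turn":0}])

```text
time: 39.97
ee_pos: [0.6317, 0.1139, 0.2345]
tcp_rot: [-179.5, 0.0, 95.8]
wrist_force: [0.0, -0.2, -0.9]
opening: 0.0427
```

Emit:
move_arm(commands=[{"claw":0,"travel":[0,0,-3.5],"turn":0},{"claw":0,"travel":[0,0,-3],"turn":0}])

```text
time: 40.13
ee_pos: [0.6327, 0.1141, 0.3054]
tcp_rot: [180.0, -0.0, 95.8]
wrist_force: [0.4, 0.0, 1.0]
opening: 0.0428
```

```bash
python3 plan.py .633 .1139 .034 95.8 3.9;python3 - <<'E'
from h import *
s=viewer.camera('scene');cv2.imwrite('pics/x_scene.png',s)
crop(s,215,140,130,110,6,'x1.png')
E
```

```text
t 40.13 gp [0.6328 0.1141 0.1507] rpy [179.98  -0.    95.75] F [0.4 0.  1. ] op 0.0428 q [10. 17. 13. 86. -0. 94.]
[-0.01, 0.01, 3.89] -0.02 | [-0.01, 0.01, 3.89] -0.02 | [-0.01, 0.01, 3.89] -0.02
```

View pics/x1.png

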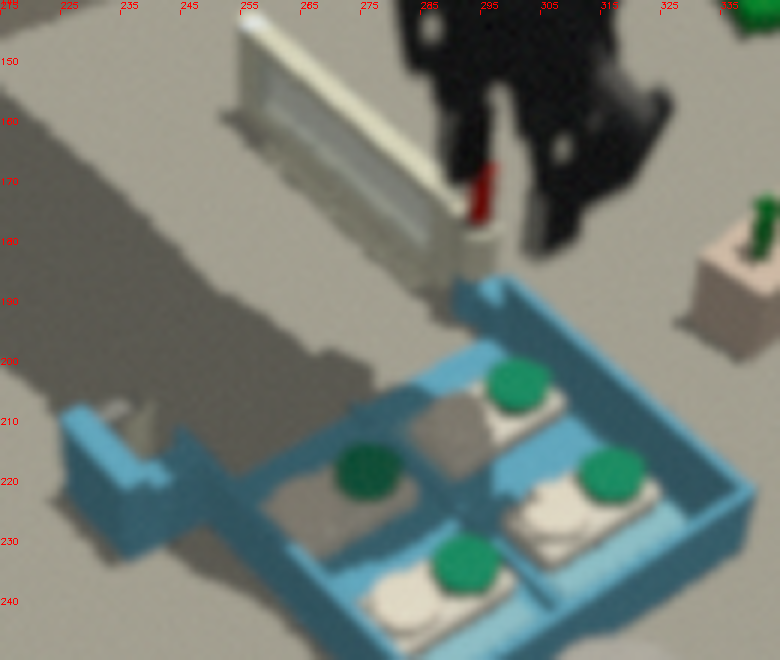

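```bash
python3 plan.py .436 .178 .15 95.8 3.9; python3 - <<'E'
from h import *
a=pt('top',238.5,258,.06);print(a, np.degrees(np.arctan2(a[1]-.1505,a[0]-.568))-5.8)
E
```

```text
t 40.18 gp [0.6346 0.1144 0.1575] rpy [ 1.7952e+02 -4.0000e-02  9.5760e+01] F [-0.9 -0.   4.9] op 0.0426 q [10. 17. 13. 86.  0. 94.]
[1.39, -3.19, 0.13] -0.01 | [1.39, -3.19, 0.13] -0.01 | [1.39, -3.19, 0.13] -0.01 | [1.39, -3.19, 0.13] -0.01 | [1.39, -3.19, 0.13] -0.01
[1.39, -3.19, 0.13] -0.01
[0.39974789 0.13186484 0.06      ] -179.47983138435768
```

Emit:
move_arm(commands=[{"claw":-1,"travel":[1.39,-3.19,0],"turn":0},{"claw":-1,"travel":[1.39,-3.19,0],"turn":0},{"claw":-1,"travel":[1.39,-3.19,0],"turn":0},{"claw":-1,"travel":[1.39,-3.19,0],"turn":0},{"claw":-1,"travel":[1.39,-3.19,0],"turn":0}])

```text
time: 40.6
ee_pos: [0.4656, 0.1675, 0.3029]
tcp_rot: [-180.0, 0.0, 95.7]
wrist_force: [0.1, 0.3, 0.5]
opening: -0.0002
```

Emit:
move_arm(commands=[{"claw":-1,"travel":[1.39,-3.19,0],"turn":0},{"claw":-1,"travel":[0,0,0],"turn":0},{"claw":-1,"travel":[0,0,0],"turn":0}])

```text
time: 40.85
ee_pos: [0.4329, 0.1784, 0.3038]
tcp_rot: [179.9, -0.0, 95.9]
wrist_force: [0.5, -0.0, 1.3]
opening: 0.0004
```

```bash
python3 plan.py .436 .176 .048 95.8 2.6;  python3 - <<'E'
from h import *
s=viewer.camera('scene');t=viewer.camera('top');cv2.imwrite('pics/y_top.png',t)
crop(s,205,80,130,110,6,'y1.png')
E
```

```text
t 40.85 gp [0.4331 0.1784 0.1491] rpy [ 1.7994e+02 -2.0000e-02  9.5860e+01] F [ 0.5 -0.   1.3] op 0.0004 q [ 22.  -7. -13.  84.  -0. 107.]
[-0.07, 0.07, 2.53] 0.02 | [-0.07, 0.07, 2.53] 0.02 | [-0.07, 0.07, 2.53] 0.02 | [-0.07, 0.07, 2.53] 0.02
```

View pics/y1.png

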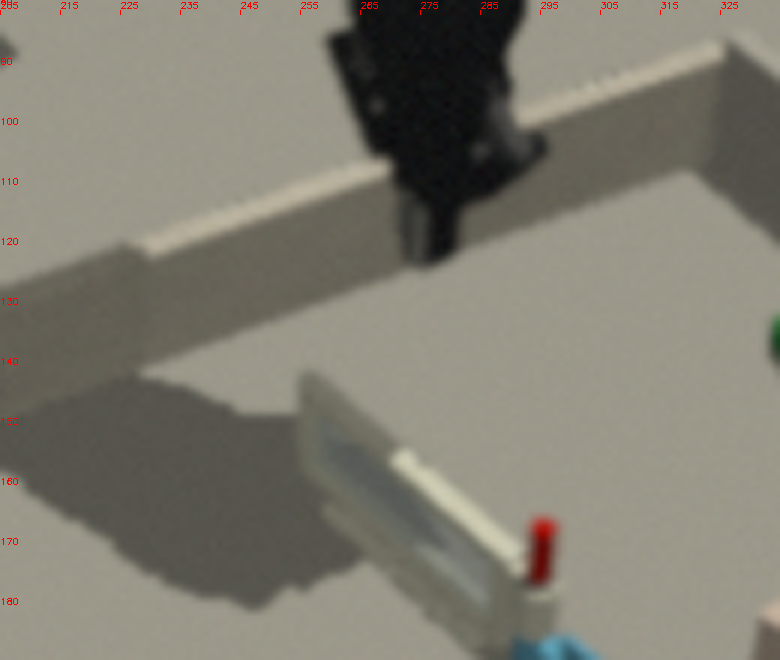

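View pics/y_top.png

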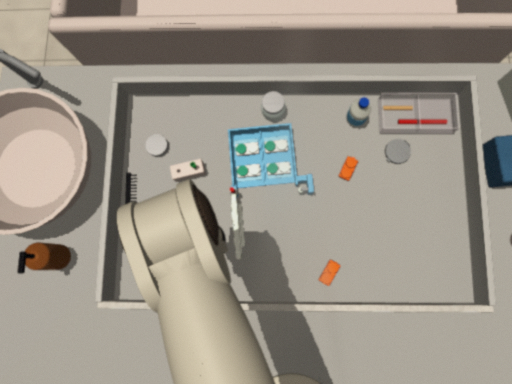

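Emit:
move_arm(commands=[{"claw":-1,"travel":[-0.1,0.1,3],"turn":0},{"claw":-1,"travel":[-0.1,0.1,3],"turn":0},{"claw":-1,"travel":[0,0,2.5],"turn":0},{"claw":-1,"travel":[0,0,1.6],"turn":0},{"claw":-1,"travel":[0,0,0],"turn":0}])

```text
time: 41.37
ee_pos: [0.436, 0.1752, 0.1986]
tcp_rot: [-179.7, 0.1, 95.7]
wrist_force: [-0.3, 0.3, 1.0]
opening: 0.0002
```

```bash
cat > arc.py <<'E'
from h import *
H=np.array([.569,.1513]); PHI=5.8
def P(th,s,off):
    t=np.radians(th); d=np.array([-np.sin(t),-np.cos(t)]); n=np.array([-np.cos(t),np.sin(t)])
    p=s*d+off*n; a=np.radians(PHI); return H+np.array([[np.cos(a),-np.sin(a)],[np.sin(a),np.cos(a)]])@p
def arc(ths,s,off,start=None):
    o=status.get_obs(); R=Ro.from_euler('xyz',o['tcp_rot'],degrees=True)
    gp=(o['ee_pos']+R.apply([0,0,bot.grip_depth])); yaw=o['tcp_rot'][2]
    print('t',o['time'],'gp',gp.round(4),'yaw',round(yaw,1),'F',o['wrist_force'].round(1))
    c=gp[:2]
    for i,th in enumerate(ths):
        tg=P(th,s,off); w=(tg-c)*100; a=np.radians(yaw)
        ty=95.8+90-th; dy=(ty-yaw+180)%360-180
        print([round(float(w[0]*np.cos(a)+w[1]*np.sin(a)),2), round(float(w[0]*np.sin(a)-w[1]*np.cos(a)),2),0],round(-dy,2),'|' if (i+1)%5 else '\n',end=' ')
        c=tg; yaw+=dy
    print()
E
python3 -c "
from arc import *
arc([90,88,84,79,74,68,62,56,50,44],130,19)"
```

```text
t 41.3667 gp [0.4352 0.1749 0.0439] yaw 95.7 F [-0.3  0.3  1. ]
[1869.52, -12990.8, 0] -0.12 | [-454.85, -58.39, 0] -2.0 | [-911.46, -100.87, 0] -4.0 | [-1140.25, -116.13, 0] -5.0 | [-1140.25, -116.13, 0] -5.0 
 [-1369.28, -127.39, 0] -6.0 | [-1369.28, -127.39, 0] -6.0 | [-1369.28, -127.39, 0] -6.0 | [-1369.28, -127.39, 0] -6.0 | [-1369.28, -127.39, 0] -6.0
```

```bash
python3 -c "
from arc import *
arc([90,87,83,79,75,70,65,60,55,50],.130,.019)"
```

```text
t 41.3667 gp [0.4352 0.1749 0.0439] yaw 95.7 F [-0.3  0.3  1. ]
[-1.8, 0.08, 0] -0.12 | [-0.68, -0.08, 0] -3.0 | [-0.91, -0.1, 0] -4.0 | [-0.91, -0.1, 0] -4.0 | [-0.91, -0.1, 0] -4.0 
 [-1.14, -0.12, 0] -5.0 | [-1.14, -0.12, 0] -5.0 | [-1.14, -0.12, 0] -5.0 | [-1.14, -0.12, 0] -5.0 | [-1.14, -0.12, 0] -5.0
```

Emit:
move_arm(commands=[{"claw":-1,"travel":[-1.0,0.05,0],"turn":0},{"claw":-1,"travel":[-0.8,0.03,0],"turn":0},{"claw":-1,"travel":[-0.68,-0.08,0],"turn":-3},{"claw":-1,"travel":[-0.91,-0.1,0],"turn":-4},{"claw":-1,"travel":[-0.91,-0.1,0],"turn":-4}])

```text
time: 41.78
ee_pos: [0.441, 0.1322, 0.2043]
tcp_rot: [179.9, 0.0, 106.9]
wrist_force: [0.4, -0.4, -0.3]
opening: -0.0001
```

Emit:
move_arm(commands=[{"claw":-1,"travel":[-0.91,-0.1,0],"turn":-4},{"claw":-1,"travel":[-1.14,-0.12,0],"turn":-5},{"claw":-1,"travel":[-1.14,-0.12,0],"turn":-5},{"claw":-1,"travel":[-1.14,-0.12,0],"turn":-5},{"claw":-1,"travel":[-1.14,-0.12,0],"turn":-5}])

```text
time: 42.2
ee_pos: [0.4599, 0.0806, 0.2045]
tcp_rot: [179.9, 0.1, 131.0]
wrist_force: [-0.4, 0.6, 0.6]
opening: -0.0001
```

```bash
python3 -c "
from arc import *
arc([50,46,42,38,34,30,26,23,20,18],.130,.018)
s=viewer.camera('scene'); crop(s,205,120,130,110,6,'z1.png')
"
```

```text
t 42.2 gp [0.4603 0.0807 0.0498] yaw 131.0 F [-0.4  0.6  0.6]
[-1.09, -0.27, 0] -4.84 | [-0.91, -0.09, 0] -4.0 | [-0.91, -0.09, 0] -4.0 | [-0.91, -0.09, 0] -4.0 | [-0.91, -0.09, 0] -4.0 
 [-0.91, -0.09, 0] -4.0 | [-0.91, -0.09, 0] -4.0 | [-0.68, -0.08, 0] -3.0 | [-0.68, -0.08, 0] -3.0 | [-0.45, -0.05, 0] -2.0
```

View pics/z1.png

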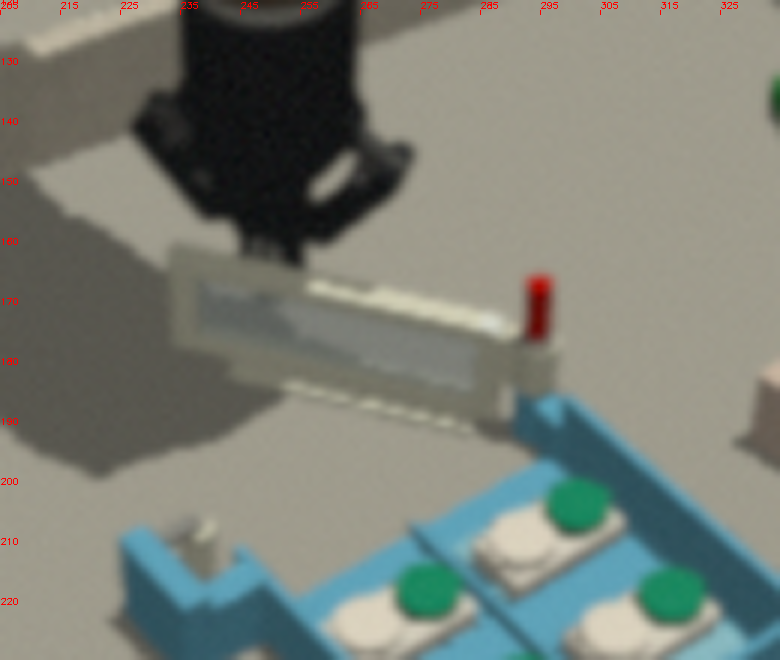

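Emit:
move_arm(commands=[{"claw":-1,"travel":[-0.5,-0.1,0],"turn":-2},{"claw":-1,"travel":[-0.91,-0.09,0],"turn":-4},{"claw":-1,"travel":[-0.91,-0.09,0],"turn":-4},{"claw":-1,"travel":[-0.91,-0.09,0],"turn":-4},{"claw":-1,"travel":[-0.91,-0.09,0],"turn":-4}])

```text
time: 42.67
ee_pos: [0.4872, 0.0501, 0.2041]
tcp_rot: [179.9, 0.1, 148.8]
wrist_force: [0.1, 0.7, 0.5]
opening: -0.0002
```

Emit:
move_arm(commands=[{"claw":-1,"travel":[-0.91,-0.09,0],"turn":-4},{"claw":-1,"travel":[-0.91,-0.09,0],"turn":-4},{"claw":-1,"travel":[-0.68,-0.08,0],"turn":-3},{"claw":-1,"travel":[0,0,0],"turn":0},{"claw":-1,"travel":[0,0,0],"turn":0}])

```text
time: 43.08
ee_pos: [0.5078, 0.0366, 0.2035]
tcp_rot: [180.0, 0.1, 159.5]
wrist_force: [-0.4, 0.3, -0.1]
opening: 0.0002
```

```bash
python3 -c "
from arc import *
arc([20,17,14,11,8,6,4,2,0,-1],.130,.017)
s=viewer.camera('scene'); crop(s,205,140,130,110,6,'z2.png')
"
```

```text
t 43.0833 gp [0.5079 0.0366 0.0488] yaw 159.5 F [-0.4  0.3 -0.1]
[-1.44, -0.23, 0] -6.28 | [-0.68, -0.07, 0] -3.0 | [-0.68, -0.07, 0] -3.0 | [-0.68, -0.07, 0] -3.0 | [-0.68, -0.07, 0] -3.0 
 [-0.45, -0.05, 0] -2.0 | [-0.45, -0.05, 0] -2.0 | [-0.45, -0.05, 0] -2.0 | [-0.45, -0.05, 0] -2.0 | [-0.23, -0.03, 0] -1.0
```

View pics/z2.png

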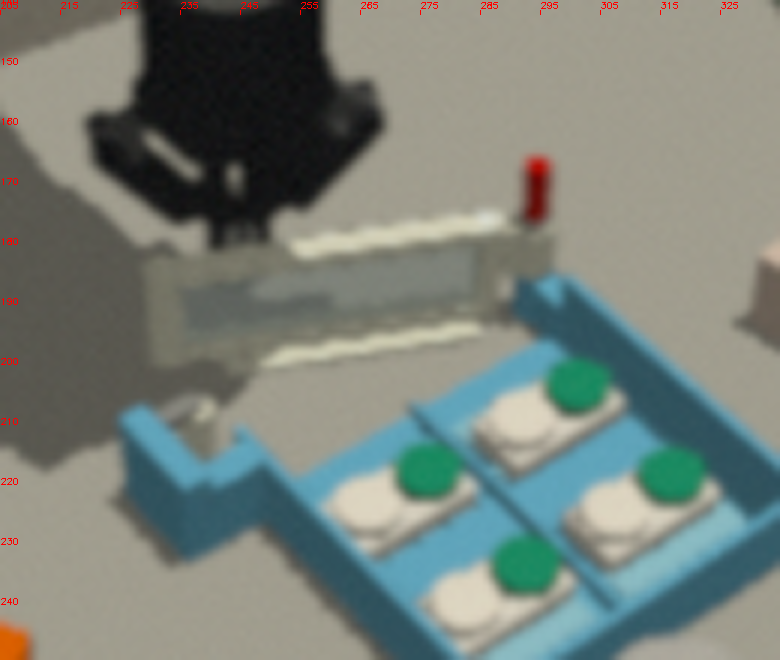

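Emit:
move_arm(commands=[{"claw":-1,"travel":[-0.9,-0.12,0],"turn":-4},{"claw":-1,"travel":[-0.7,-0.08,0],"turn":-3},{"claw":-1,"travel":[-0.68,-0.07,0],"turn":-3},{"claw":-1,"travel":[-0.68,-0.07,0],"turn":-3},{"claw":-1,"travel":[0,0,0],"turn":0}])

```text
time: 43.55
ee_pos: [0.5355, 0.0258, 0.203]
tcp_rot: [180.0, 0.0, 172.8]
wrist_force: [0.4, 1.3, -0.4]
opening: 0.0002
```

```bash
python3 -c "
from arc import *
arc([11,8,6,4,2,0,-1],.130,.017)
"
```

```text
t 43.55 gp [0.5356 0.0258 0.0483] yaw 172.8 F [ 0.4  1.3 -0.4]
[-0.49, -0.18, 0] -2.04 | [-0.68, -0.07, 0] -3.0 | [-0.45, -0.05, 0] -2.0 | [-0.45, -0.05, 0] -2.0 | [-0.45, -0.05, 0] -2.0 
 [-0.45, -0.05, 0] -2.0 | [-0.23, -0.03, 0] -1.0 |
```

Emit:
move_arm(commands=[{"claw":-1,"travel":[-0.5,-0.1,0],"turn":-2},{"claw":-1,"travel":[-0.6,-0.05,0],"turn":-3},{"claw":-1,"travel":[-0.4,-0.05,0],"turn":-2},{"claw":-1,"travel":[0,0,0],"turn":0}])

```text
time: 43.88
ee_pos: [0.5497, 0.0227, 0.2028]
tcp_rot: [180.0, 0.0, 179.7]
wrist_force: [0.6, -0.4, -0.3]
opening: 0.0002
```

Emit:
move_arm(commands=[{"claw":-1,"travel":[-0.4,0,0],"turn":-2},{"claw":-1,"travel":[0,0,0],"turn":0},{"claw":-1,"travel":[0,0,0],"turn":0}])

```text
time: 44.13
ee_pos: [0.553, 0.0229, 0.2026]
tcp_rot: [180.0, -0.1, -178.4]
wrist_force: [-4.1, 2.1, 2.5]
opening: -0.0002
```

Emit:
move_arm(commands=[{"claw":-1,"travel":[-0.4,0,0],"turn":-2},{"claw":-1,"travel":[0,0,0],"turn":0},{"claw":-1,"travel":[0,0,0],"turn":0}])

```text
time: 44.38
ee_pos: [0.5574, 0.0229, 0.2026]
tcp_rot: [180.0, -0.0, -176.4]
wrist_force: [-2.7, 1.6, 0.8]
opening: 0.0001
```

```bash
python3 -c "
from arc import *
arc([4,2,0,-1],.130,.017)
s=viewer.camera('scene'); crop(s,205,150,130,110,6,'z3.png')
"
```

```text
t 44.3833 gp [0.5573 0.0229 0.0479] yaw -176.4 F [-2.7  1.6  0.8]
[0.14, -0.2, 0] 1.82 | [-0.45, -0.05, 0] -2.0 | [-0.45, -0.05, 0] -2.0 | [-0.23, -0.03, 0] -1.0 |
```

View pics/z3.png

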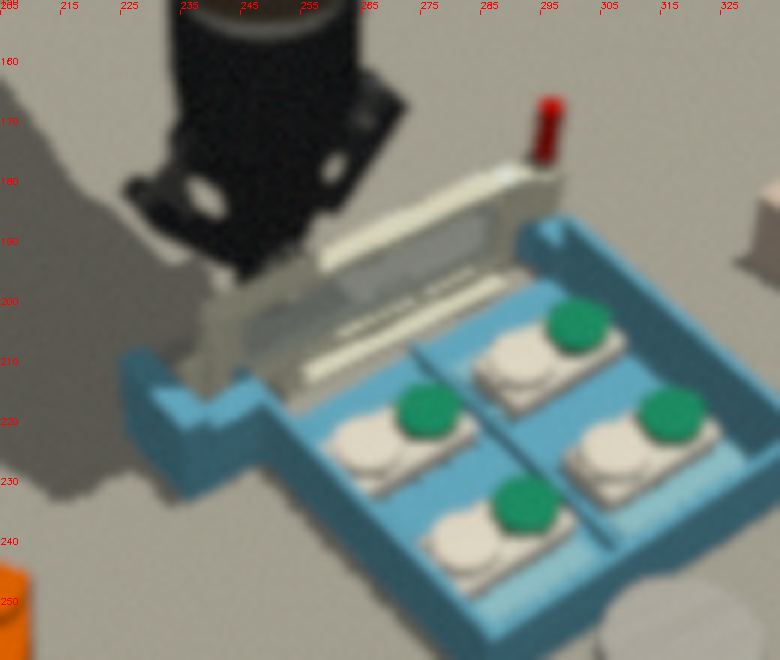

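Emit:
move_arm(commands=[{"claw":-1,"travel":[-0.3,0,0],"turn":-1},{"claw":-1,"travel":[0,0,0],"turn":0},{"claw":-1,"travel":[0,0,0],"turn":0}])

```text
time: 44.68
ee_pos: [0.5611, 0.0228, 0.2027]
tcp_rot: [-180.0, 0.1, -175.3]
wrist_force: [0.1, 0.5, -0.0]
opening: -0.0
```

Emit:
move_arm(commands=[{"claw":-1,"travel":[-0.3,0,0],"turn":-1},{"claw":-1,"travel":[0,0,0],"turn":0},{"claw":-1,"travel":[0,0,0],"turn":0}])

```text
time: 44.93
ee_pos: [0.564, 0.0231, 0.2026]
tcp_rot: [-180.0, 0.0, -174.3]
wrist_force: [1.0, -0.3, 0.5]
opening: -0.0001
```

Emit:
move_arm(commands=[{"claw":-1,"travel":[-0.2,0,0],"turn":0},{"claw":-1,"travel":[0,0,0],"turn":0},{"claw":-1,"travel":[0,0,0],"turn":0}])

```text
time: 45.18
ee_pos: [0.5654, 0.0232, 0.2025]
tcp_rot: [-180.0, -0.1, -174.3]
wrist_force: [-4.7, -0.3, 3.3]
opening: -0.0
```

Emit:
move_arm(commands=[{"claw":-1,"travel":[-0.15,0,0],"turn":0},{"claw":-1,"travel":[0,0,0],"turn":0},{"claw":-1,"travel":[0,0,0],"turn":0}])

```text
time: 45.43
ee_pos: [0.566, 0.0233, 0.2026]
tcp_rot: [-180.0, -0.2, -174.3]
wrist_force: [-12.9, -1.4, 8.4]
opening: -0.0002
```

Emit:
move_arm(commands=[{"claw":-1,"travel":[1.5,0,0],"turn":0},{"claw":-1,"travel":[3,0,0],"turn":0},{"claw":-1,"travel":[2,0,-3.5],"turn":0},{"claw":-1,"travel":[2,-1,-3.5],"turn":0},{"claw":-1,"travel":[3,-1,-3.5],"turn":0}])

```text
time: 45.85
ee_pos: [0.4576, -0.0064, 0.3049]
tcp_rot: [-180.0, 0.0, -174.2]
wrist_force: [0.7, -0.0, 0.7]
opening: 0.0002
```

Emit:
move_arm(commands=[{"claw":-1,"travel":[3,-3.5,-1],"turn":0},{"claw":-1,"travel":[2,-4,0],"turn":0},{"claw":-1,"travel":[1,-4,0],"turn":0},{"claw":-1,"travel":[1,-4,0],"turn":0},{"claw":-1,"travel":[0,-4,0],"turn":0}])

```text
time: 46.27
ee_pos: [0.4108, -0.202, 0.3133]
tcp_rot: [-179.9, 0.1, -174.3]
wrist_force: [1.0, 1.3, -0.4]
opening: -0.0001
```

Emit:
move_arm(commands=[{"claw":-1,"travel":[0,-4,0],"turn":0},{"claw":-1,"travel":[0,-3,0],"turn":0},{"claw":-1,"travel":[0,0,0],"turn":0},{"claw":-1,"travel":[0,0,0],"turn":0}])

```text
time: 46.6
ee_pos: [0.4192, -0.2712, 0.312]
tcp_rot: [180.0, -0.0, -174.4]
wrist_force: [0.5, 1.0, -0.0]
opening: 0.0001
```

```bash
python3 - <<'E'
from h import *
import cases as C
s=viewer.camera('scene');t=viewer.camera('top');cv2.imwrite('pics/fin_scene.png',s);cv2.imwrite('pics/fin_top.png',t)
for n,i in (('top',t),('scene',s)):
  for c in C.cases(i,n): print(n,*c)
crop(s,215,150,130,110,6,'f_s.png');crop(t,215,110,110,100,7,'f_t.png')
E
```

```text
top [0.6978 0.0577] [0.6987 0.0382] 0.0618 0.0304 -87.5 -82.6
top [0.6902 0.1349] [0.6906 0.1169] 0.0619 0.0312 -88.5 -85.1
top [0.6296 0.1305] [0.6294 0.1136] 0.0672 0.0299 -90.7 -83.4
scene [0.6355 0.0539] [0.6401 0.0406] 0.0615 0.0342 -70.6 -80.2
scene [0.6965 0.0607] [0.7018 0.047 ] 0.0599 0.0327 -68.8 -79.4
```

View pics/f_s.png

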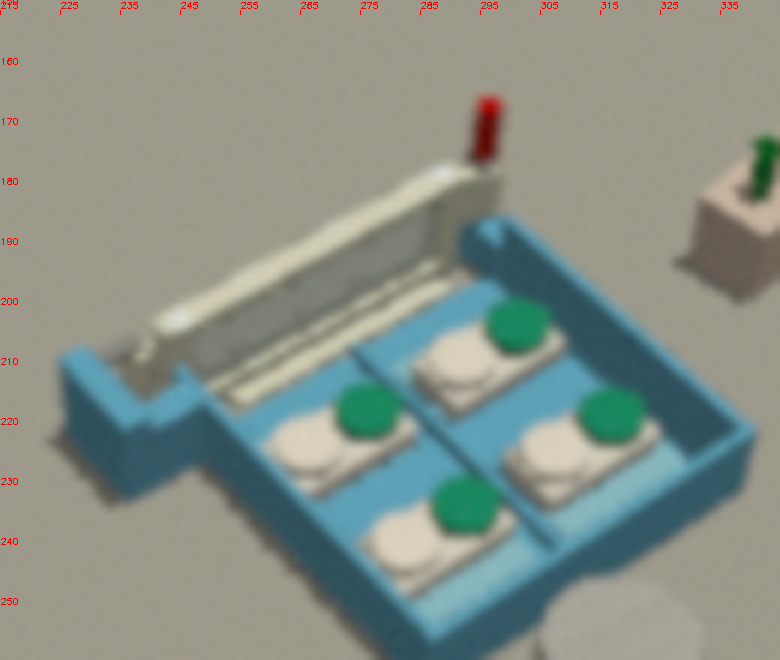

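View pics/f_t.png

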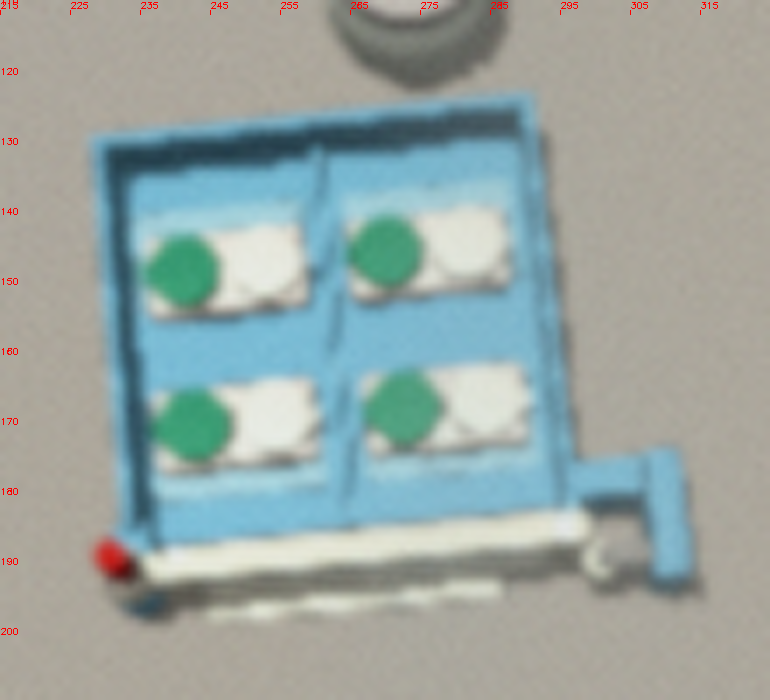

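View pics/fin_top.png

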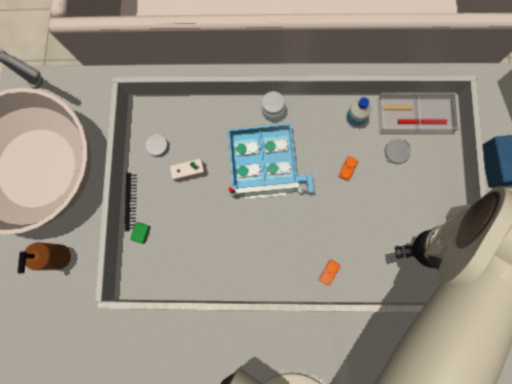

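```bash
python3 - <<'E'
from h import *
def red(im,n):
    h=cv2.cvtColor(im,cv2.COLOR_BGR2HSV); m=cv2.inRange(h,(0,150,60),(6,255,255))|cv2.inRange(h,(175,150,60),(179,255,255))
    k,l,st,c=cv2.connectedComponentsWithStats(m)
    return [(st[i,:5].tolist(),c[i].round(2)) for i in range(1,k) if st[i,4]>6 and 215<c[i][0]<320 and 150<c[i][1]<215]
for f in ('n','fin'):
    print(f,red(cv2.imread(f'pics/{f}_top.png'),0),red(cv2.imread(f'pics/{f}_scene.png'),0))
print(tri((230.0,188.9),(296.1,167.0)),proj('scene',[.5685,.1515,.089]),proj('top',[.5685,.1515,.089]))
a=cv2.imread('pics/fin_scene.png');g=[red(a,0)]
E
```

```text
n [([230, 188, 5, 4, 14], array([231.79, 189.57]))] [([294, 167, 3, 10, 26], array([294.85, 171.04]))]
fin [([229, 188, 5, 4, 15], array([230.67, 189.6 ]))] [([294, 166, 4, 10, 26], array([295.69, 170.69]))]
(array([0.568044  , 0.15336037, 0.08978903]), np.float64(0.0003664303901133365)) [295.65083074 167.57461565] [230.85239269 188.8114381 ]
```

```bash
python3 - <<'E'
from workcell import bot,status
print(bot.job_done(), status.get_obs()['time'])
E
```

```text
the job is handed in; nothing more can be done
the job is handed in; nothing more can be done
```

The job is handed in, after about 47 s on the robot's clock. I hung the divider on the hinge at 90° open and dropped the red-topped pin through both knuckles. I then put all four green-and-white cases into the tray and pushed the divider shut past the roller catch.

**Last checks:**
- **Pin:** it stopped on contact at the height it had in the stand. After shutting, the knob top measures about 90 mm, against 89 mm expected when home. The red knob now appears about 1 px (roughly 2 mm) to the left of where it was before shutting, which I put down to play in the hinge.
- **Divider:** the push force dropped to nothing as the free end passed the roller, then rose to about 13 N at the stop. In both views the divider is parallel to the tray front, with the roller sprung out behind it.
- **Cases:** all four lie flat with lids up, two on each side of the rib. Both pictures show this. In each view the automatic detector reported only some of the cases, but every case was reported in at least one.
- **Other things:** the orange look-alikes, applicator, mirror, bottle, jar, tin, floss and comb look unmoved in the last pictures. I judged that by eye, not by measurement.

I saw no case get knocked aside during the run.

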